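# Gauge the cut bars and sort them by height

### The job

Two heights of cut bar got mixed up. Slide the gauge's transport lock fully to the free (green) end, then, in the order red, yellow, blue (as far as they are there), lay each bar flat on the anvil, push the sprung foot down onto it and hold it there a moment to read its height, and put it flat in its tray: 22 mm bars in the green tray, 28 mm bars in the orange tray, side by side and not stacked. When all are sorted and the foot is up, slide the lock fully back to the locked (red) end; never push the foot down while the lock is on, and leave the mug, bottle and wrench alone.

Things in the scene. Friction and masses are not known exactly. Their poses are not given: they have to be found in the camera images.
- gauge: Fixed gauge stand. Origin: on the table under the centre of the anvil; z up; x runs from the anvil's open end (robot side) towards the column; yawed up to 0.25. The steel base plate is 15 mm thick, x -80 to +125 mm, y -45 to +45 mm. A blue side plate (y +44 to +106 mm, x -65 to +65 mm, also 15 mm) carries the transport lock. The sprung vertical foot is at x=+45 mm, y=0.
- anvil (a point): Centre of the flat anvil top, 15 mm above the gauge's origin. Two yellow lines 20 mm either side of it, along the gauge's x, show where a bar lies: centred here, its far end is under the foot. About 73 mm between foot and gripped spot leaves the hand clear of the knob.
- guide_arm (a point): Middle of the fixed guide arm, 69 mm along x from the gauge's origin; arm x +31 to +107 mm, y -15 to +15 mm, 95 to 115 mm above the table. With the foot it roofs the anvil's far half: slide a bar in and out level from the open end. Behind it the green column (x +94 to +122 mm, 36 mm wide, 140 mm tall); on its far face a scale with red pointer: green band 22 mm, orange 28 mm.
- foot (a joint): Height reading of the gauge in m: gap from anvil top to underside of foot. 0.055 up at rest. Pushed down on its knob it sinks against a light spring (0.7 N at the top, about 2 N near 22 mm) until the foot (disc, 18 mm across) stops on the part; it then reads the part's height. It springs up when let go.
- foot_tip (a point): Centre of the underside of the gauge's foot.
- knob_top (a point): Centre of the flat top of the foot's black push knob (26 mm across, 14 mm tall), 118 mm above foot_tip; about 188 mm above the table at rest. Push it straight down from above.
- lock (a joint): Transport lock of the gauge, in m: 0 = locked (grip beside the red mark), 0.050 = free (end stop, beside the green mark). It slides along the gauge's +x, stays where it is left, and needs about 2 N. It starts within 12 mm of the locked end.
- lock_top (a point): Centre of the top of the transport lock's upright yellow grip, 52 mm above the table; the grip is 16 mm along the gauge's x, 24 mm along its y and 28 mm tall, on a black 34 x 26 mm shoe.
- green_tray_floor (a point): Centre of the floor of the fixed green tray, 4 mm above the table; x and y along its sides. Outside 165 (x) x 185 (y) mm, inside 155 x 175 mm, rim 6 mm above the floor. For the 22 mm bars; holds three side by side, lying along its x.
- orange_tray_floor (a point): Centre of the floor of the fixed orange tray, 4 mm above the table; x and y along its sides. Outside 165 (x) x 185 (y) mm, inside 155 x 175 mm, rim 6 mm above the floor. For the 28 mm bars; holds three side by side, lying along its x.
- red_a: Aluminium bar, 130 (x) x 36 (y) mm, with a red band round its middle; 22 or 28 mm tall (measure it). Origin: centre of its underside, z up. About 0.22 to 0.43 kg. Of red_a and red_b exactly one is there. Starts on a 3 mm rubber mat.
- red_b: Aluminium bar, 130 (x) x 36 (y) mm, with a red band round its middle; 22 or 28 mm tall (measure it). Origin: centre of its underside, z up. About 0.22 to 0.43 kg. Of red_a and red_b exactly one is there. Starts on a 3 mm rubber mat.
- yellow_a: Aluminium bar, 130 (x) x 36 (y) mm, with a yellow band round its middle; 22 or 28 mm tall (measure it). Origin: centre of its underside, z up. About 0.22 to 0.43 kg. Of yellow_a and yellow_b exactly one is there. Starts on a 3 mm rubber mat.
- yellow_b: Aluminium bar, 130 (x) x 36 (y) mm, with a yellow band round its middle; 22 or 28 mm tall (measure it). Origin: centre of its underside, z up. About 0.22 to 0.43 kg. Of yellow_a and yellow_b exactly one is there. Starts on a 3 mm rubber mat.
- blue_a: Aluminium bar, 130 (x) x 36 (y) mm, with a blue band round its middle; 22 or 28 mm tall (measure it). Origin: centre of its underside, z up. About 0.22 to 0.43 kg. Of blue_a and blue_b one or neither is there. Starts on a 3 mm rubber mat.
- blue_b: Aluminium bar, 130 (x) x 36 (y) mm, with a blue band round its middle; 22 or 28 mm tall (measure it). Origin: centre of its underside, z up. About 0.22 to 0.43 kg. Of blue_a and blue_b one or neither is there. Starts on a 3 mm rubber mat.
- mug: White mug, 80 mm across, 90 mm tall, a bystander. Origin: centre of its underside.
- spray_bottle: White spray bottle, 66 mm across, 180 mm tall, a bystander. Origin: centre of its underside.
- wrench: Steel wrench lying flat, 200 mm long, a bystander, not always there. Origin: centre of its underside.
Things that resemble listed ones, but are neither listed nor needed, are in the scene too. Leave any pink, purple or turquoise look-alike of the blue_a alone.

How it is judged:
By the outcome, as a careful person would: the job done as asked, in the order asked, and still so for the second after the job is handed in, with the robot touching nothing.
Of red_a, red_b only 1 to 1 are there at a start; the rules pass over those that are not, and their reading is None.
Of yellow_a, yellow_b only 1 to 1 are there at a start; the rules pass over those that are not, and their reading is None.
Of blue_a, blue_b, wrench only 1 to 1 are there at a start; the rules pass over those that are not, and their reading is None.
At some moment in a run one of red_a, red_b, yellow_a, yellow_b, blue_a, blue_b may be knocked a few centimetres aside while the robot is not near it.
Once in a run the grip may slacken for a moment while it holds something.
It also fails if it takes over 210 s, if anything falls off the work surface, if the arm or the gripper's body presses on something with over 40 N, if the wrist force passes 120 N, or if a joint passes its speed limit or range.

### The arm

A 6-joint arm with a two-finger parallel gripper is mounted at the origin on the work surface. World frame = base frame: x ahead of the robot, y to its left, z up, the work surface at z = 0. Lengths are in mm, angles in rad, forces in N, time in s.
With the tool pointing down it reaches from about 350 to 875 mm from the base axis. Payload 4.2 kg.
Tool frame: the origin (TCP) lies at the very end of the fingers, on their centre line; the grasp point (between the pads) lies 19 mm behind it (arm.grasp_offset is the distance from the TCP to the grasp point, in mm); z points along the fingers, y is the direction in which the jaws open and shut (so a half turn about z gives the same grasp; the last joint's range is limited). The gripper opens to 85 mm and grips with 20 to 120 N. Pads are 22 mm wide; open, the fingers measure 114 mm over their backs; the gripper's body (76 mm by 85 mm) begins 54 mm behind the grasp point. The pads swing forward as they close: fully open they stand 13 mm farther back than shut.
Start: joints at [1.542, 0.385, 0.008, 0, -1.194, -0.259], TCP at [177.37, 599.282, 231.312] pointing down, gripper open.
Joint ranges: [-3.14, 3.14], [-1.21, 2.06], [-1.07, 1.41], [-3.16, 2.05], [-2.99, -0.16], [-3.1, 3.1]. Speed limits (rad/s): [2.79, 2.79, 3.14, 3.14, 3.14, 3.14].

### API

Orientations are given as a unit quaternion [x, y, z, w].
In Python, from bench import arm gives the robot as it stands.
- The arm moves only by the tool arm_command, never from a script. Its argument "commands" is one flat list of numbers, 4 for each row, row after row: the shift along the tool's x, y, z in m, then the turn about the tool's z in degrees. In form: [tx, ty, tz, roll, tx, ty, tz, roll, ...]. A call has exactly 5 rows; each row shifts and turns the pose as measured when the row begins, along the tool's axes as they then stand; what a row does not reach is not made up. A row lasts 1/10 s, in which the tool goes at most 50 mm and 8.59 degrees, less where a joint would pass 70% of its speed; a pose out of reach is approached as far as the arm can. A call with a gripper value outside its range is refused whole. "jaw" is the opening, from 0 (shut) to 1 (fully open), set as the call begins (left out, the last holds). The fingers move at their own pace and stop on an object; the grip force is fixed at half the most. Time passes only in rows, so rows that do not move let the fingers close, or fill a call up. It gives the time, the measured TCP pose, the force and the opening at its end, in the units of the state.
- arm.read_state(): the state, without advancing time (a new reading comes with each control period).
- arm.get_image(name): name is "scene" or "top" or "wrist"; returns the picture (420x560x3 uint8, red, green, blue); there is no depth.
- arm.camera_info(name): a dict with "camera_matrix" (3x3 intrinsics, pixels), "world_from_camera" (4x4, takes a point from camera to world coordinates). Camera axes: x right, y down, z forward; pixel columns grow to the right and rows downward; lengths in mm; the calibration is good to about 2 mm. A picture is of the moment at which its call begins: read the wrist's pose just before it. camera_info takes no time and is no camera call; for the wrist camera it gives the pose at the moment of the call.
- arm.job_done(): hands the job in, once; it reports no verdict.
Trained networks look in the newest picture that a camera, given by its name, has taken for a name from the list of things; names that differ only in an ending like _2 or _b are one class to them, and where a whole thing is asked for, a point or a joint stands for the part that bears it (a point fixed in the world has none). Each returns a list of dicts, best first, with "confidence" (0 to 1); they miss things now and then, are a little off and sometimes report something else, mostly with a low value. They report only what shows in the picture. A call takes as long as a camera call. They do not tell look-alikes from the thing itself.
- arm.regions_of(camera, target): "mask" (420x560 bool, what is visible of it).
- arm.place_of(camera, target): "centre" ([x, y, z] in mm, in the coordinates of the camera as it stood for that picture, good to about 4 mm: a listed point, or the origin of a listed thing).
The state is a dict: "clock": time; "joints": joint angles; "joint_vel": joint speeds; "joint_efforts": joint torques, N m; "position": TCP position; "ee_rot": TCP orientation; "contact_force": force on the tool from outside, world axes, zero at the start; "wrist_torque": the same for the moment, N m; "gripper_width": finger opening in mm.
Only numpy, scipy, OpenCV 4.12 (cv2) and the standard library are available. Lean on these libraries where they do the work, as an engineer would, in place of code of your own. Each camera call takes 0.05 s, during which the arm holds its last target.

## Working session

There is one attempt and no reset: what is moved stays moved. The work goes in short steps, Python scripts to look and compute and a tool call to move; the robot and the scene stay as the last step left them, time stands still between calls to the robot, and variables do not carry over. Pictures are saved under pics/ and viewed, and the job is handed in when it is done.

Besides the shell and the picture viewer there is one more tool, called after "Call:" as name(argument=value, ...), one argument or row to a line, values as JSON. arm_command: Moves the arm, as the interface text tells. Its arguments: {"type":"object","properties":{"commands":{"type":"array"},"jaw":{"type":"number"}},"required":["commands"]}

```bash
ls; mkdir -p pics; python3 - <<'E'
from bench import arm
import cv2
s=arm.read_state()
print(s)
for n in ("scene","top","wrist"):
    im=arm.get_image(n); cv2.imwrite(f"pics/{n}0.png",im[:,:,::-1])
    ci=arm.camera_info(n); print(n,ci)
E
```

```text
pics
{'clock': 0.0, 'joints': array([ 1.54164115e+00,  3.85557946e-01,  6.60520587e-03, -4.67597971e-04,
       -1.19398066e+00, -2.58591105e-01]), 'joint_vel': array([ 0.00042072, -0.00235381,  0.00068734,  0.00173832, -0.00087859,
        0.00182084]), 'joint_efforts': array([ 3.27971811e-04, -3.92290628e+01,  1.88403010e+01,  4.18652639e+00,
       -4.65450576e-03, -2.77437657e-06]), 'position': array([177.19989236, 598.74486649, 230.21732509]), 'ee_rot': array([ 9.89655140e-01, -1.43462589e-01, -9.35638952e-05,  1.08638707e-03]), 'contact_force': array([-0.21154913,  0.28987452,  0.49226938]), 'wrist_torque': array([-0.05429517, -0.01016721,  0.0258319 ]), 'gripper_width': 85.29750402436242}
scene {'camera_matrix': array([[515.2489668 ,   0.        , 272.45976137],
       [  0.        , 515.2489668 , 199.50536763],
       [  0.        ,   0.        ,   1.        ]]), 'world_from_camera': array([[-8.99881520e-01,  2.83390597e-01, -3.31516242e-01,
         1.01393694e+03],
       [ 4.35531820e-01,  6.23860194e-01, -6.48930267e-01,
         1.06011837e+03],
       [ 2.29190514e-02, 
[... 528 characters left out ...]
175219e-02, -1.28956584e-01, -9.91579823e-01,
         1.14063947e+03],
       [ 0.00000000e+00,  0.00000000e+00,  0.00000000e+00,
         1.00000000e+00]])}
wrist {'camera_matrix': array([[339.39263999,   0.        , 282.61751345],
       [  0.        , 339.39263999, 209.57744453],
       [  0.        ,   0.        ,   1.        ]]), 'world_from_camera': array([[-2.84281771e-01, -9.18096107e-01, -2.76194519e-01,
         2.46872574e+02],
       [-9.58738736e-01,  2.72823605e-01,  7.99206866e-02,
         5.78940553e+02],
       [ 1.97751310e-03,  2.87518378e-01, -9.57773079e-01,
         3.72529067e+02],
       [ 0.00000000e+00,  0.00000000e+00,  0.00000000e+00,
         1.00000000e+00]])}
```

View pics/scene0.png

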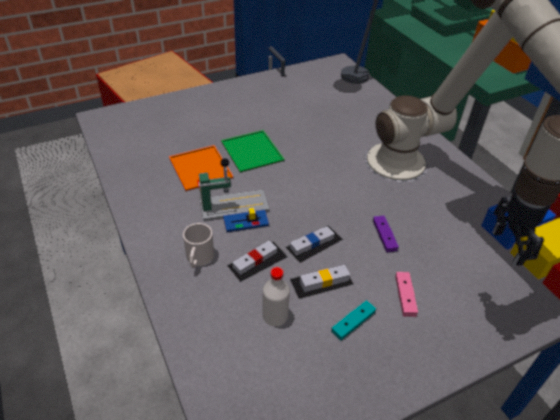

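View pics/top0.png

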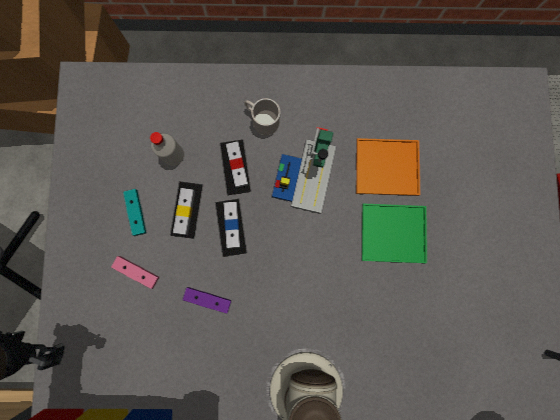

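View pics/wrist0.png

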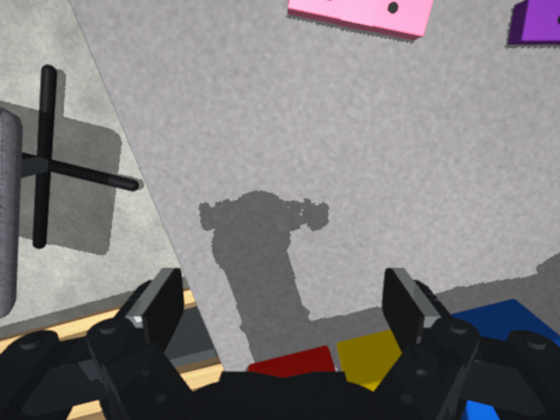

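The top view shows three banded bars on black mats: red (235,165), yellow (184,210) and blue (231,227). The gauge is at (317,178), the orange tray at (388,167) and the green tray at (394,234). The turquoise, pink and purple bars have no mat, so they are the look-alikes to leave alone. Next I'll measure.

```bash
cat > h.py <<'E'
import numpy as np, cv2
from bench import arm
from scipy.spatial.transform import Rotation as R
def px2w(cam,uv,z,ci=None):
    ci=ci or arm.camera_info(cam); K=ci["camera_matrix"];T=ci["world_from_camera"]
    uv=np.atleast_2d(np.array(uv,float))
    d=(np.linalg.inv(K)@np.c_[uv,np.ones(len(uv))].T)
    d=T[:3,:3]@d; o=T[:3,3]
    return (o[:,None]+d*((z-o[2])/d[2])).T
def w2px(cam,p,ci=None):
    ci=ci or arm.camera_info(cam); K=ci["camera_matrix"];T=np.linalg.inv(ci["world_from_camera"])
    p=np.atleast_2d(np.array(p,float)); c=T[:3,:3]@p.T+T[:3,3:]; q=K@c
    return (q[:2]/q[2]).T
def c2w(cam,c,ci=None):
    ci=ci or arm.camera_info(cam);T=ci["world_from_camera"]; return T[:3,:3]@np.array(c)+T[:3,3]
def save(name,im,box=None,f=1):
    if box: im=im[box[1]:box[3],box[0]:box[2]]
    im=cv2.resize(im,None,fx=f,fy=f,interpolation=cv2.INTER_CUBIC); cv2.imwrite("pics/"+name,im[:,:,::-1])
E
python3 - <<'E'
from h import *
np.set_printoptions(precision=1,suppress=True)
for cam in ("top","scene"):
    im=arm.get_image(cam)
    save(f"{cam}1.png",im,(110,90,440,280) if cam=="top" else (150,120,440,340),2.4)
    for t in ("gauge","anvil","guide_arm","knob_top","foot_tip","lock_top","green_tray_floor","orange_tray_floor","red_a","yellow_a","blue_a","mug","spray_bottle","wrench"):
        r=arm.place_of(cam,t)
        print(cam,t,[(np.round(x["confidence"],2),c2w(cam,x["centre"])) for x in r[:3]])
print(arm.read_state()["clock"])
E
```

```text
top gauge []
top anvil [(np.float64(0.81), array([577.4, -20.9,  21.9]))]
top guide_arm [(np.float64(0.92), array([644.8, -34.5, 104.4])), (np.float64(0.58), array([490., 347.,   2.]))]
top knob_top [(np.float64(0.58), array([624.1, -30.5, 187.4])), (np.float64(0.39), array([ 628.6, -242.4,    7.1]))]
top foot_tip []
top lock_top [(np.float64(0.61), array([621.3, -27.9, 186.5])), (np.float64(0.56), array([579.6,  63.9,  50.3]))]
top green_tray_floor [(np.float64(0.69), array([ 432. , -257. ,   -2.3]))]
top orange_tray_floor [(np.float64(0.94), array([ 628.7, -244.1,    8.4]))]
top red_a [(np.float64(0.6), array([581.1, -21.5,  16.7])), (np.float64(0.59), array([630.1, 202.9,   0. ]))]
top yellow_a [(np.float64(0.61), array([493.5, 350.2,   2.4]))]
top blue_a [(np.float64(0.92), array([453.4, 214.6,  -0.2])), (np.float64(0.86), array([485.1, 492.5,  -3.4])), (np.float64(0.83), array([241. , 277.2,   1.3]))]
top mug [(np.float64(0.94), array([763.1, 117.8,  -1.7]))]
top spray_bottle [(np.float64(0.63), array([657.9, 395.2,  -3.4])), (np.float64(0.56), array([ 630.3, -241. ,    7. ]))]

[... 650 characters left out ...]
ray([571.3,  63.5,  52.3]))]
scene orange_tray_floor [(np.float64(0.71), array([612.9, -29.1,  73.4])), (np.float64(0.6), array([ 626.5, -243.3,   -1.2]))]
scene red_a [(np.float64(0.84), array([622.4, 200.4,   4.7])), (np.float64(0.39), array([571.7, -18.4,  18.4]))]
scene yellow_a [(np.float64(0.94), array([484.9, 349.7,   2.3]))]
scene blue_a [(np.float64(0.92), array([314.8, 483.5,  -0.5])), (np.float64(0.89), array([489.2, 492.6,   2.6])), (np.float64(0.62), array([239.9, 279.2,  -1.5]))]
scene mug [(np.float64(0.6), array([761.6, 115.8,   2.8]))]
scene spray_bottle [(np.float64(0.98), array([652. , 393.8,   0.2]))]
scene wrench [(np.float64(0.56), array([ 433.3, -254. ,    8. ]))]
1.65
```

View pics/top1.png

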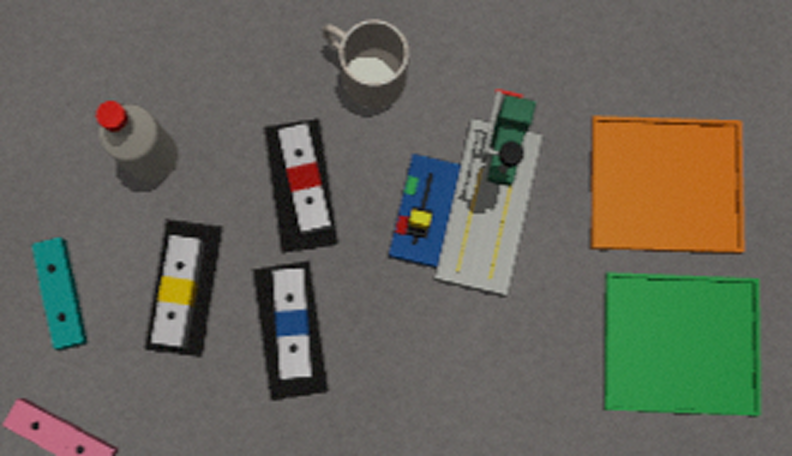

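View pics/scene1.png

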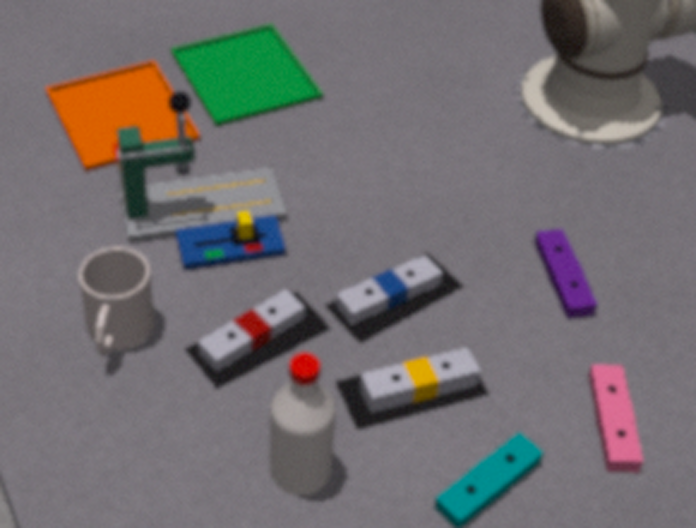

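```bash
cat >> h.py <<'E'
def barfit(im,cam,c,z,rad=85,ci=None,thr=None):
    """c approx world xy; returns centre xy, yaw of long axis (world), dims"""
    ci=ci or arm.camera_info(cam)
    x=im.astype(int); mx=x.max(2)
    pts=np.array([[c[0]+dx,c[1]+dy,z] for dx in(-rad,rad) for dy in(-rad,rad)])
    q=w2px(cam,pts,ci).astype(int); u0,v0=q.min(0);u1,v1=q.max(0);u0=max(u0,0);v0=max(v0,0)
    m=np.zeros(mx.shape,np.uint8); m[v0:v1,u0:u1]=(mx[v0:v1,u0:u1]>(thr or 140))*255
    n,l,st,ce=cv2.connectedComponentsWithStats(m)
    cp=w2px(cam,[[c[0],c[1],z]],ci)[0]
    best=min((i for i in range(1,n) if st[i,4]>150),key=lambda i:np.hypot(*(ce[i]-cp)))
    cs,_=cv2.findContours((l==best).astype(np.uint8),cv2.RETR_EXTERNAL,cv2.CHAIN_APPROX_NONE)
    k=max(cs,key=cv2.contourArea)[:,0,:]
    w=px2w(cam,k,z,ci)[:,:2]
    (cx,cy),(a,b),ang=cv2.minAreaRect(w.astype(np.float32))
    if a<b: ang+=90; a,b=b,a
    return np.array([cx,cy]),(np.deg2rad(ang)+np.pi/2)%np.pi-np.pi/2,(a,b)
E
python3 - <<'E'
from h import *
np.set_printoptions(precision=1,suppress=True)
im=arm.get_image("top")
for n,c in (("red",(626,201)),("yellow",(488,350)),("blue",(453,214))):
    print(n,barfit(im,"top",c,27))
# gauge base plate corners
q=np.array([[437,275],[473,121],[507,295],[541,135]])/2.4+[110,90]
w=px2w("top",q,15);print(w); d=w[1]-w[0];e=w[3]-w[2];print(np.arctan2(d[1],d[0]),np.arctan2(e[1],e[0]),np.linalg.norm(d),np.linalg.norm(e))
# yellow lines
q=np.array([[458,272],[473,190],[491,275],[509,190]])/2.4+[110,90]
w=px2w("top",q,15);d=w[1]-w[0];e=w[3]-w[2];print(w,np.arctan2(d[1],d[0]),np.arctan2(e[1],e[0]))
for nm,q,z in(("or",[[593,116],[743,121],[591,248],[743,252]],10),("gr",[[607,272],[759,280],[604,410],[758,415]],10)):
    w=px2w("top",np.array(q)/2.4+[110,90],z);print(nm,w,w.mean(0)); print([np.arctan2(*(w[i]-w[j])[1::-1]) for i,j in((0,2),(1,3))])
print(px2w("top",np.array([[421,219]])/2.4+[110,90],52))
E
```

```text
red (array([629.1, 202.3]), np.float64(0.2387005100186177), (127.72520446777344, 32.95193862915039))
yellow (array([490.8, 351.8]), np.float64(-0.13001192915019644), (128.0739288330078, 36.038875579833984))
blue (array([491.8, 217.4]), np.float64(0.10909269891908346), (49.350440979003906, 33.67097473144531))
[[511.4  39.4  15. ]
 [702.7  -4.8  15. ]
 [487.8 -44.7  15. ]
 [685.7 -88.3  15. ]]
-0.22712670492252177 -0.2169384028533682 196.2631938363817 202.6323805185114
[[515.3  14.1  15. ]
 [616.1  -4.4  15. ]
 [511.9 -25.6  15. ]
 [616.5 -48.3  15. ]] -0.1815954452286624 -0.2135491509886489
or [[ 711.9 -154.    10. ]
 [ 707.3 -340.4   10. ]
 [ 546.5 -148.2   10. ]
 [ 543.  -333.6   10. ]] [ 627.2 -244.    10. ]
[np.float64(-0.035475347825674394), np.float64(-0.04138190723506785)]
gr [[ 517.2 -167.    10. ]
 [ 508.8 -351.7   10. ]
 [ 351.7 -159.7   10. ]
 [ 346.9 -343.4   10. ]] [ 431.2 -255.4   10. ]
[np.float64(-0.04426341515509864), np.float64(-0.050955509813713544)]
[[572.9  60.2  52. ]]
```

```bash
cat >> h.py <<'E'
def pose():
    s=arm.read_state(); return np.array(s["position"]),R.from_quat(s["ee_rot"]),s
def go(t,psi=None):
    """shift needed in tool axes (mm) and roll deg"""
    p,r,s=pose(); d=r.inv().apply(np.array(t,float)-p); x=r.as_matrix()[:,0]; cur=np.arctan2(x[1],x[0])
    roll=0 if psi is None else -np.rad2deg((psi-cur+np.pi/2)%np.pi-np.pi/2)
    n=max(np.linalg.norm(d)/50,abs(roll)/8.59)
    print("shift",d.round(1),"roll",round(roll,1),"minrows",round(n,1),"cur psi",round(cur,3),"z-axis",r.as_matrix()[:,2].round(4),"pos",p.round(1),"F",s["contact_force"].round(1),"w",round(s["gripper_width"],1),"t",round(s["clock"],2))
GY=-0.215; G0=np.array([576.5,-19.])
def g2w(x,y,z=0):
    c,s=np.cos(GY),np.sin(GY); return np.array([G0[0]+c*x-s*y,G0[1]+s*x+c*y,z])
def w2g(p):
    c,s=np.cos(GY),np.sin(GY); d=np.array(p[:2])-G0; return np.array([c*d[0]+s*d[1],-s*d[0]+c*d[1]])
E
python3 - <<'E'
from h import *
print(w2g([572.9,60.2]),w2g([579.6,63.9]),w2g([572.7,61.9]))
go(g2w(-20,75,180),GY)
E
```

```text
[-20.41423134  76.60847968] [-14.65787498  81.65272011] [-20.97231725  78.22667006]
shift [532.8 406.2  51.3] roll -4.2 minrows 13.4 cur psi -0.288 z-axis [-0.  0. -1.] pos [177.4 599.3 231.3] F [-0.3 -0.9 -0.3] w 85.2 t 1.7
```

Call:
arm_command(
  commands=[0,0,0,0,0.01,0,0,0,0.02,0,0,0,0.03,0,0,0,0.03,0,0,0],
)

```text
clock: 2.2
position: [264.5, 573.9, 231.4]
ee_rot: [0.99, -0.14, -0.0, -0.0]
contact_force: [0.1, -0.2, 0.2]
gripper_width: 85.3
```

```bash
python3 - <<'E'
from h import *
go(g2w(-20,75,180),GY)
E
```

```text
shift [439.5 409.5  51.2] roll -3.8 minrows 12.1 cur psi -0.281 z-axis [ 0.e+00  4.e-04 -1.e+00] pos [264.5 573.9 231.4] F [ 0.1 -0.2  0.2] w 85.3 t 2.2
```

Call:
arm_command(
  commands=[0.033,0.031,0,0,0.033,0.031,0,0,0.033,0.031,0,0,0.033,0.031,0,-2,0.033,0.031,0,-1.8],
)

```text
clock: 2.7
position: [388.3, 374.2, 230.0]
ee_rot: [0.994, -0.106, 0.001, -0.0]
contact_force: [0.4, 0.4, 0.2]
gripper_width: 85.4
```

Call:
arm_command(
  commands=[0.033,0.031,0,0,0.033,0.031,0,0,0.033,0.031,0,0,0.033,0.031,0,0,0.033,0.03,0,0],
)

```text
clock: 3.2
position: [522.6, 177.9, 232.3]
ee_rot: [0.994, -0.105, 0.002, -0.001]
contact_force: [0.8, 1.0, -0.0]
gripper_width: 85.4
```

```bash
python3 - <<'E'
from h import *
go(g2w(-20,75,180),GY)
E
```

```text
shift [ 73.9 106.4  52.3] roll 0.2 minrows 2.8 cur psi -0.211 z-axis [ 0.0048  0.0018 -1.    ] pos [522.6 177.9 232.3] F [ 0.8  1.  -0. ] w 85.4 t 3.2
```

Call:
arm_command(
  commands=[0.025,0.035,0.01,0,0.025,0.035,0.02,0,0.02,0.03,0.02,0,0.004,0.006,0.002,0,0,0,0,0],
  jaw=0.6,
)

```text
clock: 3.7
position: [578.5, 46.5, 179.9]
ee_rot: [0.994, -0.11, 0.004, -0.002]
contact_force: [-0.2, 0.2, 0.4]
gripper_width: 51.5
```

```bash
python3 - <<'E'
from h import *
np.set_printoptions(precision=1,suppress=True)
go(g2w(-20,75,180),GY)
ci=arm.camera_info("wrist")
im=arm.get_image("wrist"); save("w1.png",im)
for t in ("anvil","lock_top","knob_top","guide_arm"):
    r=arm.place_of("wrist",t)
    print(t,[(round(x["confidence"],2),c2w("wrist",x["centre"],ci)) for x in r[:2]])
E
```

```text
shift [ -8.  -10.5  -0.1] roll -0.3 minrows 0.3 cur psi -0.22 z-axis [ 0.  0. -1.] pos [578.5  46.5 179.9] F [-0.2  0.2  0.4] w 51.5 t 3.7
anvil [(0.82, array([574.3, -15.5,  14.2]))]
lock_top [(0.68, array([574.8,  63.5,  51.1]))]
knob_top [(0.66, array([614.8, -25.5, 186.3]))]
guide_arm [(0.82, array([643.5, -28.8, 106.7]))]
```

View pics/w1.png

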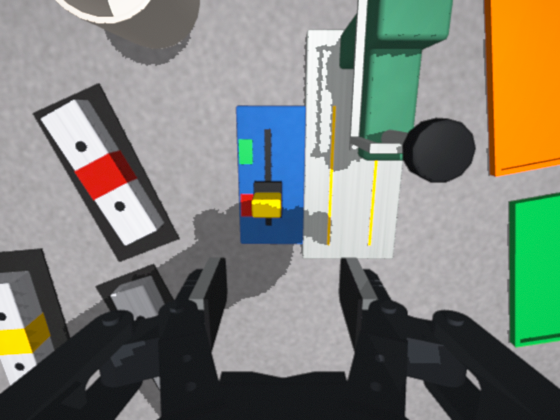

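```bash
python3 - <<'E'
from h import *
np.set_printoptions(precision=1,suppress=True)
im=arm.get_image("wrist"); save("w2.png",im,(210,20,480,270),2.9)
ci=arm.camera_info("wrist")
w=px2w("wrist",[[303,257],[392,258],[237,105],[240,243],[303,243],[331,240],[333,105],[369,245],[377,160]],15)
print(w)
for i,j in((0,1),(3,2),(5,6),(7,8)): d=w[j]-w[i]; print(i,j,np.arctan2(d[1],d[0]),np.linalg.norm(d))
print([w2g(x) for x in w])
E
```

```text
[[508.8  45.6  15. ]
 [489.2 -40.   15. ]
 [661.7  73.4  15. ]
 [536.3 102.8  15. ]
 [523.3  42.7  15. ]
 [520.6  15.5  15. ]
 [643.8  -8.2  15. ]
 [507.6 -19.8  15. ]
 [588.2 -38.9  15. ]]
0 1 -1.795782637611084 87.79432919473828
3 2 -0.22995246067318 128.78264538480283
5 6 -0.18961038863964122 125.47620519534898
7 8 -0.2322612872857832 82.84823996370679
[array([-80. ,  48.7]), array([-80.8, -39.1]), array([ 63.5, 108.5]), array([-65.3, 110.4]), array([-65.2,  48.9]), array([-62. ,  21.8]), array([63.5, 24.9]), array([-67.1, -15.5]), array([ 15.7, -16.9])]
```

View pics/w2.png

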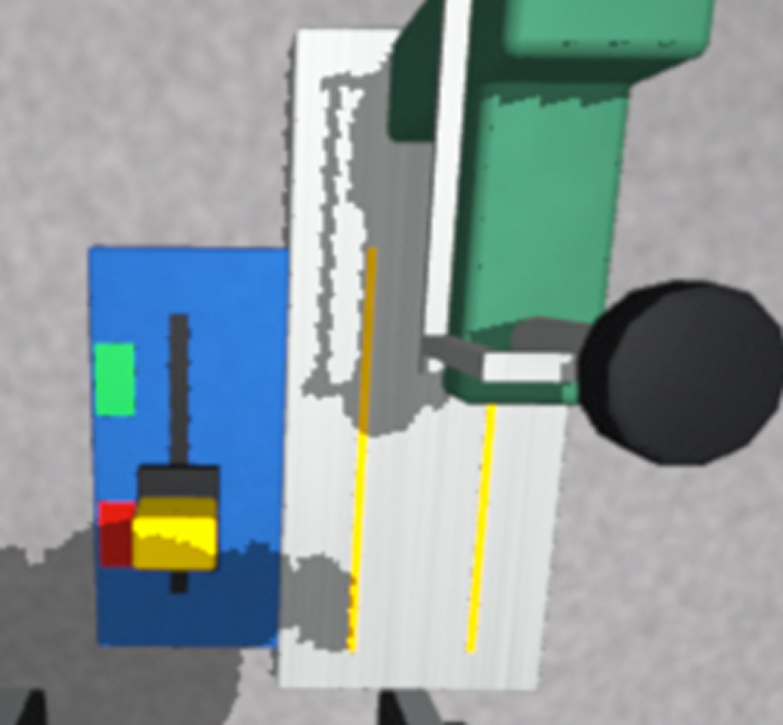

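```bash
sed -i 's/G0=np.array(\[576.5,-19.\])/G0=np.array([576.5,-17.])/' h.py; python3 - <<'E'
from h import *
w=px2w("wrist",[[270,207]],52)[0]; print(w,w2g(w))
go([w[0],w[1]-1,30],GY)
E
```

```text
[575.45803175  62.1657515   52.        ] [-17.90778788  77.1207692 ]
shift [ -6.8  -9.8 151.2] roll -0.0 minrows 3.0 cur psi -0.215 z-axis [ 0.0112  0.0037 -0.9999] pos [578.3  49.6 181.2] F [-0.4 -0.7 -0.4] w 51.2 t 4.0
```

Call:
arm_command(
  commands=[-0.003,-0.004,0.03,0,-0.003,-0.004,0.04,0,-0.001,-0.001,0.03,0,0,0,0.015,0,0,0,0,0],
)

```text
clock: 4.5
position: [577.4, 67.3, 68.2]
ee_rot: [0.995, -0.103, 0.011, -0.005]
contact_force: [0.6, 0.1, 0.1]
gripper_width: 51.2
```

```bash
python3 - <<'E'
from h import *
save("w3.png",arm.get_image("wrist")); go([574.5,61.5,29],GY)
E
```

```text
shift [-3.4  7.2 40.2] roll 0.6 minrows 0.8 cur psi -0.205 z-axis [ 0.0253  0.0082 -0.9996] pos [578.2  67.5  69.4] F [-0.1  0.3  0.5] w 51.1 t 4.55
```

View pics/w3.png

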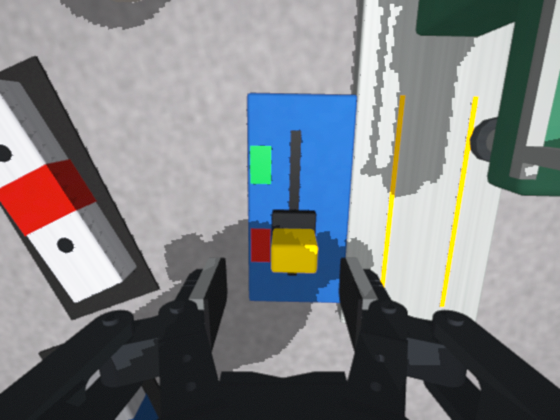

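Call:
arm_command(
  commands=[0,0,0,0,0,0,0,0,0,0,0,0,0,0,0,0,0,0,0,0],
)

```text
clock: 5.05
position: [581.4, 69.6, 75.1]
ee_rot: [0.995, -0.101, 0.017, -0.008]
contact_force: [-0.3, 0.5, 0.1]
gripper_width: 51.3
```

```bash
python3 - <<'E'
from h import *
go([574.5,61.5,29],GY)
E
```

```text
shift [-6.6 10.2 45.7] roll 0.7 minrows 0.9 cur psi -0.203 z-axis [ 0.0353  0.0115 -0.9993] pos [581.4  69.6  75.1] F [-0.3  0.5  0.1] w 51.3 t 5.05
```

```bash
python3 - <<'E'
from h import *
np.set_printoptions(precision=4,suppress=True)
for i in range(8):
    s=arm.read_state(); print(s["clock"],s["position"].round(2),s["joints"],s["joint_vel"],R.from_quat(s["ee_rot"]).as_matrix()[:2,2])
    arm.get_image("top")
E
```

```text
5.05 [581.39  69.59  75.11] [ 0.3972  0.4586 -0.316   0.0044 -0.7592  0.9677] [-0.0014 -0.0084  0.0044  0.0007 -0.001  -0.001 ] [0.0353 0.0115]
5.1 [581.39  69.57  75.09] [ 0.3971  0.4587 -0.316   0.0045 -0.7592  0.9677] [-0.      0.0069 -0.0046 -0.001   0.0013 -0.    ] [0.0352 0.0115]
5.15 [581.26  69.52  74.85] [ 0.3971  0.459  -0.3162  0.0044 -0.7591  0.9677] [-0.0004  0.0046 -0.0049 -0.001   0.0018 -0.0013] [0.0348 0.0113]
5.2 [581.12  69.47  74.64] [ 0.3971  0.4592 -0.3164  0.0043 -0.7591  0.9677] [-0.0005  0.0032 -0.0028 -0.0006  0.0013 -0.0005] [0.0344 0.0112]
5.25 [581.04  69.46  74.51] [ 0.3971  0.4594 -0.3165  0.0043 -0.7591  0.9677] [ 0.0005  0.0031 -0.0031  0.0001  0.0013 -0.0015] [0.0341 0.0111]
5.3 [580.97  69.45  74.37] [ 0.3972  0.4596 -0.3166  0.0043 -0.7591  0.9677] [ 0.0005  0.0012 -0.0009  0.0009  0.0002 -0.0013] [0.0339 0.011 ]
5.35 [580.97  69.45  74.3 ] [ 0.3972  0.4597 -0.3166  0.0043 -0.7591  0.9677] [ 0.0016  0.0012  0.      0.0026  0.0012 -0.    ] [0.0338 0.011 ]
5.4 [580.94  69.45  74.27] [ 0.3972  0.4597 -0.3166  0.0043 -0.7591  0.9677] [ 0.0001 -0.0005 -0.0017  0.0019  0.0006 -0.0009] [0.0337 0.0109]
```

Call:
arm_command(
  commands=[-0.002,0.003,0.01,0,-0.002,0.003,0.01,0.5,-0.001,0.003,0.008,0,0,0.001,0.004,0,0,0,0.001,0],
)

```text
clock: 5.95
position: [573.6, 59.9, 36.9]
ee_rot: [0.994, -0.106, 0.015, -0.007]
contact_force: [0.5, 0.7, -0.6]
gripper_width: 51.8
```

```bash
python3 - <<'E'
from h import *
go([574.5,61.5,29],GY)
for i in range(4):
  arm.get_image("top")
im=arm.get_image("wrist");save("w4.png",im,(190,150,400,350),3)
go([574.5,61.5,29],GY)
E
```

```text
shift [ 0.3 -1.7  7.9] roll 0.1 minrows 0.2 cur psi -0.213 z-axis [ 0.0312  0.0102 -0.9995] pos [573.6  59.9  36.9] F [ 0.5  0.7 -0.6] w 51.8 t 5.95
shift [-0.6 -0.8  9.4] roll 0.1 minrows 0.2 cur psi -0.213 z-axis [ 0.0339  0.0111 -0.9994] pos [574.6  60.5  38.4] F [-0.8  0.1 -0.2] w 51.5 t 6.2
```

View pics/w4.png

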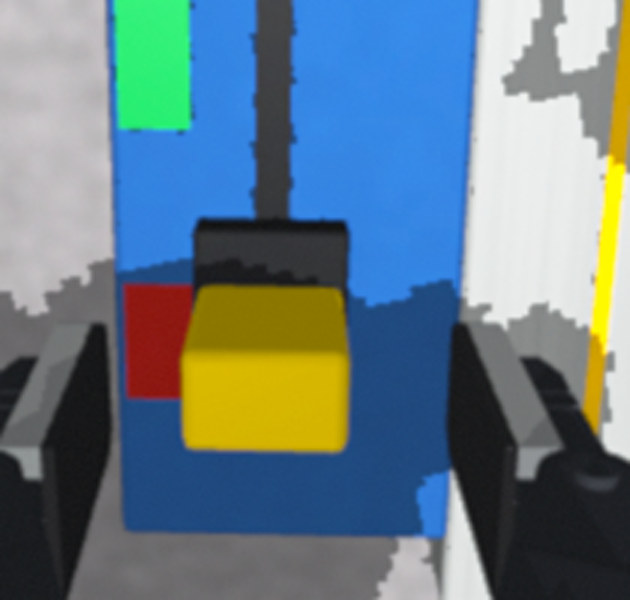

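Call:
arm_command(
  commands=[0.0,-0.001,0.003,0,0,-0.001,0.003,0,0,0,0.002,0,0,0,0.001,0,0,0,0,0],
)

```text
clock: 6.7
position: [576.1, 63.2, 29.6]
ee_rot: [0.994, -0.106, 0.017, -0.008]
contact_force: [-0.4, -0.0, 0.2]
gripper_width: 51.3
```

Call:
arm_command(
  commands=[0,0,0,0,0,0,0,0,0,0,0,0,0,0,0,0,0,0,0,0],
  jaw=0.2,
)

```text
clock: 7.2
position: [575.7, 62.2, 30.0]
ee_rot: [0.994, -0.106, 0.017, -0.007]
contact_force: [-0.4, -0.1, -1.3]
gripper_width: 23.0
```

```bash
sed -i 's/G0=np.array(\[576.5,-17.\])/G0=np.array([577,-15.5])/' h.py; python3 - <<'E'
from h import *
go([574.5,61.5,29],GY); print(w2g(pose()[0]))
im=arm.get_image("wrist");save("w5.png",im,(190,150,400,350),3)
E
```

```text
shift [-1.1  1.   0.9] roll 0.2 minrows 0.0 cur psi -0.212 z-axis [ 0.0348  0.0104 -0.9993] pos [575.7  62.2  30. ] F [-0.4 -0.1 -1.3] w 23.0 t 7.2
[-17.81565269  75.63957989]
```

View pics/w5.png

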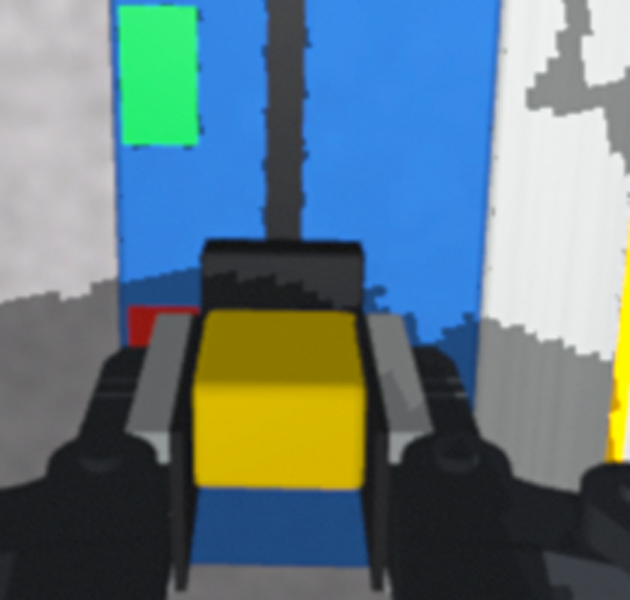

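Call:
arm_command(
  commands=[0.003,0,0,0,0.008,0,0.0005,0,0.01,0,0.0005,0,0.01,0,0.0005,0,0.006,0,0,0],
)

```text
clock: 7.75
position: [612.8, 53.8, 30.0]
ee_rot: [0.994, -0.106, 0.015, -0.006]
contact_force: [-2.8, 1.0, 1.1]
gripper_width: 22.8
```

```bash
python3 - <<'E'
from h import *
go(g2w(25,75.5,29),GY); print(w2g(pose()[0]))
E
```

```text
shift [ 4.8 -0.2  1.1] roll 0.2 minrows 0.1 cur psi -0.212 z-axis [ 0.0309  0.0095 -0.9995] pos [612.8  53.8  30. ] F [-2.8  1.   1.1] w 22.8 t 7.75
[20.19403385 75.3101707 ]
```

Call:
arm_command(
  commands=[0.003,0,0,0,0.003,0,0,0,0.003,0,0,0,0.003,0,0,0,0.003,0,0,0],
)

```text
clock: 8.25
position: [617.9, 52.6, 29.9]
ee_rot: [0.994, -0.107, 0.003, -0.006]
contact_force: [-11.1, 4.4, 8.3]
gripper_width: 22.7
```

```bash
python3 - <<'E'
from h import *
go(g2w(25,75.5,29),GY); print(w2g(pose()[0]))
E
```

```text
shift [-0.4 -0.3  0.9] roll 0.0 minrows 0.0 cur psi -0.215 z-axis [ 0.0071  0.0103 -0.9999] pos [617.9  52.6  29.9] F [-11.1   4.4   8.3] w 22.7 t 8.25
[25.41250998 75.23508806]
```

Call:
arm_command(
  commands=[0,0,0,0,0,0,0,0,0,0,0,0,0,0,0,0,0,0,-0.002,0],
  jaw=0.6,
)

```text
clock: 8.75
position: [620.7, 54.4, 31.2]
ee_rot: [0.994, -0.106, 0.006, -0.007]
contact_force: [-0.1, 0.0, -0.6]
gripper_width: 51.6
```

Call:
arm_command(
  commands=[0,0,-0.015,0,0,0,-0.03,0,0,0,-0.04,0,0,0,-0.04,0,0,0,-0.015,0],
)

```text
clock: 9.25
position: [617.3, 50.0, 171.9]
ee_rot: [0.994, -0.107, 0.001, -0.005]
contact_force: [0.8, -0.5, -0.7]
gripper_width: 51.3
```

```bash
python3 - <<'E'
from h import *
for i in range(4): go(g2w(25,75.5,29),GY); im=arm.get_image("top")
save("t2.png",im,(110,90,440,280),2.4)
save("w6.png",arm.get_image("wrist"))
print("blue",barfit(im,"top",(453,214),27,thr=90),barfit(im,"top",(629,202),27,thr=90),barfit(im,"top",(491,350),27,thr=90))
E
```

```text
shift [ -0.7  -1.5 143. ] roll -0.0 minrows 2.9 cur psi -0.215 z-axis [ 0.0039  0.0086 -1.    ] pos [617.3  50.  171.9] F [ 0.8 -0.5 -0.7] w 51.3 t 9.25
shift [ -1.7  -1.1 144.4] roll -0.0 minrows 2.9 cur psi -0.215 z-axis [ 0.0065  0.0091 -0.9999] pos [618.   50.1 173.4] F [1.6 0.  1.6] w 51.4 t 9.3
shift [ -0.4  -1.4 141.9] roll -0.0 minrows 2.8 cur psi -0.216 z-axis [ 0.0036  0.0092 -1.    ] pos [617.1  50.2 170.9] F [ 0.2 -0.3 -0.2] w 51.0 t 9.35
shift [  1.5  -2.  139.4] roll -0.1 minrows 2.8 cur psi -0.216 z-axis [-8.0e-04  8.7e-03 -1.0e+00] pos [615.7  50.  168.4] F [ 0.1 -0.5 -0.5] w 51.5 t 9.4
blue (array([455.42312622, 217.46408081]), np.float64(-1.563072291505569), (173.08526611328125, 167.49964904785156)) (array([632.14819336, 207.61494446]), np.float64(-1.5611897741913574), (172.17913818359375, 168.6094207763672)) (array([490.60409546, 351.20675659]), np.float64(-0.1533702487551727), (129.45156860351562, 39.204341888427734))
```

View pics/w6.png

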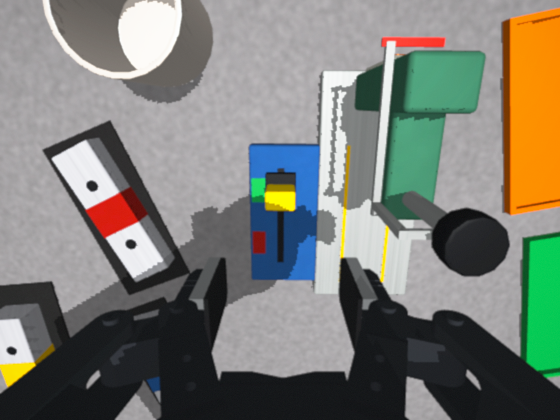

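View pics/t2.png

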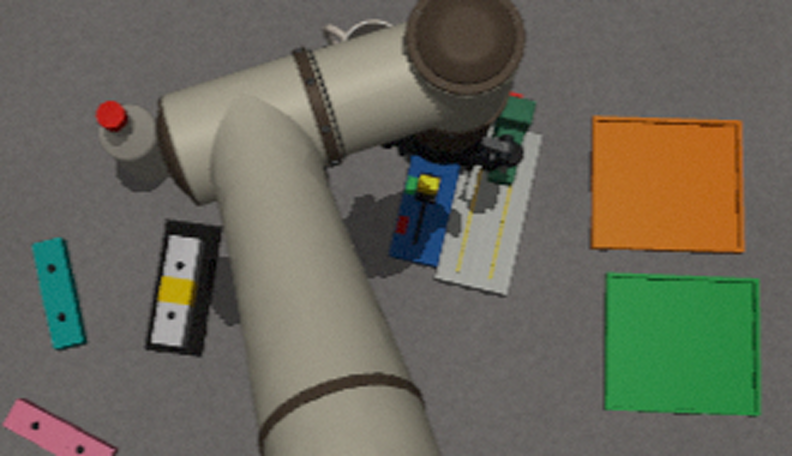

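```bash
python3 - <<'E'
from h import *
go([601.8,196,150],0.24)
E
```

```text
shift [ -43.6 -140.    17. ] roll -26.1 minrows 3.0 cur psi -0.216 z-axis [-0.0058  0.0074 -1.    ] pos [614.4  49.8 165.9] F [ 0.3  0.4 -0.8] w 51.5 t 9.5
```

Call:
arm_command(
  commands=[-0.01,-0.032,0.003,0,-0.012,-0.038,0.003,0,-0.012,-0.038,0.004,0,-0.01,-0.032,0.004,0,0,0,0,-6],
  jaw=1.0,
)

```text
clock: 10.0
position: [597.6, 197.4, 142.1]
ee_rot: [0.998, -0.057, -0.011, 0.001]
contact_force: [-0.6, -0.7, -1.3]
gripper_width: 85.4
```

Call:
arm_command(
  commands=[0,0,0,-6,0,0,0,-6,0,0,0,-6,0,0,0,-2,0,0,0,0],
)

```text
clock: 10.5
position: [592.3, 197.2, 130.0]
ee_rot: [0.992, 0.126, -0.02, 0.003]
contact_force: [0.4, -0.0, 0.4]
gripper_width: 85.6
```

```bash
python3 - <<'E'
from h import *
for i in range(4): go([601.8,196,150],0.24); im=arm.get_image("wrist")
go([601.8,196,150],0.24)
im=arm.get_image("wrist"); save("w7.png",im)
for z in(25,31):
  c,y,d=barfit(im,"wrist",(629,202),z,rad=100,thr=120); print(c,y,d)
E
```

```text
shift [  8.1   3.6 -20.3] roll 0.8 minrows 0.4 cur psi 0.253 z-axis [-0.0399 -0.011  -0.9991] pos [592.3 197.2 130. ] F [ 0.4 -0.   0.4] w 85.6 t 10.5
shift [  8.2   3.5 -20.5] roll 0.7 minrows 0.4 cur psi 0.252 z-axis [-0.0403 -0.0111 -0.9991] pos [592.1 197.2 129.8] F [-1.2 -0.5  0.2] w 85.6 t 10.55
shift [  8.    3.5 -20. ] roll 0.7 minrows 0.4 cur psi 0.252 z-axis [-0.0395 -0.0107 -0.9992] pos [592.4 197.2 130.3] F [-0.1 -0.4 -0.8] w 85.7 t 10.6
shift [  7.7   3.6 -19.4] roll 0.7 minrows 0.4 cur psi 0.252 z-axis [-0.0385 -0.0103 -0.9992] pos [592.7 197.3 130.9] F [ 0.2 -0.8 -0.4] w 85.3 t 10.65
shift [  7.5   3.6 -18.9] roll 0.7 minrows 0.4 cur psi 0.253 z-axis [-0.0376 -0.0098 -0.9992] pos [593.  197.4 131.4] F [ 0.6 -0.1  0.7] w 85.4 t 10.7
[629.15020752 203.02960205] 0.23374445045376424 (129.8713836669922, 37.33487319946289)
[630.11260986 203.39167786] 0.23374420078241198 (126.70246124267578, 36.42387008666992)
```

View pics/w7.png

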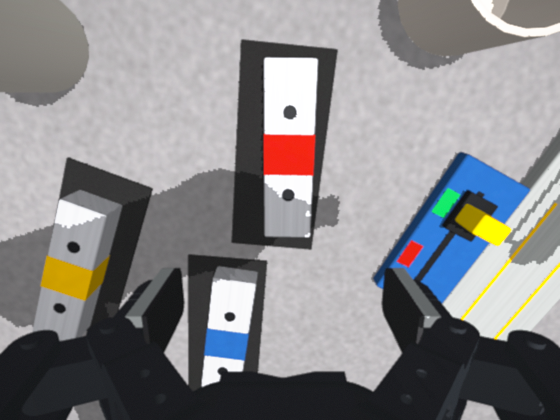

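```bash
python3 - <<'E'
from h import *
go([602,196.7,45],0.234)
E
```

```text
shift [11.7  3.1 86.4] roll 1.1 minrows 1.7 cur psi 0.253 z-axis [-0.037  -0.0094 -0.9993] pos [593.1 197.6 131.8] F [-0.8  1.2  1. ] w 85.2 t 10.75
```

Call:
arm_command(
  commands=[0.003,0.001,0.02,1,0.003,0.001,0.022,0,0.003,0.001,0.02,0,0.002,0,0.016,0,0,0,0.01,0],
)

```text
clock: 11.25
position: [604.4, 197.5, 44.1]
ee_rot: [0.993, 0.116, -0.015, 0.001]
contact_force: [-0.4, -0.6, 0.4]
gripper_width: 85.6
```

```bash
python3 - <<'E'
from h import *
go([602,196.7,6],0.234)
for i in range(3):im=arm.get_image("wrist")
save("w8.png",im)
go([602,196.7,6],0.234)
E
```

```text
shift [-1.4  0.3 38.2] roll -0.1 minrows 0.8 cur psi 0.233 z-axis [-0.029  -0.0054 -0.9996] pos [604.4 197.5  44.1] F [-0.4 -0.6  0.4] w 85.6 t 11.25
shift [-1.4  0.3 39.1] roll -0.0 minrows 0.8 cur psi 0.234 z-axis [-0.0287 -0.0055 -0.9996] pos [604.4 197.5  45.1] F [1.  0.3 0.3] w 85.5 t 11.4
```

View pics/w8.png

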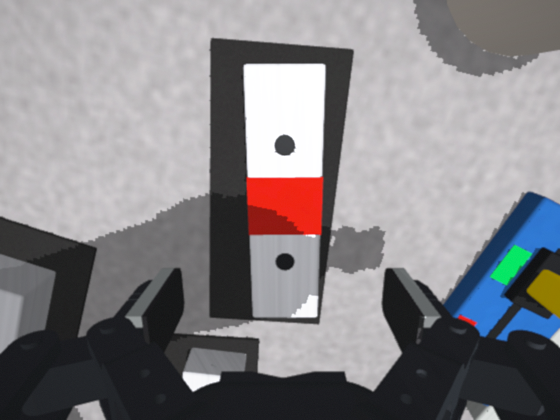

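Call:
arm_command(
  commands=[-0.001,0,0.01,0,0,0,0.012,0,0,0,0.008,0,0,0,0.005,0,0,0,0.002,0],
)

```text
clock: 11.9
position: [603.9, 198.1, 8.3]
ee_rot: [0.993, 0.117, -0.012, 0.0]
contact_force: [-0.7, 0.0, 0.0]
gripper_width: 85.6
```

```bash
python3 - <<'E'
from h import *
for i in range(3):im=arm.get_image("wrist")
save("w9.png",im)
go([602,196.7,6],0.234)
E
```

```text
shift [-2.5  1.   3.1] roll 0.0 minrows 0.1 cur psi 0.234 z-axis [-0.0227 -0.0024 -0.9997] pos [604.2 198.3   9. ] F [-0.5 -0.7 -0.8] w 85.5 t 12.05
```

View pics/w9.png

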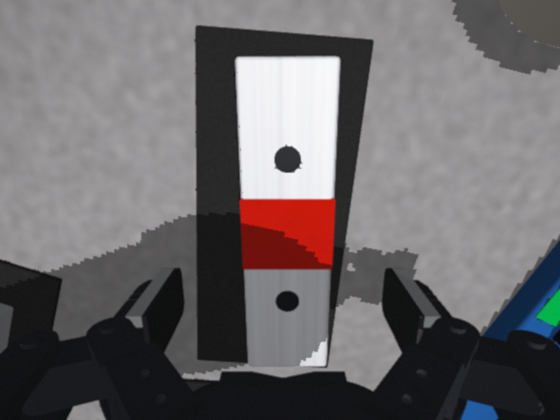

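Call:
arm_command(
  commands=[-0.001,0,0.002,0,0,0,0.001,0,0,0,0,0,0,0,0,0,0,0,0,0],
  jaw=0.3,
)

```text
clock: 12.55
position: [604.0, 198.5, 7.4]
ee_rot: [0.993, 0.117, -0.01, -0.001]
contact_force: [-0.4, 0.3, -3.5]
gripper_width: 34.7
```

Call:
arm_command(
  commands=[0,0,0,0,0,0,-0.004,0,0,0,-0.01,0,0,0,-0.015,0,0,0,-0.015,0],
)

```text
clock: 13.05
position: [601.2, 196.7, 49.0]
ee_rot: [0.993, 0.116, -0.016, 0.001]
contact_force: [0.2, 0.8, -3.2]
gripper_width: 34.6
```

```bash
python3 - <<'E'
from h import *
go(g2w(-140,0,45),GY)
for i in range(3):im=arm.get_image("wrist")
save("w10.png",im)
go(g2w(-140,0,45),GY)
E
```

```text
shift [-198.4  140.3   10. ] roll 25.6 minrows 4.9 cur psi 0.233 z-axis [-0.031  -0.0059 -0.9995] pos [601.2 196.7  49. ] F [ 0.2  0.8 -3.2] w 34.6 t 13.05
shift [-199.6  140.7    9.9] roll 25.7 minrows 4.9 cur psi 0.233 z-axis [-0.0274 -0.0038 -0.9996] pos [602.2 197.4  49.8] F [ 0.   0.2 -3.5] w 34.6 t 13.2
```

View pics/w10.png

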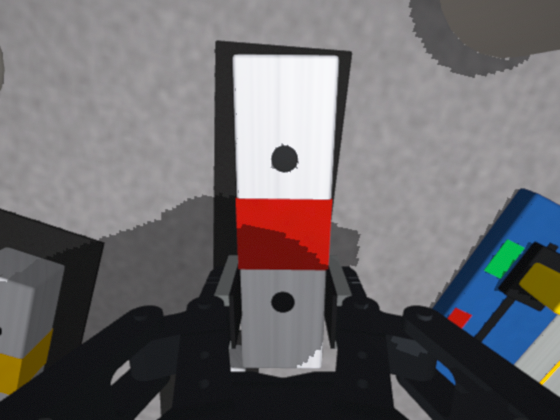

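Call:
arm_command(
  commands=[-0.02,0.014,-0.02,0,-0.04,0.028,-0.015,0,-0.042,0.026,0,0,-0.042,0.026,0,0,-0.036,0.025,0,5],
)

```text
clock: 13.7
position: [452.6, 38.8, 86.0]
ee_rot: [0.997, 0.074, -0.015, 0.001]
contact_force: [0.7, -0.5, -2.8]
gripper_width: 34.4
```

Call:
arm_command(
  commands=[-0.02,0.02,0,5,-0.01,0.01,0,5,0,0,0.005,5,0,0,0.005,4,0,0,0.005,1],
)

```text
clock: 14.2
position: [414.5, -1.5, 70.1]
ee_rot: [0.994, -0.112, -0.019, 0.005]
contact_force: [0.1, -0.4, -4.1]
gripper_width: 34.7
```

```bash
python3 - <<'E'
from h import *
go(g2w(-150,0,45),GY)
for i in range(3):im=arm.get_image("wrist")
save("w11.png",im)
go(g2w(-150,0,45),GY)
E
```

```text
shift [ 12.4 -21.5  24.4] roll -0.5 minrows 0.7 cur psi -0.225 z-axis [-0.0385 -0.0056 -0.9992] pos [414.5  -1.5  70.1] F [ 0.1 -0.4 -4.1] w 34.7 t 14.2
shift [ 12.2 -21.1  24.3] roll -0.4 minrows 0.7 cur psi -0.222 z-axis [-0.0392 -0.0061 -0.9992] pos [414.9  -1.3  70.1] F [ 0.2  0.1 -3.2] w 34.8 t 14.35
```

View pics/w11.png

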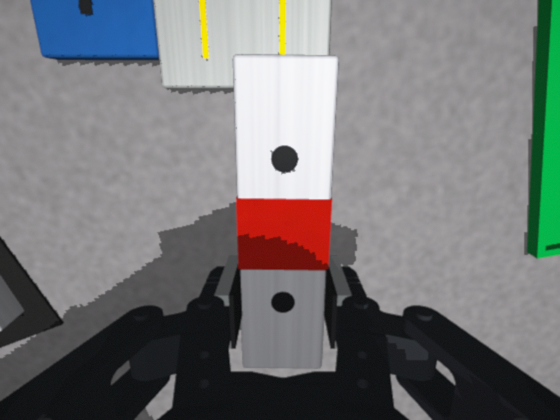

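Call:
arm_command(
  commands=[0.003,-0.006,0.01,-0.5,0.003,-0.006,0.01,0,0.003,-0.005,0.01,0,0.002,-0.003,0.006,0,0,0,0.002,0],
)

```text
clock: 14.85
position: [431.3, 18.5, 27.9]
ee_rot: [0.994, -0.104, -0.018, 0.005]
contact_force: [0.2, -0.4, -2.6]
gripper_width: 34.5
```

```bash
python3 - <<'E'
from h import *
for i in range(2):im=arm.get_image("wrist")
save("w12.png",im)
go(g2w(-28,0,30),GY)
print(w2g(pose()[0]))
E
```

```text
shift [121.9   2.4  -6. ] roll 0.4 minrows 2.4 cur psi -0.209 z-axis [-0.0379 -0.0059 -0.9993] pos [430.7  18.   28.4] F [-0.3 -0.4 -3.1] w 34.7 t 14.95
[-150.06366665    1.56411743]
```

View pics/w12.png

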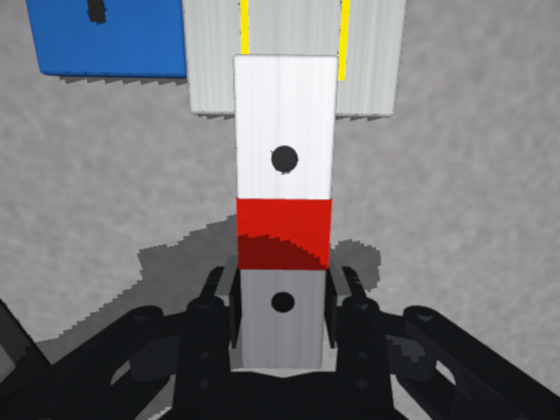

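Call:
arm_command(
  commands=[0.012,0.001,-0.002,0,0.025,0.001,-0.002,0.4,0.03,0.001,-0.002,0,0.025,0,-0.001,0,0.012,0,0,0],
)

```text
clock: 15.45
position: [537.3, -9.2, 34.0]
ee_rot: [0.994, -0.107, -0.017, 0.005]
contact_force: [-1.0, 1.2, -3.5]
gripper_width: 35.0
```

```bash
python3 - <<'E'
from h import *
for i in range(2):im=arm.get_image("wrist")
save("w13.png",im);save("s13.png",arm.get_image("scene"),(180,130,300,250),5)
go(g2w(-28,0,20),GY)
print(w2g(pose()[0]))
E
```

```text
shift [15.1 -3.  12.8] roll 0.0 minrows 0.4 cur psi -0.215 z-axis [-0.0377 -0.0061 -0.9993] pos [534.7  -9.1  33.4] F [ 0.1 -0.3 -3.8] w 34.7 t 15.6
[-42.6432691   -2.77436542]
```

View pics/w13.png

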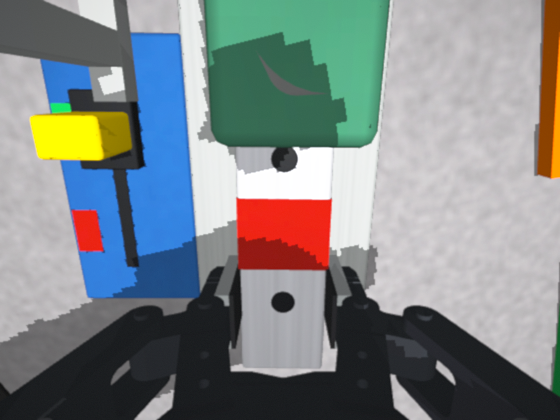

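View pics/s13.png

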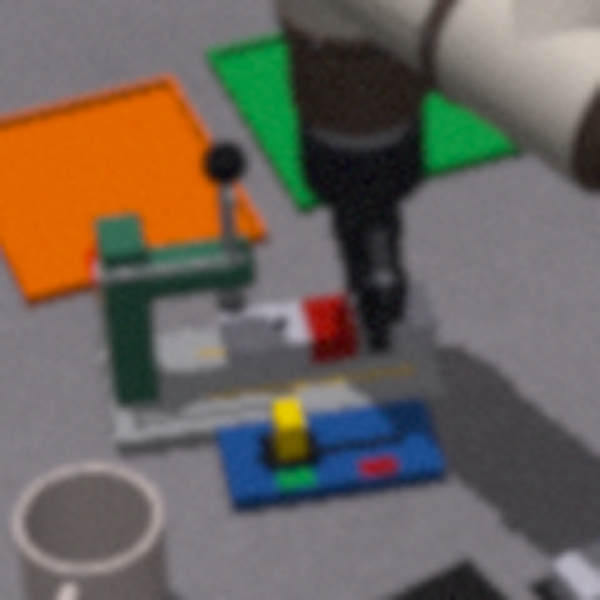

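Call:
arm_command(
  commands=[0.005,0,0.001,0,0.006,-0.001,0.003,0,0.003,0,0.004,0,0.001,0,0.003,0,0,0,0.002,0],
)

```text
clock: 16.1
position: [548.2, -11.8, 19.5]
ee_rot: [0.994, -0.107, -0.019, 0.005]
contact_force: [-3.7, 1.0, 8.5]
gripper_width: 34.3
```

```bash
python3 - <<'E'
from h import *
for i in range(2):im=arm.get_image("wrist")
go(g2w(-28,0,19),GY)
print(w2g(pose()[0]))
E
```

```text
shift [ 0.8 -2.5  1. ] roll 0.1 minrows 0.1 cur psi -0.214 z-axis [-0.0384 -0.0063 -0.9992] pos [548.4 -11.8  20. ] F [-2.5 -1.3  1.3] w 34.2 t 16.2
[-28.76956846  -2.46146783]
```

Call:
arm_command(
  commands=[0,0,0,0,0,0,0,0,0,0,0,0,-0.002,0,-0.002,0,-0.005,0,-0.008,0],
  jaw=0.7,
)

```text
clock: 16.7
position: [542.8, -9.9, 31.1]
ee_rot: [0.994, -0.106, -0.018, 0.005]
contact_force: [-0.4, -0.2, -0.2]
gripper_width: 59.9
```

Call:
arm_command(
  commands=[-0.01,0,-0.025,0,-0.01,0,-0.04,0,-0.005,0,-0.045,0,0,0,-0.045,0,0,0,-0.035,0],
)

```text
clock: 17.2
position: [519.3, -3.7, 226.5]
ee_rot: [0.994, -0.106, -0.023, 0.007]
contact_force: [0.4, 0.4, 0.3]
gripper_width: 59.9
```

```bash
python3 - <<'E'
from h import *
for i in range(2):im=arm.get_image("wrist")
save("w14.png",im)
go(g2w(45,0,205),GY)
print(w2g(pose()[0]))
ci=arm.camera_info("wrist")
for t in ("knob_top","foot_tip","guide_arm","red_a"):
    r=arm.place_of("wrist",t)
    print(t,[(round(x["confidence"],2),c2w("wrist",x["centre"],ci).round(1)) for x in r[:2]])
E
```

```text
shift [101.9   0.2  21.2] roll 0.1 minrows 2.1 cur psi -0.212 z-axis [-0.0371 -0.0073 -0.9993] pos [522.3  -3.3 229.7] F [ 0.1 -0.1  0.3] w 59.9 t 17.3
[-56.08560765   0.25317355]
knob_top [(0.77, array([614.4, -25.6, 186.5])), (0.42, array([592.9, -21.7,  10.3]))]
foot_tip []
guide_arm [(0.73, array([645. , -28.4, 102.9]))]
red_a [(0.92, array([595.9, -18.1,  11.8]))]
```

View pics/w14.png

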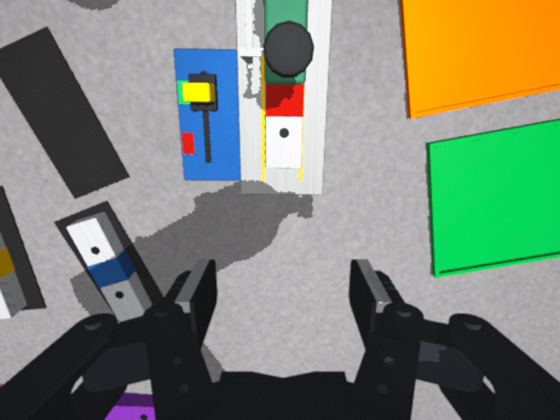

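```bash
python3 - <<'E'
from h import *
im=arm.get_image("wrist"); save("w15.png",im,(160,0,360,210),3.8)
for n,q,z in(("bar near top edge",[[266,168],[300,168]],37),("band near",[[266,117],[303,117]],37),("knob",[[289,48]],188),("lines near",[[264,180],[301,180]],15),("plate near",[[241,193],[324,194]],15),("plate near blue",[[182,180],[240,181]],15)):
    w=px2w("wrist",q,z); print(n,[w2g(x).round(1) for x in w],w.round(1))
E
```

```text
bar near top edge [array([-52.4,  11.4]), array([-52.5, -21.5])] [[528.2   6.8  37. ]
 [521.1 -25.3  37. ]]
band near [array([-4.8, 10.7]), array([ -4.8, -23.4])] [[574.6  -4.1  37. ]
 [567.4 -37.3  37. ]]
knob [array([37.4, -4.2])] [[612.6 -27.6 188. ]]
lines near [array([-70.1,  14.3]), array([-70.3, -24.4])] [[511.6  13.4  15. ]
 [503.2 -24.4  15. ]]
plate near [array([-84.1,  38.8]), array([-85.7, -49.2])] [[503.1  40.4  15. ]
 [482.8 -45.3  15. ]]
plate near blue [array([-69.8,  99.4]), array([-71.1,  39.3])] [[530.1  96.5  15. ]
 [516.   38.1  15. ]]
```

View pics/w15.png

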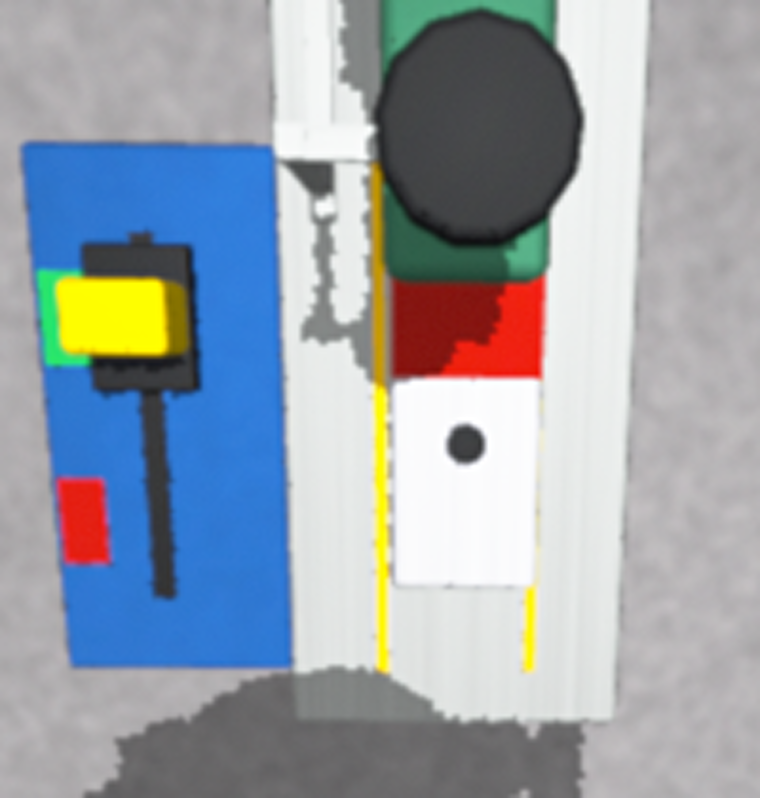

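```bash
python3 - <<'E'
from h import *
np.set_printoptions(precision=1,suppress=True)
p,r,s=pose(); ci=arm.camera_info("wrist"); T=ci["world_from_camera"]
Tt=np.eye(4);Tt[:3,:3]=r.as_matrix();Tt[:3,3]=p
C=np.linalg.inv(Tt)@T; print(C)
# w9: tool frame; bar top is at tool z = -(25-9)=-16
K=ci["camera_matrix"]
for ztop in(-16,-22):
  for q in ([244,367],[329,367],[241,269],[236,57],[340,57]):
    d=C[:3,:3]@np.linalg.inv(K)@np.array([*q,1.]); o=C[:3,3]; print(ztop,q,o+d*((ztop-o[2])/d[2]))
im=arm.get_image("scene"); save("s16.png",im,(180,130,300,250),5)
E
```

```text
[[  -0.    -1.    -0.3   72.5]
 [   1.    -0.     0.    -0.5]
 [  -0.    -0.3    1.  -142. ]
 [   0.     0.     0.     1. ]]
-16 [244, 367] [-39.4 -17.9 -16. ]
-16 [329, 367] [-39.4  20.4 -16. ]
-16 [241, 269] [  9.2 -17.5 -16. ]
-16 [236, 57] [ 89.  -16.4 -16. ]
-16 [340, 57] [ 89.   19.2 -16. ]
-22 [244, 367] [-34.1 -17.  -22. ]
-22 [329, 367] [-34.1  19.4 -22. ]
-22 [241, 269] [ 12.3 -16.7 -22. ]
-22 [236, 57] [ 88.2 -15.6 -22. ]
-22 [340, 57] [ 88.2  18.2 -22. ]
```

View pics/s16.png

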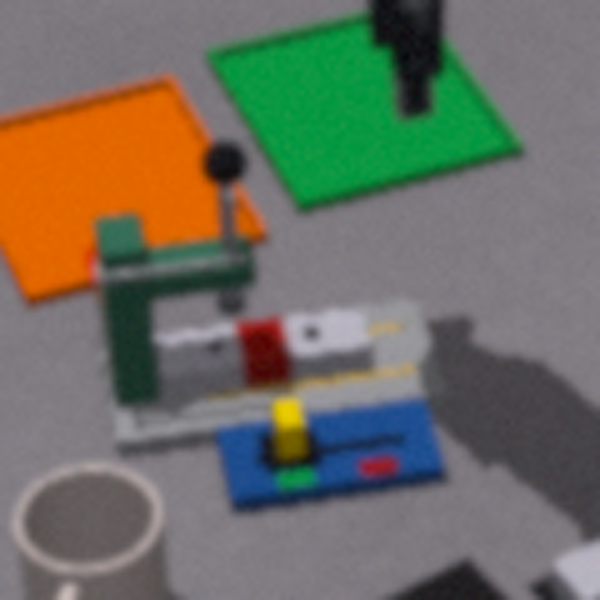

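```bash
cat >> h.py <<'E'
C=np.array([[0,0,0,0]]*4,float)
def toolpx(qs,ztool):
    p,r,s=pose(); ci=arm.camera_info("wrist"); T=ci["world_from_camera"]
    Tt=np.eye(4);Tt[:3,:3]=r.as_matrix();Tt[:3,3]=p
    C=np.linalg.inv(Tt)@T; K=ci["camera_matrix"]; out=[]
    for q in qs:
        d=C[:3,:3]@np.linalg.inv(K)@np.array([*q,1.]); o=C[:3,3]; out.append((o+d*((ztool-o[2])/d[2]))[:2])
    return np.array(out)
E
python3 - <<'E'
from h import *
np.set_printoptions(precision=1,suppress=True)
print("w13 blue plate near",toolpx([[88,298],[198,298]],18.4), "guide arm near edge z115", toolpx([[215,145],[385,145]],33.4-115),"lock",toolpx([[65,135]],33.4-52))
print("w12 plate near",toolpx([[191,112],[392,116]],28.4-15),"lines",toolpx([[245,50],[343,78]],28.4-15))
E
```

```text
w13 blue plate near [[ -25.1 -104.7]
 [ -25.1  -45.8]] guide arm near edge z115 [[ 66.2 -12.4]
 [ 66.2  17.5]] lock [[ 63.2 -78. ]]
w12 plate near [[ 70.7 -40.8]
 [ 68.9  47.9]] lines [[ 95.6 -16.2]
 [ 84.6  25.4]]
```

```bash
sed -i 's/G0=np.array(\[577,-15.5\])/G0=np.array([575,-18])/' h.py; python3 - <<'E'
from h import *
go(g2w(-31,0,45),GY); print(w2g(pose()[0]))
E
```

```text
shift [ 36.1  -2.  174.8] roll 0.0 minrows 3.6 cur psi -0.214 z-axis [-0.0538 -0.0101 -0.9985] pos [518.5  -3.9 221.4] F [0.7 0.4 0. ] w 59.8 t 17.6
[-58.21554122   1.67501564]
```

Call:
arm_command(
  commands=[0.002,0,0.03,0,0.006,0,0.04,0,0.008,-0.001,0.04,0,0.008,-0.001,0.035,0,0.006,0,0.02,0],
)

```text
clock: 18.1
position: [540.3, -10.5, 49.2]
ee_rot: [0.994, -0.106, -0.026, 0.008]
contact_force: [0.4, -0.6, 0.6]
gripper_width: 59.9
```

```bash
python3 - <<'E'
from h import *
for i in range(2):im=arm.get_image("wrist")
save("w17.png",im)
go(g2w(-31,0,19),GY); print(w2g(pose()[0]))
E
```

```text
shift [ 6.7 -1.2 29.4] roll 0.1 minrows 0.6 cur psi -0.214 z-axis [-0.0559 -0.0119 -0.9984] pos [539.6 -10.7  48.7] F [-0.1  0.7 -0.1] w 60.0 t 18.2
[-36.17430271  -0.47050683]
```

View pics/w17.png

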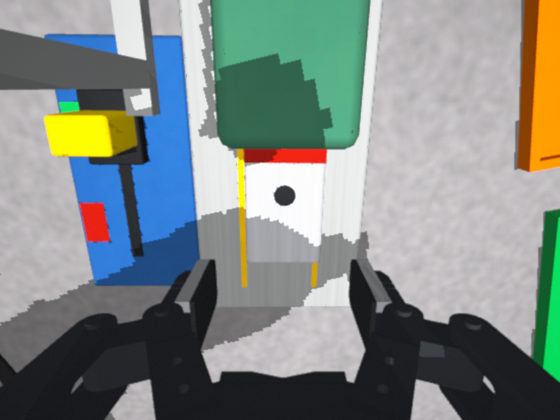

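```bash
python3 - <<'E'
from h import *
np.set_printoptions(precision=1,suppress=True)
print("bar near",toolpx([[246,262],[322,262]],11.7),"plate near",toolpx([[202,305],[352,305]],33.7),"blue",toolpx([[95,286],[196,286]],33.7),"lock",toolpx([[82,135]],-3),"hole",toolpx([[285,196]],11.7),"guide",toolpx([[220,145],[360,145]],48.7-115))
E
```

```text
bar near [[ -0.8 -18.6]
 [ -0.8  19.1]] plate near [[-39.1 -48.1]
 [-39.2  40.5]] blue [[ -26.5 -109.2]
 [ -26.5  -50.7]] lock [[ 62.  -80.9]] hole [[32.9  0.7]] guide [[ 64.6 -14.3]
 [ 64.6  16.6]]
```

Call:
arm_command(
  commands=[0.002,0,0.008,0,0.005,0,0.009,0,0.005,0,0.007,0,0.002,0,0.004,0,0.001,0,0.001,0],
)

```text
clock: 18.7
position: [555.5, -14.1, 19.6]
ee_rot: [0.994, -0.106, -0.025, 0.008]
contact_force: [-1.4, -0.7, 0.3]
gripper_width: 59.8
```

```bash
python3 - <<'E'
from h import *
for i in range(2):im=arm.get_image("wrist")
save("w18.png",im)
go(g2w(-28,0,19),GY); print(w2g(pose()[0]))
E
```

```text
shift [-8.1 -0.3  1.3] roll 0.2 minrows 0.2 cur psi -0.212 z-axis [-0.0507 -0.0114 -0.9986] pos [555.5 -14.   19.9] F [-0.6 -0.3 -0.4] w 60.1 t 18.8
[-19.86285355  -0.25281869]
```

View pics/w18.png

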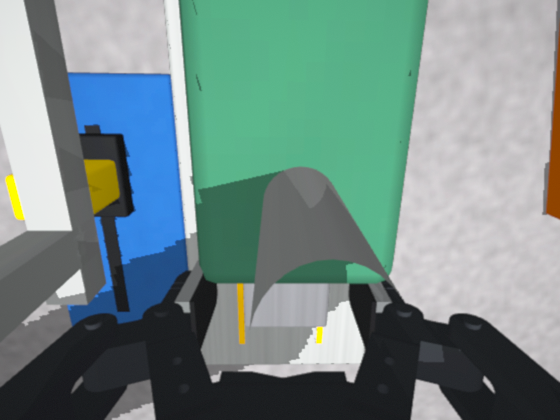

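```bash
python3 - <<'E'
from h import *
np.set_printoptions(precision=1,suppress=True)
print("bar near",toolpx([[248,327],[320,327]],-17),toolpx([[248,327]],-23),"plate near",toolpx([[202,363],[352,363]],4.9))
E
```

```text
bar near [[-17.7 -15.3]
 [-17.7  15.6]] [[-13.4 -14.6]] plate near [[-55.4 -42.7]
 [-55.5  35.8]]
```

Call:
arm_command(
  commands=[-0.003,0,0.0,0,0,0,0,0,0,0,0,0,0,0,0,0,0,0,0,0],
  jaw=0.3,
)

```text
clock: 19.3
position: [552.0, -13.2, 21.2]
ee_rot: [0.994, -0.106, -0.024, 0.008]
contact_force: [0.7, -0.9, -2.3]
gripper_width: 34.6
```

Call:
arm_command(
  commands=[0,0,-0.001,0,-0.005,0,-0.001,0,-0.007,0,-0.001,0,-0.007,0,0,0,-0.004,0,0,0],
)

```text
clock: 19.8
position: [525.7, -8.4, 24.1]
ee_rot: [0.994, -0.106, -0.027, 0.009]
contact_force: [-0.6, -0.6, -3.9]
gripper_width: 34.7
```

```bash
python3 - <<'E'
from h import *
np.set_printoptions(precision=1,suppress=True)
for i in range(2):im=arm.get_image("wrist")
save("w19.png",im)
go(g2w(-28,0,19),GY); print(w2g(pose()[0]))
E
```

```text
shift [22.2 -1.1  4. ] roll 0.1 minrows 0.5 cur psi -0.213 z-axis [-0.1 -0.  -1. ] pos [526.   -8.3  24.2] F [ 0.3  0.2 -3.6] w 34.6 t 19.9
[-49.9  -1. ]
```

View pics/w19.png

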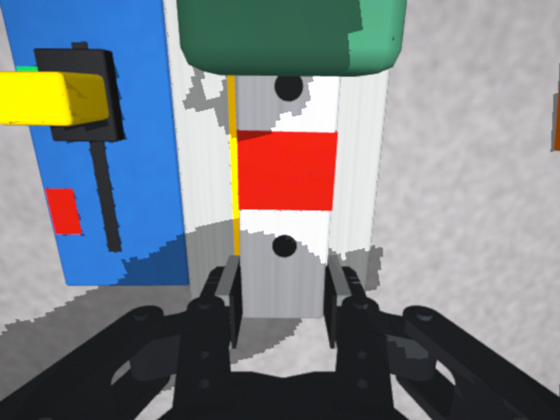

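Call:
arm_command(
  commands=[0,0,0.002,0,0,0,0.002,0,0,0,0.001,0,0,0,0,0,0,0,0,0],
)

```text
clock: 20.4
position: [526.8, -8.2, 21.5]
ee_rot: [0.994, -0.106, -0.026, 0.009]
contact_force: [0.1, 0.2, -1.5]
gripper_width: 34.4
```

Call:
arm_command(
  commands=[0,0,0,0,0,0,0,0,0,0,0,0,0,0,0,0,0,0,0,0],
  jaw=0.7,
)

```text
clock: 20.9
position: [529.6, -7.9, 22.3]
ee_rot: [0.994, -0.105, -0.023, 0.008]
contact_force: [-1.2, -0.3, 0.4]
gripper_width: 59.7
```

```bash
python3 - <<'E'
from h import *
np.set_printoptions(precision=1,suppress=True)
for i in range(2):im=arm.get_image("wrist")
save("w20.png",im)
go(g2w(-28,0,19),GY); print(w2g(pose()[0]))
E
```

```text
shift [18.7  0.2  2.5] roll 0.2 minrows 0.4 cur psi -0.211 z-axis [-0. -0. -1.] pos [529.5  -7.9  22.3] F [-0.2 -0.7 -0.4] w 59.8 t 21.0
[-46.6   0.2]
```

View pics/w20.png

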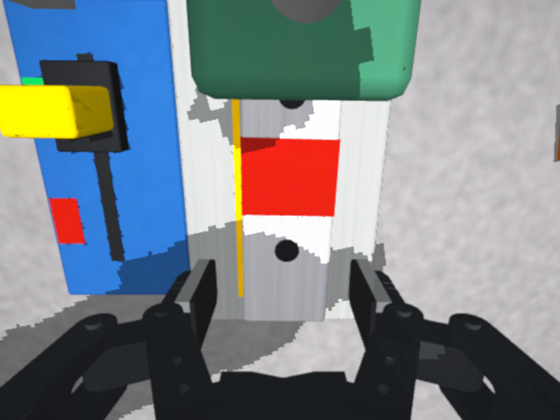

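Call:
arm_command(
  commands=[0,0,-0.02,0,0,0,-0.035,0,0,0,-0.04,0,0,0,-0.045,0,0,0,-0.04,0],
)

```text
clock: 21.5
position: [534.1, -6.8, 201.2]
ee_rot: [0.994, -0.106, -0.032, 0.011]
contact_force: [1.5, 0.8, -0.5]
gripper_width: 60.3
```

Call:
arm_command(
  commands=[0,0,-0.015,0,0.015,0,-0.005,0,0.02,0,0,0,0.02,0,0.0,0,0.015,0,0.002,0],
  jaw=0.0,
)

```text
clock: 22.0
position: [607.9, -20.7, 227.4]
ee_rot: [0.994, -0.105, -0.022, 0.008]
contact_force: [-0.4, 0.3, -0.7]
gripper_width: 0.2
```

```bash
python3 - <<'E'
from h import *
np.set_printoptions(precision=1,suppress=True)
for i in range(2):im=arm.get_image("wrist")
save("w21.png",im)
go(g2w(45,0,200),GY); print(w2g(pose()[0]))
ci=arm.camera_info("wrist")
for t in ("knob_top","red_a"):
    r=arm.place_of("wrist",t)
    print(t,[(round(x["confidence"],2),c2w("wrist",x["centre"],ci).round(1)) for x in r[:2]])
E
```

```text
shift [13.5  3.7 25.4] roll 0.2 minrows 0.6 cur psi -0.211 z-axis [-0. -0. -1.] pos [607.7 -20.9 225.9] F [-0.4 -0.1 -0.3] w 0.1 t 22.1
[32.6  4.2]
knob_top [(0.62, array([612.9, -24.2, 186.6]))]
red_a []
```

View pics/w21.png

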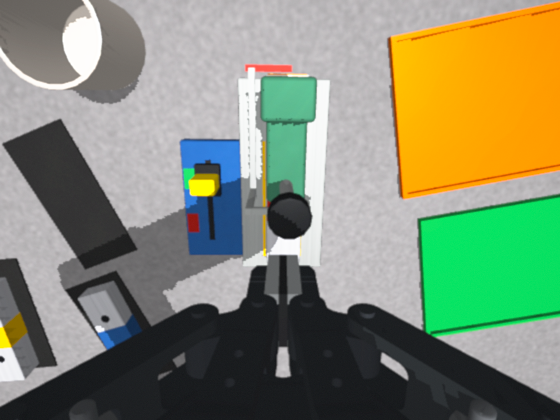

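```bash
python3 - <<'E'
from h import *
np.set_printoptions(precision=2,suppress=True)
k=toolpx([[290,215]],37.5)[0];print(k, "radius edges",toolpx([[268,215],[312,215]],37.5))
p,r,s=pose(); print(r.as_matrix()); print("knob world",p+r.apply([k[0],k[1],37.5]))
E
```

```text
[15.42  3.66] radius edges [[15.43 -8.55]
 [15.41 15.87]]
[[ 0.98 -0.21 -0.05]
 [-0.21 -0.98 -0.01]
 [-0.05  0.02 -1.  ]]
knob world [618.77 -27.83 188.21]
```

Call:
arm_command(
  commands=[0.005,0.001,0.006,0,0.005,0.001,0.008,0,0.003,0.001,0.008,0,0.001,0.001,0.006,0,0,0,0.002,0],
)

```text
clock: 22.7
position: [616.5, -27.9, 193.5]
ee_rot: [0.994, -0.104, -0.024, 0.008]
contact_force: [0.0, -0.1, -0.0]
gripper_width: -0.1
```

```bash
python3 - <<'E'
from h import *
np.set_printoptions(precision=1,suppress=True)
for i in range(2):im=arm.get_image("wrist")
save("w22.png",im)
go([618.7,-27.7,165],GY); print(w2g(pose()[0]))
E
```

```text
shift [ 3.4 -1.2 28.9] roll 0.3 minrows 0.6 cur psi -0.21 z-axis [-0. -0. -1.] pos [616.6 -27.8 194. ] F [0.4 0.4 0.1] w 0.3 t 22.8
[42.7 -0.7]
```

View pics/w22.png

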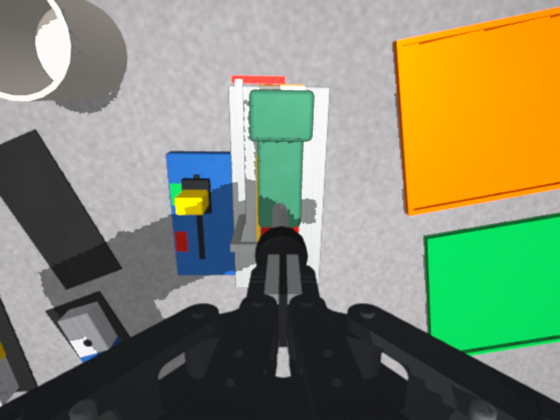

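Call:
arm_command(
  commands=[0.001,-0.0005,0.007,0,0.001,-0.0005,0.008,0,0.001,0,0.008,0,0.0005,0,0.005,0,0.0005,0,0.004,0],
)

```text
clock: 23.3
position: [619.6, -27.7, 161.3]
ee_rot: [0.994, -0.104, -0.023, 0.008]
contact_force: [-2.4, 0.0, 1.8]
gripper_width: -0.2
```

```bash
python3 - <<'E'
from h import *
go([618.7,-27.7,155],GY); print(w2g(pose()[0]))
E
```

```text
shift [-0.6  0.1  6.4] roll 0.4 minrows 0.1 cur psi -0.209 z-axis [-0.0471 -0.0109 -0.9988] pos [619.6 -27.7 161.3] F [-2.4  0.   1.8] w -0.2 t 23.3
[45.61807826  0.06494406]
```

Call:
arm_command(
  commands=[0,0,0.003,0,0,0,0.003,0,0,0,0.003,0,0,0,0.003,0,0,0,0.002,0],
)

```text
clock: 23.8
position: [619.7, -27.7, 155.4]
ee_rot: [0.995, -0.102, -0.02, 0.009]
contact_force: [-3.0, 0.8, 5.7]
gripper_width: 0.2
```

```bash
python3 - <<'E'
from h import *
go([618.7,-27.7,155],GY); print(w2g(pose()[0]))
for i in range(3): im=arm.get_image("scene")
save("s23.png",im,(180,130,300,250),5)
save("t23.png",arm.get_image("top"),(270,110,390,220),5)
go([618.7,-27.7,155],GY)
E
```

```text
shift [-0.9  0.2  0.4] roll 0.6 minrows 0.1 cur psi -0.205 z-axis [-0.0425 -0.0134 -0.999 ] pos [619.7 -27.7 155.4] F [-3.   0.8  5.7] w 0.2 t 23.8
[45.69582832  0.05599187]
shift [-0.9  0.2  0.3] roll 0.6 minrows 0.1 cur psi -0.205 z-axis [-0.0427 -0.0135 -0.999 ] pos [619.7 -27.7 155.3] F [-3.9  1.5  8.7] w 0.1 t 24.0
```

View pics/s23.png

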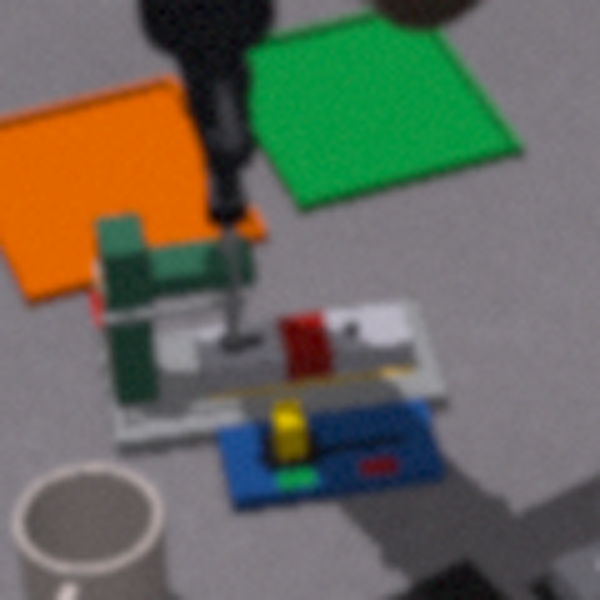

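View pics/t23.png

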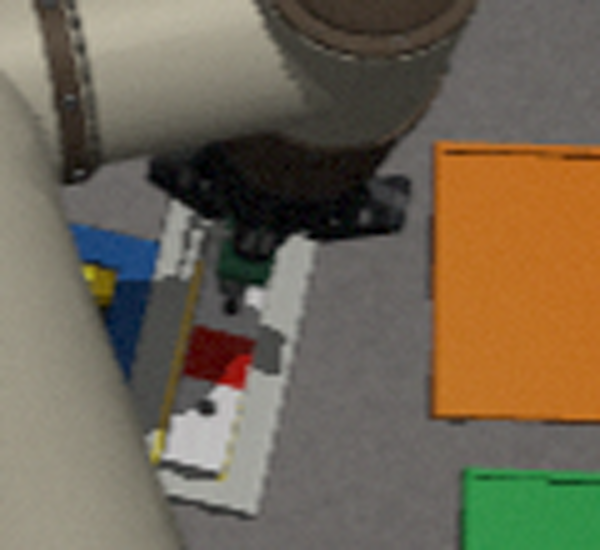

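Call:
arm_command(
  commands=[0,0,0.002,0,0,0,0.002,0,0,0,0.001,0,0,0,0.002,0,0,0,0.001,0],
)

```text
clock: 24.5
position: [619.6, -27.7, 155.3]
ee_rot: [0.995, -0.101, -0.018, 0.009]
contact_force: [-3.5, -0.3, 3.5]
gripper_width: -0.0
```

Call:
arm_command(
  commands=[0,0,0.001,0,0,0,0.001,0,0,0,0,0,0,0,0.001,0,0,0,0,0],
)

```text
clock: 25.0
position: [619.7, -27.7, 155.4]
ee_rot: [0.995, -0.1, -0.016, 0.009]
contact_force: [-1.7, 0.2, 2.5]
gripper_width: 0.3
```

Call:
arm_command(
  commands=[0,0,-0.012,0,0,0,-0.025,0,-0.005,0,-0.03,0,-0.025,0,-0.006,0,-0.03,0,0,0],
)

```text
clock: 25.5
position: [566.1, -15.1, 231.3]
ee_rot: [0.995, -0.102, -0.016, 0.01]
contact_force: [-0.3, -0.5, 0.1]
gripper_width: -0.3
```

Call:
arm_command(
  commands=[-0.025,0,0,0,0,0,0.01,0,0,0,0.03,0,0,0,0.04,0,0,0,0.03,0],
  jaw=0.7,
)

```text
clock: 26.0
position: [541.8, -10.4, 126.9]
ee_rot: [0.995, -0.101, -0.006, 0.007]
contact_force: [-0.3, -0.6, 0.7]
gripper_width: 59.8
```

```bash
python3 - <<'E'
from h import *
np.set_printoptions(precision=1,suppress=True)
for i in range(2):im=arm.get_image("wrist")
save("w25.png",im)
go(g2w(-28,0,45),GY); print(w2g(pose()[0]))
E
```

```text
shift [10.  -2.1 79.2] roll 0.7 minrows 1.6 cur psi -0.203 z-axis [-0. -0. -1.] pos [539.3 -11.  124.4] F [ 0.4  0.6 -1. ] w 60.0 t 26.1
[-36.4  -0.8]
```

View pics/w25.png

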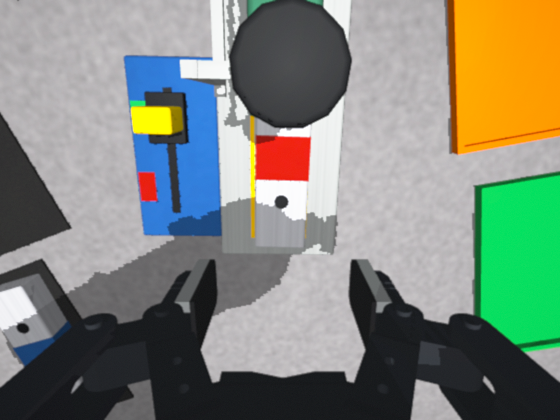

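```bash
python3 - <<'E'
from h import *
np.set_printoptions(precision=1,suppress=True)
print(toolpx([[283,158],[281,246],[257,200],[308,200]],87.4)); p,r,s=pose(); t=toolpx([[283,158]],87.4)[0]; c=p+r.apply([t[0],t[1],87.4]); print(c,w2g(c))
x=np.array([np.cos(GY),np.sin(GY)]); g=c[:2]-28*x; go([g[0],g[1],20],GY+0.005)
E
```

```text
[[ 39.9  -0.2]
 [-24.2  -1.6]
 [ 10.6 -18.4]
 [ 10.5  17.3]]
[576.4 -20.   36.2] [ 1.8 -1.7]
shift [ 12.2  -0.8 104.1] roll 0.4 minrows 2.1 cur psi -0.203 z-axis [-0. -0. -1.] pos [539.3 -11.  124.4] F [ 0.4  0.6 -1. ] w 60.0 t 26.1
```

Bar centre comes out at gauge (1.8, -1.7), which is on the anvil as wanted. Next I'll descend to the grip spot.

Call:
arm_command(
  commands=[0.003,0,0.02,0.4,0.004,0,0.03,0,0.003,0,0.025,0,0.001,0,0.015,0,0,0,0.008,0],
)

```text
clock: 26.6
position: [558.6, -14.0, 30.4]
ee_rot: [0.995, -0.103, -0.003, 0.007]
contact_force: [-0.1, -0.8, 1.0]
gripper_width: 59.9
```

```bash
python3 - <<'E'
from h import *
arm.get_image("wrist")
x=np.array([np.cos(GY),np.sin(GY)]); g=np.array([576.4,-20])-28*x; go([g[0],g[1],20],GY+0.005)
E
```

```text
shift [-8.8  1.7  9.6] roll 0.1 minrows 0.3 cur psi -0.208 z-axis [-0.0086 -0.0132 -0.9999] pos [558.1 -14.1  29.5] F [ 0.1 -0.4  0.2] w 60.0 t 26.65
```

Call:
arm_command(
  commands=[-0.004,0.001,0.003,0,-0.003,0.001,0.003,0,-0.001,0,0.002,0,-0.001,0,0.001,0,0,0,0,0],
)

```text
clock: 27.15
position: [551.0, -13.7, 24.0]
ee_rot: [0.995, -0.103, -0.0, 0.006]
contact_force: [0.1, -0.5, 0.4]
gripper_width: 60.0
```

Call:
arm_command(
  commands=[0,0,0,0,0,0,0,0,0,0,0,0,0,0,0,0,0,0,0,0],
  jaw=0.3,
)

```text
clock: 27.65
position: [551.5, -13.7, 25.1]
ee_rot: [0.995, -0.103, 0.001, 0.006]
contact_force: [-0.9, 0.5, 1.2]
gripper_width: 34.3
```

```bash
python3 - <<'E'
from h import *
save("w27.png",arm.get_image("wrist"))
x=np.array([np.cos(GY),np.sin(GY)]); g=np.array([576.4,-20])-28*x; go([g[0],g[1],20],GY+0.005)
E
```

```text
shift [-2.3  0.8  5.1] roll 0.2 minrows 0.1 cur psi -0.206 z-axis [-2.000e-04 -1.200e-02 -9.999e-01] pos [551.5 -13.6  25.1] F [-0.7 -0.5 -0.5] w 34.3 t 27.7
```

View pics/w27.png

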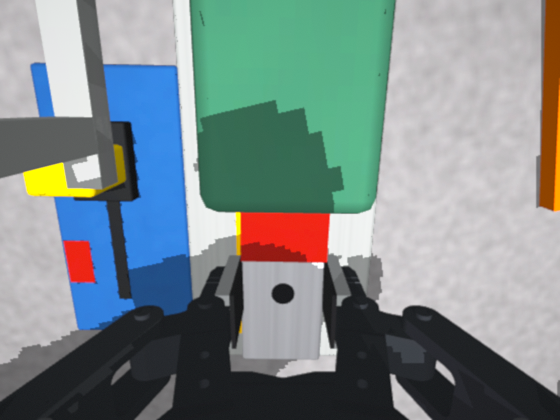

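Call:
arm_command(
  commands=[0,0,-0.004,0,0,0,-0.006,0,-0.015,0,-0.002,0,-0.03,0,0,0,-0.035,0,0,0],
)

```text
clock: 28.2
position: [474.5, 3.2, 36.7]
ee_rot: [0.995, -0.104, 0.001, 0.006]
contact_force: [-0.8, 0.6, -2.8]
gripper_width: 34.1
```

```bash
python3 - <<'E'
from h import *
go([403,-306,50],-0.047);print(w2g(pose()[0]));save("w28.png",arm.get_image("wrist"))
E
```

```text
shift [ -5.6 317.4  -9.8] roll -9.3 minrows 6.4 cur psi -0.209 z-axis [ 0.001  -0.0115 -0.9999] pos [474.5   3.2  36.7] F [-0.8  0.6 -2.8] w 34.1 t 28.2
[-102.73605453   -0.75698243]
```

View pics/w28.png

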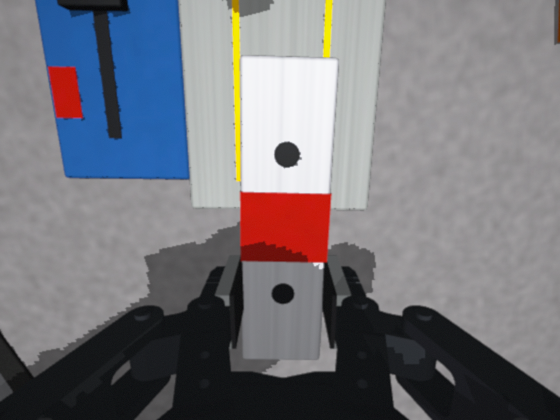

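Call:
arm_command(
  commands=[-0.02,0.01,-0.02,0,-0.01,0.03,-0.02,0,0,0.045,-0.005,0,0.005,0.045,0,0,0.005,0.045,0,0],
)

```text
clock: 28.75
position: [407.9, -164.8, 86.9]
ee_rot: [0.995, -0.098, -0.004, 0.007]
contact_force: [0.8, 0.5, -4.1]
gripper_width: 34.1
```

Call:
arm_command(
  commands=[0,0.045,0,-3,0,0.04,0,-3,0,0.03,0,-3,0,0.015,0.01,0,0,0.005,0.01,0],
)

```text
clock: 29.25
position: [387.9, -308.6, 71.5]
ee_rot: [1.0, -0.019, -0.002, 0.008]
contact_force: [0.5, 0.5, -2.8]
gripper_width: 34.2
```

```bash
python3 - <<'E'
from h import *
arm.get_image("wrist")
go([403,-306,40],-0.047);save("w29.png",arm.get_image("wrist"))
E
```

```text
shift [16.1 -3.1 29.7] roll 0.5 minrows 0.7 cur psi -0.039 z-axis [-0.0069 -0.0142 -0.9999] pos [ 387.  -308.    69.8] F [ 0.2 -1.1 -3.7] w 34.2 t 29.3
```

View pics/w29.png

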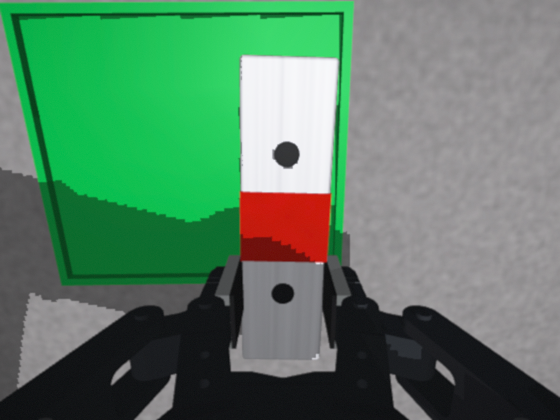

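```bash
python3 - <<'E'
from h import *
np.set_printoptions(precision=1,suppress=True)
q=[[62,284],[348,210],[352,5],[8,8],[346,280]]
t=toolpx(q,60); print(t)
p,r,s=pose(); w=np.array([p+r.apply([a[0],a[1],60]) for a in t]);print(w)
for i,j in((0,3),(4,2)): d=w[j]-w[i];print(np.arctan2(d[1],d[0]),np.linalg.norm(d))
c=(w[0]+w[2]+w[3]+w[4])/4;print(c)
E
```

```text
[[ -39.8 -147.4]
 [  11.6   40.1]
 [ 124.3   36. ]
 [ 122.9 -145.4]
 [ -36.9   41.4]]
[[ 352.3 -159.1    8.4]
 [ 396.5 -348.4   10.7]
 [ 509.2 -348.6    9.8]
 [ 514.8 -167.3    7.3]
 [ 348.  -347.8   11.1]]
-0.05050697558250803 162.7049774982027
-0.004420171805218039 161.27698582902488
[ 431.1 -255.7    9.2]
```

Call:
arm_command(
  commands=[0.004,-0.001,0.006,0.5,0.004,-0.001,0.008,0,0.004,-0.001,0.008,0,0.002,0,0.006,0,0,0,0.003,0],
)

```text
clock: 29.85
position: [403.4, -301.7, 37.3]
ee_rot: [1.0, -0.021, -0.004, 0.007]
contact_force: [0.5, -0.5, -3.1]
gripper_width: 34.0
```

```bash
python3 - <<'E'
from h import *
arm.get_image("wrist")
go([403,-306,14],-0.047)
E
```

```text
shift [ 0.4  4.1 23. ] roll 0.3 minrows 0.5 cur psi -0.042 z-axis [-0.0082 -0.0135 -0.9999] pos [ 402.9 -301.6   36.9] F [-0.4 -0.  -4.1] w 34.6 t 29.9
```

Call:
arm_command(
  commands=[0,0.002,0.006,0,0,0.001,0.007,0.3,0,0.001,0.005,0,0,0,0.003,0,0,0,0.002,0],
)

```text
clock: 30.4
position: [402.8, -306.3, 13.9]
ee_rot: [1.0, -0.024, -0.004, 0.007]
contact_force: [-4.7, 9.6, 29.7]
gripper_width: 34.1
```

```bash
python3 - <<'E'
from h import *
arm.get_image("wrist")
go([403,-306,14],-0.047);save("w30.png",arm.get_image("wrist"))
E
```

```text
shift [ 0.2 -0.3  0. ] roll -0.0 minrows 0.0 cur psi -0.047 z-axis [-0.008  -0.014  -0.9999] pos [ 402.8 -306.3   14. ] F [-3.1  2.6  9.1] w 34.2 t 30.45
```

View pics/w30.png

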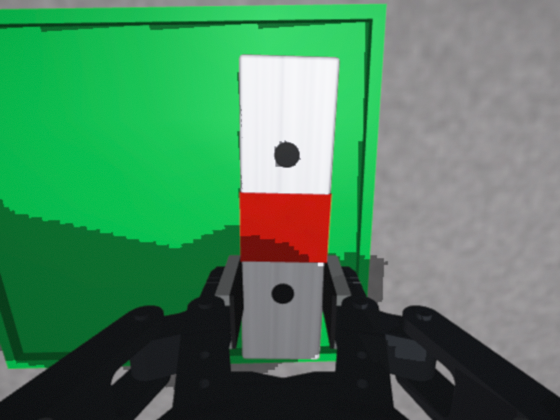

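Call:
arm_command(
  commands=[0,0,0,0,0,0,0,0,0,0,0,0,0,0,-0.005,0,0,0,-0.015,0],
  jaw=0.58,
)

```text
clock: 31.0
position: [403.8, -306.8, 34.9]
ee_rot: [1.0, -0.024, -0.003, 0.008]
contact_force: [-0.0, 0.5, 0.1]
gripper_width: 49.3
```

Call:
arm_command(
  commands=[0,0,-0.03,0,0,0,-0.045,0,0,-0.015,-0.045,0,0,-0.03,-0.02,0,0,-0.04,-0.005,0],
)

```text
clock: 31.5
position: [410.1, -220.9, 186.1]
ee_rot: [1.0, -0.027, -0.001, 0.008]
contact_force: [1.7, 1.1, -0.4]
gripper_width: 49.3
```

```bash
python3 - <<'E'
from h import *
np.set_printoptions(precision=3,suppress=True)
for i in range(2): im=arm.get_image("wrist")
save("w31.png",im); im=arm.get_image("top"); save("t31.png",im,(110,90,440,280),2.4)
p,r,s=pose();print(p,s["clock"],s["joints"])
for n,c,z in(("yellow",(491,351),27),("red",(429,-307),26)):
  print(n,barfit(im,"top",c,z,thr=125))
E
```

```text
[ 409.079 -219.344  184.325] 31.65 [-0.13   0.153 -0.45   0.019 -0.972  1.642]
yellow (array([490.512, 350.891]), np.float64(-0.1258340951901351), (128.4983673095703, 37.89533996582031))
red (array([ 455.353, -332.648]), np.float64(1.444396576189229), (116.88977813720703, 111.83802032470703))
```

View pics/w31.png

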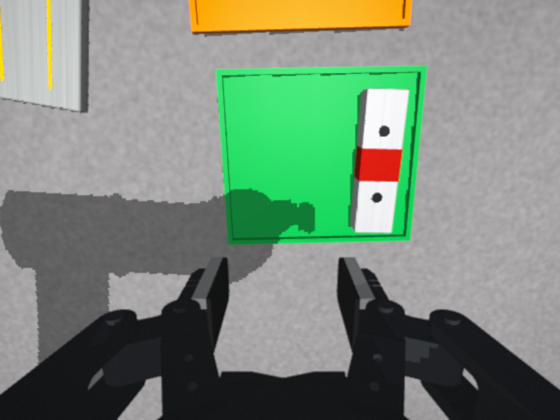

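View pics/t31.png

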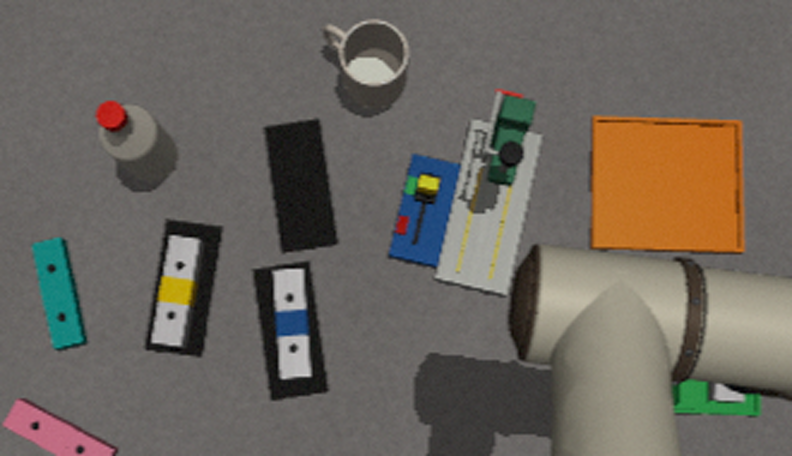

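Call:
arm_command(
  commands=[0,-0.03,0,0,0.003,-0.045,0,0,0.003,-0.048,0,0,0.003,-0.048,0,0,0.003,-0.048,0,0],
  jaw=1.0,
)

```text
clock: 32.15
position: [432.6, -1.2, 179.6]
ee_rot: [0.999, -0.031, -0.004, 0.009]
contact_force: [1.7, -0.8, 0.8]
gripper_width: 85.4
```

Call:
arm_command(
  commands=[0.003,-0.048,0,0,0.003,-0.048,0,0,0.003,-0.048,0,0,0.003,-0.048,0,0,0.003,-0.048,0,0],
)

```text
clock: 32.65
position: [463.6, 243.5, 173.2]
ee_rot: [0.999, -0.033, -0.005, 0.01]
contact_force: [1.5, -0.2, 0.2]
gripper_width: 85.4
```

```bash
python3 - <<'E'
from h import *
go([462.8,354.6,140],-0.128)
E
```

```text
shift [  -7.7 -111.4   31. ] roll 3.6 minrows 2.3 cur psi -0.066 z-axis [-0.011  -0.0203 -0.9997] pos [463.6 243.5 173.2] F [ 1.5 -0.2  0.2] w 85.4 t 32.65
```

Call:
arm_command(
  commands=[-0.002,-0.04,0.005,0,-0.002,-0.035,0.008,2,-0.002,-0.02,0.008,1.6,-0.001,-0.01,0.006,0,-0.001,-0.003,0.003,0],
)

```text
clock: 33.15
position: [467.1, 358.1, 135.6]
ee_rot: [0.998, -0.064, -0.005, 0.013]
contact_force: [0.2, -1.1, -0.4]
gripper_width: 85.5
```

```bash
python3 - <<'E'
from h import *
for i in range(2): im=arm.get_image("wrist")
save("w33.png",im)
for z in(25,31): print(barfit(im,"wrist",(490.5,351),z,rad=100,thr=120))
c,y,d=barfit(im,"wrist",(490.5,351),28,rad=100,thr=120)
g=c-28*np.array([np.cos(y),np.sin(y)]); print(c,y,g); go([g[0],g[1],45],y)
E
```

```text
(array([493.04345703, 363.40863037]), np.float64(1.4240454980871702), (251.7141571044922, 225.817626953125))
(array([493.34436035, 364.67254639]), np.float64(1.4236331075923712), (250.26458740234375, 225.98680114746094))
[493.2980957  363.81954956] 1.4238397688929618 [489.19810673 336.12135304]
shift [25.8 15.5 91.1] roll -89.0 minrows 10.4 cur psi -0.13 z-axis [-0.0129 -0.0248 -0.9996] pos [466.8 357.1 135.9] F [-0.5 -0.3  0.9] w 85.4 t 33.25
```

View pics/w33.png

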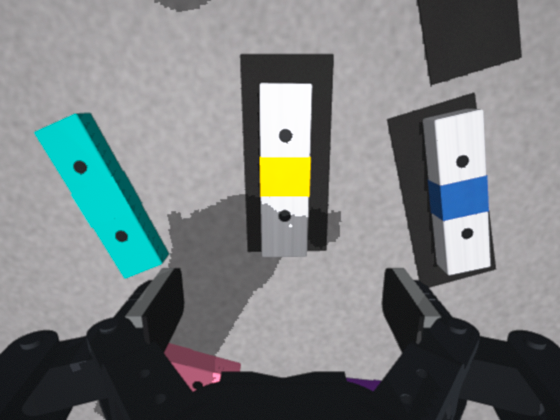

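```bash
python3 - <<'E'
from h import *
np.set_printoptions(precision=1,suppress=True)
for z in(25,31):
  t=px2w("wrist",[[260,83],[312,83],[307,256],[261,256]],z); c=t.mean(0)[:2]
  d=(t[0]+t[1]-t[2]-t[3])/2; y=np.arctan2(d[1],d[0]); print(z,c,y,np.linalg.norm(d),np.linalg.norm(t[0]-t[1]),np.linalg.norm(t[3]-t[2]))
g=c-28*np.array([np.cos(y),np.sin(y)]);print(g); go([g[0],g[1],45],y)
E
```

```text
25 [487.9 350.1] -0.13906384060837634 132.03203651279813 36.30971350950135 37.42947512198938
31 [489.2 350.2] -0.13906384060837684 128.89135086147704 35.446003464312334 36.539128971487436
[461.4 354. ]
shift [-4.   1.4 91.1] roll 0.5 minrows 1.8 cur psi -0.13 z-axis [-0. -0. -1.] pos [466.8 357.1 135.9] F [-0.5 -0.3  0.9] w 85.4 t 33.25
```

Call:
arm_command(
  commands=[-0.001,0,0.02,0.3,-0.001,0.001,0.024,0,-0.001,0,0.022,0,-0.001,0,0.015,0,0,0,0.008,0],
)

```text
clock: 33.75
position: [464.9, 349.5, 49.7]
ee_rot: [0.998, -0.07, -0.003, 0.01]
contact_force: [-0.9, -0.9, -0.6]
gripper_width: 85.6
```

```bash
python3 - <<'E'
from h import *
for i in range(2): im=arm.get_image("wrist")
save("w34.png",im)
go([461.5,354,8],-0.135)
E
```

```text
shift [-3.7 -4.6 41.7] roll -0.3 minrows 0.8 cur psi -0.14 z-axis [-0.0077 -0.0195 -0.9998] pos [464.9 349.7  49.8] F [ 0.9 -0.7  0.3] w 85.6 t 33.85
```

View pics/w34.png

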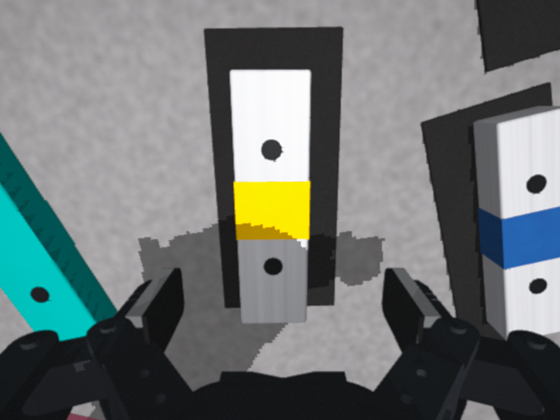

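Call:
arm_command(
  commands=[-0.001,-0.002,0.01,0,-0.001,-0.002,0.012,0,-0.001,-0.001,0.01,0,0,0,0.006,0,0,0,0.003,0],
)

```text
clock: 34.35
position: [464.0, 355.9, 8.7]
ee_rot: [0.998, -0.07, -0.001, 0.007]
contact_force: [0.5, -0.6, 0.4]
gripper_width: 85.7
```

```bash
python3 - <<'E'
from h import *
for i in range(2): im=arm.get_image("wrist")
save("w35.png",im)
go([461.5,354,8],-0.135)
E
```

```text
shift [-2.2  2.1  0.8] roll -0.3 minrows 0.1 cur psi -0.14 z-axis [-0.0036 -0.015  -0.9999] pos [464.  355.7   8.8] F [-0.1  0.6  1.1] w 85.3 t 34.45
```

View pics/w35.png

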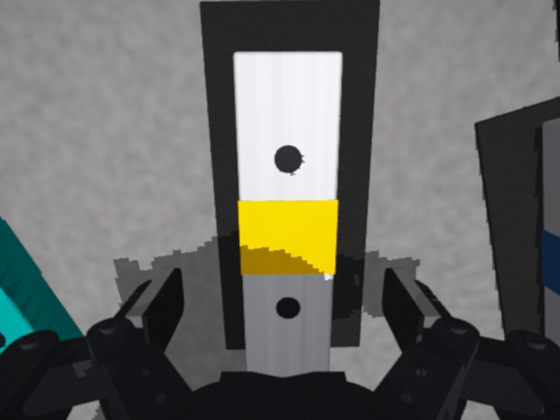

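Call:
arm_command(
  commands=[-0.002,0.001,0,0,0,0,0,0,0,0,0,0,0,0,0,0,0,0,0,0],
  jaw=0.3,
)

```text
clock: 34.95
position: [462.0, 355.6, 10.1]
ee_rot: [0.998, -0.07, -0.001, 0.007]
contact_force: [0.1, 0.3, -3.3]
gripper_width: 34.9
```

Call:
arm_command(
  commands=[0,0,0,0,0,0,-0.005,0,0,0,-0.015,0,0,0,-0.025,0,0,0,-0.025,0],
)

```text
clock: 35.45
position: [458.3, 352.1, 76.0]
ee_rot: [0.997, -0.071, -0.006, 0.013]
contact_force: [1.3, 0.8, -3.6]
gripper_width: 34.9
```

```bash
python3 - <<'E'
from h import *
for i in range(1): im=arm.get_image("wrist")
save("w36.png",im)
go(g2w(-150,0,50),GY)
E
```

```text
shift [ 16.5 340.6  37.6] roll 4.2 minrows 6.9 cur psi -0.141 z-axis [-0.0082 -0.0197 -0.9998] pos [460.4 354.2  80.6] F [1.7 0.6 0.5] w 34.9 t 35.5
```

View pics/w36.png

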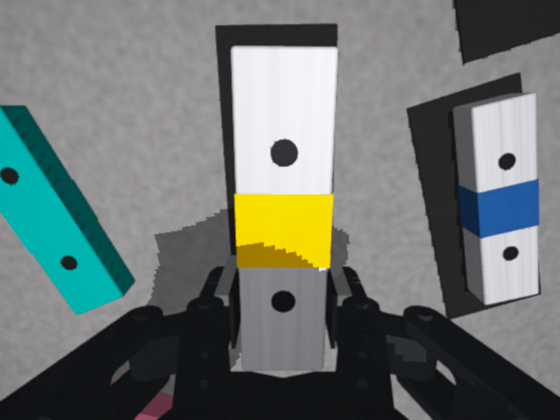

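Call:
arm_command(
  commands=[0,0.025,0,0,0.002,0.04,0,0,0.003,0.045,0,0,0.002,0.048,0,0,0.002,0.048,0,0],
)

```text
clock: 36.0
position: [440.8, 149.4, 83.3]
ee_rot: [0.998, -0.067, -0.001, 0.007]
contact_force: [1.2, -0.2, -2.7]
gripper_width: 34.8
```

Call:
arm_command(
  commands=[0.001,0.045,0,1,0,0.04,0.005,1,0,0.025,0.01,1,0,0.01,0.01,1,0,0.004,0.006,0],
)

```text
clock: 36.5
position: [416.2, 15.6, 52.1]
ee_rot: [0.994, -0.107, -0.003, 0.007]
contact_force: [0.2, 0.1, -3.3]
gripper_width: 34.6
```

```bash
python3 - <<'E'
from h import *
for i in range(2): im=arm.get_image("wrist")
save("w37.png",im)
go(g2w(-150,0,34),GY);print(w2g(pose()[0]))
E
```

```text
shift [12.4 -0.6 17.9] roll 0.1 minrows 0.4 cur psi -0.212 z-axis [-0.0091 -0.0145 -0.9999] pos [416.3  16.3  52. ] F [-0.1 -0.3 -3.4] w 35.2 t 36.6
[-162.32664954   -0.31899604]
```

View pics/w37.png

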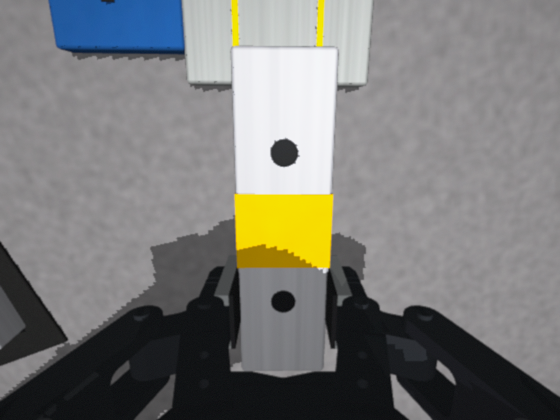

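Call:
arm_command(
  commands=[0.005,-0.001,0.007,0,0.015,-0.001,0.007,0,0.025,0,0.004,0,0.03,0,0,0,0.025,0,0,0],
)

```text
clock: 37.1
position: [518.9, 1.6, 32.1]
ee_rot: [0.995, -0.101, -0.003, 0.007]
contact_force: [-0.4, -0.1, -4.4]
gripper_width: 34.4
```

```bash
python3 - <<'E'
from h import *
for i in range(2): im=arm.get_image("wrist")
save("w38.png",im)
go(g2w(-27,0,30),GY);print(w2g(pose()[0]))
E
```

```text
shift [29.3  8.4  2.3] roll 0.7 minrows 0.6 cur psi -0.202 z-axis [-0.0033 -0.0131 -0.9999] pos [521.6   1.9  32.2] F [ 1.   0.7 -3.7] w 34.8 t 37.2
[-56.43350138   8.06999074]
```

View pics/w38.png

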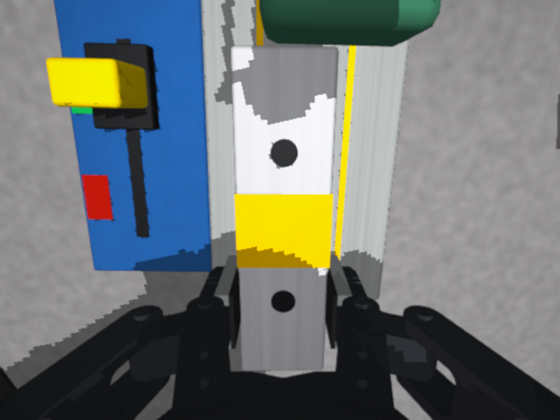

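Call:
arm_command(
  commands=[0.003,0.003,0,0.7,0.008,0.003,0,0,0.009,0.002,0.001,0,0.006,0,0.001,0,0.001,0,0.001,0],
)

```text
clock: 37.7
position: [548.0, -10.8, 28.0]
ee_rot: [0.994, -0.106, -0.002, 0.007]
contact_force: [-0.4, 0.3, -3.3]
gripper_width: 34.6
```

```bash
python3 - <<'E'
from h import *
for i in range(2): im=arm.get_image("wrist")
save("w39.png",im)
go(g2w(-27,0,22),GY);print(w2g(pose()[0]))
E
```

```text
shift [1.9 1.  5.8] roll 0.2 minrows 0.1 cur psi -0.212 z-axis [-0.0059 -0.0135 -0.9999] pos [547.  -10.8  27.8] F [ 0.2 -0.8 -3. ] w 34.8 t 37.8
[-28.84797844   1.09381116]
```

View pics/w39.png

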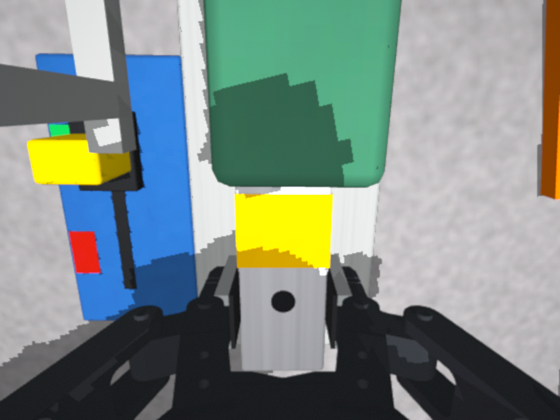

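Call:
arm_command(
  commands=[0,0,0.002,0,0,0.001,0.002,0,0,0,0.002,0,0,0,0.001,0,0,0,0.001,0],
)

```text
clock: 38.3
position: [546.0, -11.8, 22.0]
ee_rot: [0.994, -0.105, -0.002, 0.007]
contact_force: [-2.9, 0.6, 3.9]
gripper_width: 34.8
```

```bash
python3 - <<'E'
from h import *
go(g2w(-27,0,22),GY);print(w2g(pose()[0]))
E
```

```text
shift [ 2.6 -0.2 -0. ] roll 0.2 minrows 0.1 cur psi -0.211 z-axis [-0.0055 -0.0139 -0.9999] pos [546.  -11.8  22. ] F [-2.9  0.6  3.9] w 34.8 t 38.3
[-29.63177493  -0.17446591]
```

Contact at the expected height. I'll release and check.

Call:
arm_command(
  commands=[0,0,0,0,0,0,0,0,0,0,0,0,0,0,0,0,0,0,0,0],
  jaw=0.7,
)

```text
clock: 38.8
position: [548.4, -11.3, 23.4]
ee_rot: [0.994, -0.105, 0.001, 0.006]
contact_force: [0.2, 0.5, 0.2]
gripper_width: 59.9
```

```bash
python3 - <<'E'
from h import *
im=arm.get_image("wrist")
save("w40.png",im)
go(g2w(-27,0,22),GY);print(w2g(pose()[0]))
E
```

```text
shift [0.4 0.8 1.4] roll 0.3 minrows 0.0 cur psi -0.21 z-axis [ 4.000e-04 -1.310e-02 -9.999e-01] pos [548.4 -11.3  23.4] F [-1.   0.4  0.9] w 59.6 t 38.85
[-27.39319236   0.86313939]
```

View pics/w40.png

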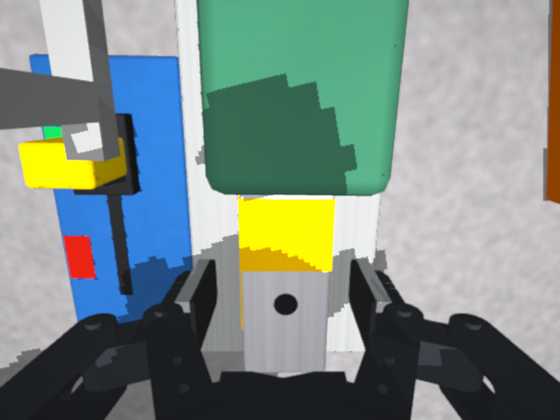

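Call:
arm_command(
  commands=[-0.004,0,-0.02,0,-0.006,0,-0.035,0,-0.006,0,-0.04,0,0,0,-0.045,0,0,0,-0.045,0],
)

```text
clock: 39.35
position: [527.9, -6.4, 206.3]
ee_rot: [0.994, -0.105, -0.009, 0.01]
contact_force: [1.0, 0.1, 0.7]
gripper_width: 59.8
```

Call:
arm_command(
  commands=[0,0,-0.01,0,0.015,0,0,0,0.02,0,0,0,0.02,0,0.0,0,0.01,0,0.002,0],
  jaw=0.0,
)

```text
clock: 39.85
position: [596.0, -19.1, 223.9]
ee_rot: [0.995, -0.104, 0.0, 0.006]
contact_force: [-0.7, 0.6, -0.1]
gripper_width: 0.3
```

```bash
python3 - <<'E'
from h import *
im=arm.get_image("wrist");im=arm.get_image("wrist")
save("w41.png",im)
go([618.8,-27.7,193],GY);print(w2g(pose()[0]))
E
```

```text
shift [24.9  3.  29.8] roll 0.3 minrows 0.8 cur psi -0.209 z-axis [-0.0032 -0.0132 -0.9999] pos [595.2 -19.2 222.7] F [-0.2  0.1 -0.8] w -0.2 t 39.95
[19.95091374  3.1468797 ]
```

View pics/w41.png

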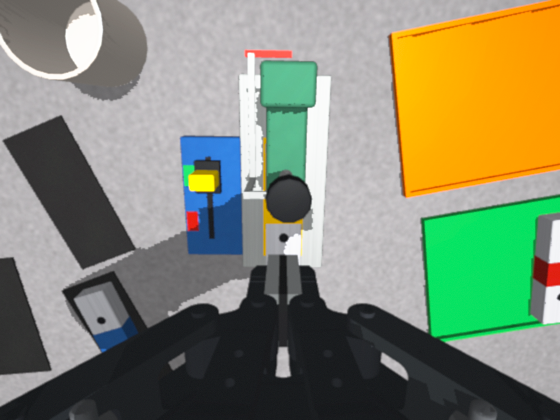

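Call:
arm_command(
  commands=[0.006,0.001,0.004,0,0.008,0.001,0.006,0,0.006,0.001,0.008,0,0.003,0,0.006,0,0.001,0,0.003,0],
)

```text
clock: 40.45
position: [617.1, -27.8, 192.3]
ee_rot: [0.995, -0.104, -0.003, 0.007]
contact_force: [-0.1, 0.2, 0.1]
gripper_width: 0.0
```

```bash
python3 - <<'E'
from h import *
im=arm.get_image("wrist");im=arm.get_image("wrist")
save("w42.png",im,(200,180,380,320),4)
go([618.8,-27.7,160],GY);print(w2g(pose()[0]))
E
```

```text
shift [ 2.  -0.9 32.4] roll 0.3 minrows 0.6 cur psi -0.209 z-axis [-0.0072 -0.0132 -0.9999] pos [616.8 -27.8 192.4] F [-0.3 -0.1 -0.2] w 0.0 t 40.55
[42.96629731 -0.61039234]
```

View pics/w42.png

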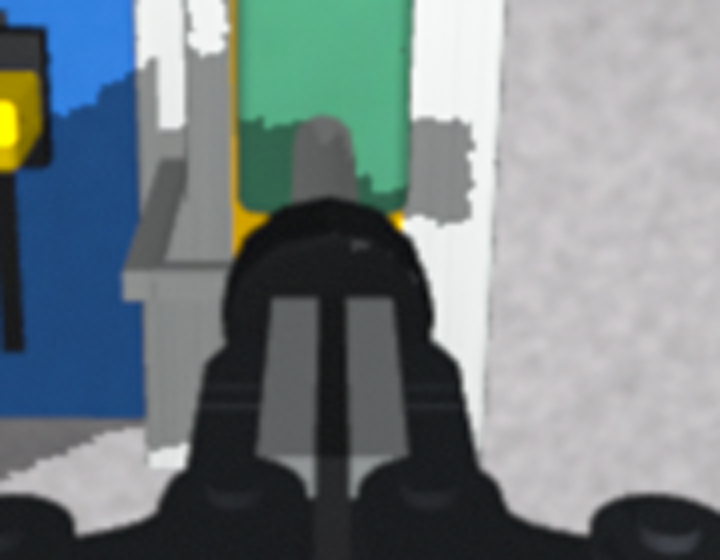

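Fingers sit over the knob. Pushing down now.

Call:
arm_command(
  commands=[0.001,0,0.006,0,0.001,0,0.007,0,0.0005,0,0.007,0,0,0,0.005,0,0,0,0.004,0],
)

```text
clock: 41.05
position: [619.7, -28.3, 163.4]
ee_rot: [0.995, -0.104, -0.001, 0.007]
contact_force: [0.3, 0.7, 2.0]
gripper_width: 0.0
```

Call:
arm_command(
  commands=[0,0,0.003,0,0,0,0.002,0,0,0,0.002,0,0,0,0.001,0,0,0,0.001,0],
)

```text
clock: 41.55
position: [619.8, -28.3, 161.2]
ee_rot: [0.995, -0.102, 0.001, 0.007]
contact_force: [-2.6, 0.2, 6.1]
gripper_width: -0.3
```

Call:
arm_command(
  commands=[0,0,0.002,0,0,0,0.002,0,0,0,0.002,0,0,0,0.001,0,0,0,0.001,0],
)

```text
clock: 42.05
position: [619.9, -28.3, 161.2]
ee_rot: [0.995, -0.101, 0.003, 0.008]
contact_force: [-2.4, 1.3, 5.9]
gripper_width: -0.1
```

```bash
python3 - <<'E'
from h import *
go([618.8,-27.7,160],GY);print(w2g(pose()[0]))
save("s43.png",arm.get_image("scene"),(180,130,300,250),5)
E
```

```text
shift [-1.2 -0.4  1.1] roll 0.7 minrows 0.1 cur psi -0.203 z-axis [ 0.0039 -0.0165 -0.9999] pos [619.9 -28.3 161.2] F [-2.4  1.3  5.9] w -0.1 t 42.05
[46.02004392 -0.48934433]
```

View pics/s43.png

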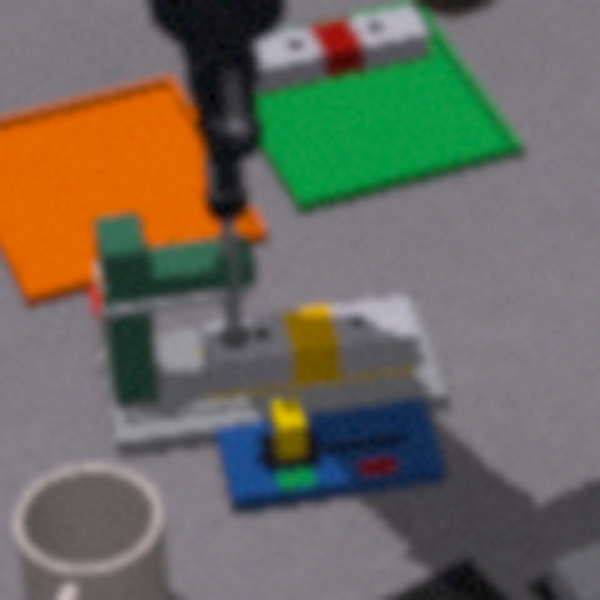

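Call:
arm_command(
  commands=[0,0,0.002,0,0,0,0.001,0,0,0,0.001,0,0,0,0.001,0,0,0,0.001,0],
)

```text
clock: 42.6
position: [619.9, -28.3, 161.2]
ee_rot: [0.995, -0.1, 0.004, 0.009]
contact_force: [-3.5, 2.1, 7.1]
gripper_width: 0.1
```

Call:
arm_command(
  commands=[0,0,-0.012,0,0,0,-0.025,0,-0.005,0,-0.03,0,-0.025,0,-0.004,0,-0.03,0,0,0],
)

```text
clock: 43.1
position: [562.8, -15.3, 232.7]
ee_rot: [0.995, -0.101, 0.005, 0.009]
contact_force: [-0.2, 1.3, -0.3]
gripper_width: 0.1
```

Call:
arm_command(
  commands=[-0.025,0,0,0,0,0,0.01,0,0,0,0.03,0,0,0,0.04,0,0,0,0.025,0],
  jaw=0.7,
)

```text
clock: 43.6
position: [541.7, -10.9, 130.8]
ee_rot: [0.995, -0.1, 0.013, 0.006]
contact_force: [0.4, -0.1, 0.2]
gripper_width: 60.1
```

```bash
python3 - <<'E'
from h import *
np.set_printoptions(precision=1,suppress=True)
for i in range(2):im=arm.get_image("wrist")
save("w44.png",im)
go(g2w(-29,0,22),GY); print(w2g(pose()[0]))
E
```

```text
shift [  4.2  -2.1 107.4] roll 0.8 minrows 2.1 cur psi -0.201 z-axis [ 0. -0. -1.] pos [540.2 -11.3 129.3] F [-0.8 -0.9 -0.5] w 59.8 t 43.7
[-35.4  -0.9]
```

View pics/w44.png

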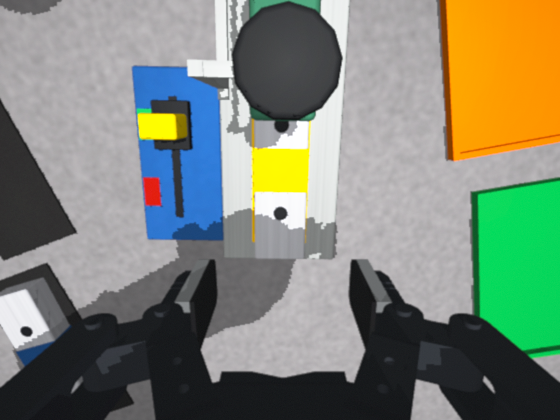

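```bash
python3 - <<'E'
from h import *
np.set_printoptions(precision=1,suppress=True)
p,r,s=pose(); t=toolpx([[281,170]],86.3)[0]; c=p+r.apply([t[0],t[1],86.3]); print(t,c,w2g(c))
x=np.array([np.cos(GY),np.sin(GY)]); g=c[:2]-28*x; print(g); go([g[0],g[1],22],GY)
E
```

```text
[31.9 -1.5] [573.3 -17.6  43.7] [-1.7  0.1]
[546.  -11.6]
shift [  3.4  -2.1 107.4] roll 0.8 minrows 2.1 cur psi -0.201 z-axis [ 0. -0. -1.] pos [540.2 -11.3 129.3] F [-0.8 -0.9 -0.5] w 59.8 t 43.7
```

Call:
arm_command(
  commands=[0,0,0.02,0.8,0,-0.001,0.03,0,0,0,0.025,0,-0.001,0,0.015,0,-0.001,0,0.008,0],
)

```text
clock: 44.2
position: [550.3, -10.6, 34.9]
ee_rot: [0.994, -0.107, 0.018, 0.005]
contact_force: [-0.0, 0.7, 0.4]
gripper_width: 59.9
```

```bash
python3 - <<'E'
from h import *
arm.get_image("wrist")
go([546,-11.6,22],GY); print(w2g(pose()[0]))
E
```

```text
shift [-3.7  1.6 11.9] roll 0.0 minrows 0.3 cur psi -0.214 z-axis [ 0.0324 -0.0146 -0.9994] pos [549.6 -10.7  34.1] F [-0.4 -0.6 -0.6] w 59.6 t 44.25
[-26.36749709   1.75009214]
```

Call:
arm_command(
  commands=[-0.001,0.001,0.004,0,-0.001,0.001,0.004,0,-0.001,0,0.003,0,0,0,0.002,0,0,0,0.001,0],
)

```text
clock: 44.75
position: [550.0, -11.7, 22.8]
ee_rot: [0.994, -0.107, 0.021, 0.004]
contact_force: [-0.7, 1.1, 0.6]
gripper_width: 60.1
```

Call:
arm_command(
  commands=[0,0,0,0,0,0,0,0,0,0,0,0,0,0,0,0,0,0,0,0],
  jaw=0.3,
)

```text
clock: 45.25
position: [550.2, -11.6, 23.5]
ee_rot: [0.994, -0.106, 0.021, 0.004]
contact_force: [-0.6, 0.1, 1.0]
gripper_width: 34.9
```

```bash
python3 - <<'E'
from h import *
save("w45.png",arm.get_image("wrist"))
go([546,-11.6,22],GY); print(w2g(pose()[0]))
E
```

```text
shift [-4.2  0.9  1.3] roll 0.1 minrows 0.1 cur psi -0.213 z-axis [ 0.0407 -0.0131 -0.9991] pos [550.2 -11.6  23.5] F [-0.4  0.2 -1.2] w 34.8 t 45.3
[-25.56505749   0.93283819]
```

View pics/w45.png

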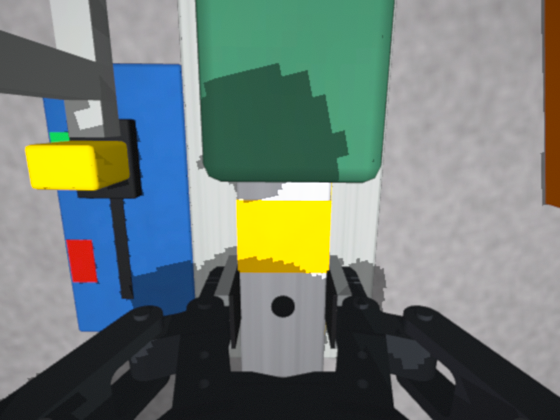

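Call:
arm_command(
  commands=[0,0,-0.004,0,0,0,-0.005,0,-0.015,0,-0.001,0,-0.03,0,0,0,-0.035,0,0,0],
)

```text
clock: 45.8
position: [472.8, 5.8, 30.0]
ee_rot: [0.994, -0.108, 0.022, 0.004]
contact_force: [-0.6, 1.0, -3.5]
gripper_width: 34.4
```

Call:
arm_command(
  commands=[-0.02,0.005,-0.015,0,-0.005,0.02,-0.02,0,0,0.04,-0.015,-2,0,0.045,0,-2,0,0.045,0,-2],
)

```text
clock: 46.3
position: [410.8, -141.3, 82.3]
ee_rot: [0.999, -0.047, 0.019, 0.006]
contact_force: [1.6, -0.3, -4.4]
gripper_width: 34.8
```

```bash
python3 - <<'E'
from h import *
go([601.6,-293,60],-0.04);save("w46.png",arm.get_image("wrist"))
E
```

```text
shift [203.3 132.7  31.5] roll -3.1 minrows 4.9 cur psi -0.095 z-axis [ 0.0366 -0.0146 -0.9992] pos [ 410.8 -141.3   82.3] F [ 1.6 -0.3 -4.4] w 34.8 t 46.3
```

View pics/w46.png

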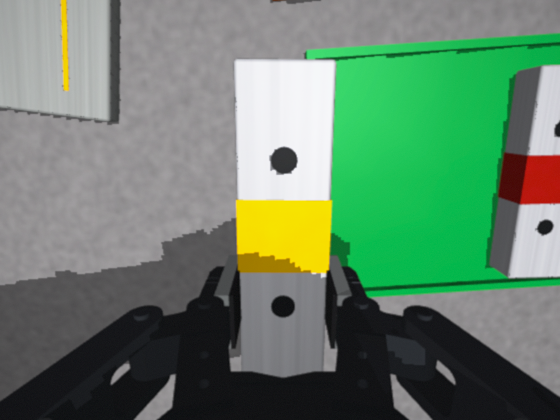

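Call:
arm_command(
  commands=[0.01,0.04,0,0,0.03,0.035,0,-2,0.04,0.025,0,-1,0.045,0.015,0,0,0.04,0.01,0,0],
)

```text
clock: 46.85
position: [557.4, -287.5, 88.9]
ee_rot: [1.0, -0.026, 0.013, 0.005]
contact_force: [0.0, 0.3, -4.0]
gripper_width: 34.8
```

Call:
arm_command(
  commands=[0.025,0.004,0.003,0,0.012,0.002,0.005,0,0.003,0,0.005,0,0,0,0.004,0,0,0,0.002,0],
)

```text
clock: 47.35
position: [600.6, -297.4, 67.1]
ee_rot: [1.0, -0.028, 0.011, 0.005]
contact_force: [-0.5, 0.7, -3.5]
gripper_width: 34.8
```

```bash
python3 - <<'E'
from h import *
arm.get_image("wrist")
go([601.6,-293,40],-0.04);save("w47.png",arm.get_image("wrist"))
E
```

```text
shift [ 0.5 -4.6 26.8] roll -0.9 minrows 0.5 cur psi -0.056 z-axis [ 0.0218 -0.0097 -0.9997] pos [ 600.3 -297.3   66.8] F [-0.   0.4 -4.5] w 34.9 t 47.4
```

View pics/w47.png

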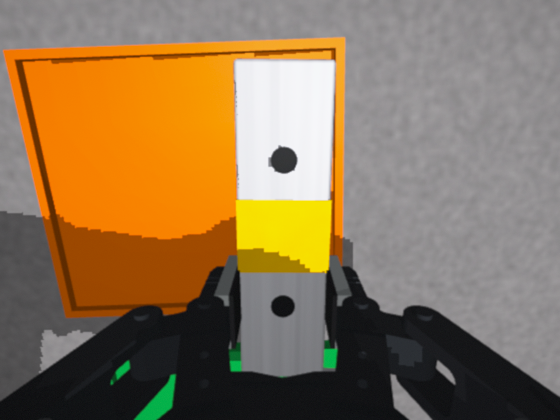

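```bash
python3 - <<'E'
from h import *
np.set_printoptions(precision=1,suppress=True)
q=[[68,317],[345,40],[8,51],[343,240]]
t=toolpx(q,57);p,r,s=pose(); w=np.array([p+r.apply([a[0],a[1],57]) for a in t]);print(t,w)
def T(x,y,c=(627.5,-244),a=-0.038): return np.array([c[0]+np.cos(a)*x-np.sin(a)*y,c[1]+np.sin(a)*x+np.cos(a)*y])
print(T(-82.5,92.5),T(82.5,-92.5),T(82.5,92.5))
E
```

```text
[[ -63.1 -145.8]
 [ 107.    32.7]
 [ 101.7 -148. ]
 [  -7.3   37.4]] [[ 547.1 -149.     7.7]
 [ 706.8 -336.7   13.3]
 [ 711.7 -156.    11.5]
 [ 592.5 -335.    10.7]]
[ 548.6 -148.4] [ 706.4 -339.6] [ 713.5 -154.7]
```

Call:
arm_command(
  commands=[0,-0.002,0.008,-0.5,0,-0.002,0.01,-0.4,0,-0.001,0.01,0,0,0,0.008,0,0,0,0.004,0],
)

```text
clock: 47.95
position: [600.9, -291.9, 25.9]
ee_rot: [1.0, -0.019, 0.012, 0.005]
contact_force: [-0.9, -0.5, -4.3]
gripper_width: 35.0
```

```bash
python3 - <<'E'
from h import *
arm.get_image("wrist")
go([601.6,-293,13],-0.04)
E
```

```text
shift [ 0.9  1.1 12.3] roll 0.1 minrows 0.2 cur psi -0.039 z-axis [ 0.023  -0.0099 -0.9997] pos [ 600.5 -291.8   25.3] F [-0.5  0.2 -4.8] w 34.6 t 48.0
```

Call:
arm_command(
  commands=[0,0,0.003,0,0,0,0.003,0,0,0,0.002,0,0,0,0.002,0,0,0,0.001,0],
)

```text
clock: 48.5
position: [601.6, -292.4, 14.0]
ee_rot: [1.0, -0.019, 0.012, 0.005]
contact_force: [-1.0, 0.7, -0.9]
gripper_width: 34.7
```

```bash
python3 - <<'E'
from h import *
go([601.6,-293,13],-0.04)
E
```

```text
shift [-0.   0.6  1. ] roll 0.1 minrows 0.0 cur psi -0.038 z-axis [ 0.0245 -0.0108 -0.9996] pos [ 601.6 -292.4   14. ] F [-1.   0.7 -0.9] w 34.7 t 48.5
```

Call:
arm_command(
  commands=[0,0,0.001,0,0,0,0.001,0,0,0,0.001,0,0,0,0.0,0,0,0,0,0],
)

```text
clock: 49.0
position: [602.8, -293.0, 13.7]
ee_rot: [1.0, -0.019, 0.014, 0.006]
contact_force: [-1.1, -0.2, -1.7]
gripper_width: 34.6
```

Call:
arm_command(
  commands=[0,0,0,0,0,0,0,0,0,0,0,0,0,0,-0.004,0,0,0,-0.012,0],
  jaw=0.58,
)

```text
clock: 49.5
position: [603.6, -293.2, 30.0]
ee_rot: [1.0, -0.019, 0.015, 0.006]
contact_force: [-0.1, 0.0, -0.6]
gripper_width: 49.6
```

Call:
arm_command(
  commands=[0,0,-0.03,0,0,0,-0.045,0,-0.01,0,-0.045,0,-0.03,-0.01,-0.03,0,-0.04,-0.02,-0.01,0],
)

```text
clock: 50.0
position: [522.6, -259.7, 196.6]
ee_rot: [1.0, -0.019, 0.018, 0.008]
contact_force: [-0.4, 1.8, -0.4]
gripper_width: 49.2
```

```bash
python3 - <<'E'
from h import *
for i in range(2): im=arm.get_image("wrist")
save("w48.png",im); im=arm.get_image("top"); save("t48.png",im,(110,90,440,280),2.4)
go([426,211,180],0.1)
E
```

```text
shift [-110.4 -465.5    5.3] roll -7.8 minrows 9.6 cur psi -0.036 z-axis [ 0.0302 -0.0144 -0.9994] pos [ 519.2 -258.   194.9] F [ 1.5 -0.5 -0.3] w 49.9 t 50.15
```

View pics/w48.png

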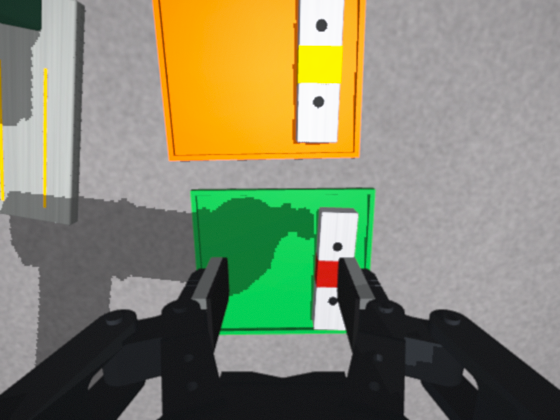

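View pics/t48.png

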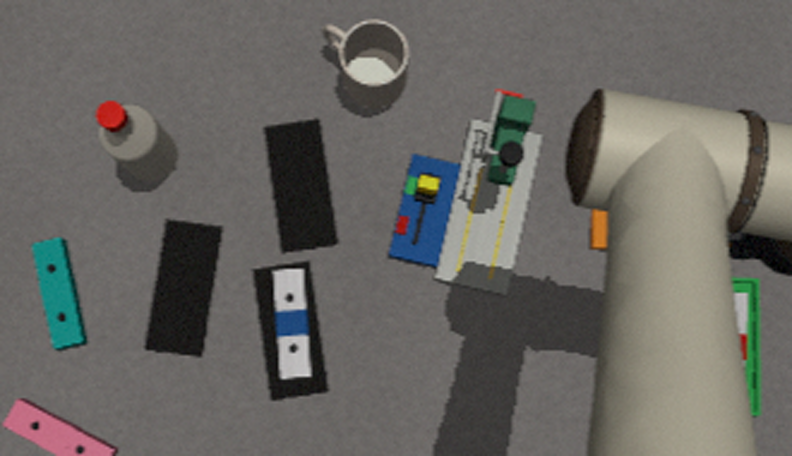

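```bash
python3 - <<'E'
from h import *
np.set_printoptions(precision=2,suppress=True)
t=px2w("top",np.array([[272,269],[304,267],[311,377],[279,380]])/2.4+[110,90],28); c=t.mean(0); d=(t[0]+t[1]-t[2]-t[3])/2; y=np.arctan2(d[1],d[0]); print(c,y,np.linalg.norm(d))
g=c[:2]-28*np.array([np.cos(y),np.sin(y)]); print(g); go([g[0],g[1],150],y)
E
```

```text
[451.71 211.88  28.  ] 0.08362349964423095 130.86147567261793
[423.81 209.54]
shift [-113.5 -464.4   35.2] roll -6.8 minrows 9.6 cur psi -0.036 z-axis [ 0.03 -0.01 -1.  ] pos [ 519.2 -258.   194.9] F [ 1.5 -0.5 -0.3] w 49.9 t 50.15
```

Call:
arm_command(
  commands=[-0.03,-0.03,0,0,-0.03,-0.04,0,0,-0.02,-0.045,0,0,-0.01,-0.048,0,0,-0.006,-0.048,0,0],
  jaw=1.0,
)

```text
clock: 50.65
position: [433.2, -42.8, 189.5]
ee_rot: [1.0, -0.023, 0.018, 0.008]
contact_force: [0.7, 0.6, 0.5]
gripper_width: 85.7
```

Call:
arm_command(
  commands=[-0.005,-0.048,0.002,0,-0.004,-0.048,0.003,0,-0.002,-0.048,0.005,-2,0,-0.045,0.005,-2,0,-0.03,0.008,-2],
)

```text
clock: 51.15
position: [432.4, 188.9, 166.6]
ee_rot: [0.999, 0.033, 0.022, 0.007]
contact_force: [0.2, -0.0, -0.3]
gripper_width: 85.6
```

```bash
python3 - <<'E'
from h import *
go([424,209.5,130],0.084)
E
```

```text
shift [ -8.6 -21.6  35.9] roll -1.0 minrows 0.9 cur psi 0.066 z-axis [ 0.0454 -0.0121 -0.9989] pos [432.4 188.9 166.6] F [ 0.2 -0.  -0.3] w 85.6 t 51.15
```

Call:
arm_command(
  commands=[-0.002,-0.009,0.008,-1,-0.002,-0.006,0.01,0,-0.002,-0.003,0.01,0,-0.001,-0.001,0.006,0,0,0,0.003,0],
)

```text
clock: 51.65
position: [426.3, 209.7, 125.6]
ee_rot: [0.999, 0.043, 0.022, 0.008]
contact_force: [0.3, -0.4, 0.1]
gripper_width: 85.5
```

```bash
python3 - <<'E'
from h import *
for i in range(2): im=arm.get_image("wrist")
save("w51.png",im)
go([424,209.5,45],0.084)
E
```

```text
shift [-5.9 -1.4 80.7] roll 0.1 minrows 1.6 cur psi 0.086 z-axis [ 0.0445 -0.0136 -0.9989] pos [426.4 209.7 125.9] F [ 0.6  0.2 -0.1] w 85.5 t 51.75
```

View pics/w51.png

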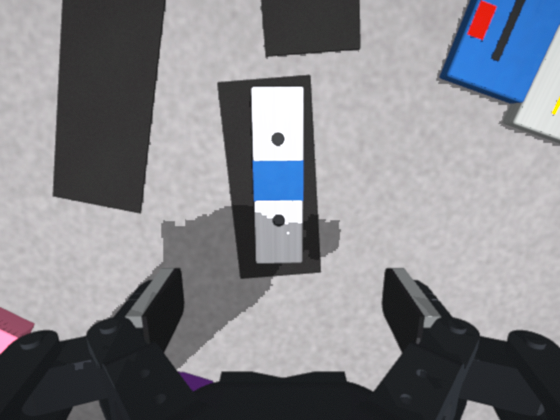

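```bash
python3 - <<'E'
from h import *
np.set_printoptions(precision=2,suppress=True)
for z in(25,31):
  t=px2w("wrist",[[251,87],[303,87],[302,263],[256,263]],z); c=t.mean(0)[:2]
  d=(t[0]+t[1]-t[2]-t[3])/2; y=np.arctan2(d[1],d[0]); print(z,c,y,np.linalg.norm(d),np.linalg.norm(t[0]-t[1]),np.linalg.norm(t[3]-t[2]))
g=c-28*np.array([np.cos(y),np.sin(y)]);print(g); go([g[0],g[1],45],y)
E
```

```text
25 [451.9  214.09] 0.0933926273493215 129.51677068048085 35.598456302621535 35.81766900372894
31 [452.89 214.2 ] 0.09339262734932138 126.35665554397089 34.72987982401376 34.94374389442843
[425.01 211.59]
shift [-4.7 -3.4 80.7] roll -0.4 minrows 1.6 cur psi 0.086 z-axis [ 0.04 -0.01 -1.  ] pos [426.4 209.7 125.9] F [ 0.6  0.2 -0.1] w 85.5 t 51.75
```

Call:
arm_command(
  commands=[-0.002,-0.001,0.018,-0.4,-0.002,-0.001,0.022,0,-0.002,-0.001,0.02,0,-0.001,0,0.012,0,-0.001,0,0.006,0],
)

```text
clock: 52.25
position: [425.5, 210.7, 49.2]
ee_rot: [0.999, 0.044, 0.026, 0.004]
contact_force: [-0.4, -1.6, 0.4]
gripper_width: 85.2
```

```bash
python3 - <<'E'
from h import *
for i in range(2): im=arm.get_image("wrist")
save("w52.png",im)
go([424,211.5,8],0.09)
E
```

```text
shift [-3.3 -1.4 41.3] roll -0.1 minrows 0.8 cur psi 0.089 z-axis [ 0.0524 -0.0067 -0.9986] pos [425.3 210.6  49.4] F [ 0.5 -0.3 -0.3] w 85.3 t 52.35
```

View pics/w52.png

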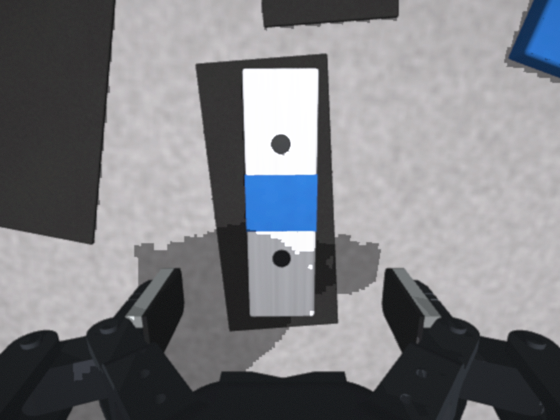

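Call:
arm_command(
  commands=[-0.001,-0.001,0.01,0,-0.001,0,0.012,0,-0.001,0,0.01,0,-0.001,0,0.005,0,0,0,0.003,0],
)

```text
clock: 52.85
position: [426.0, 213.4, 10.3]
ee_rot: [0.999, 0.044, 0.03, 0.001]
contact_force: [-0.2, -1.0, 1.3]
gripper_width: 85.7
```

```bash
python3 - <<'E'
from h import *
for i in range(1): im=arm.get_image("wrist")
save("w53.png",im)
go([424,211.5,8],0.09)
E
```

```text
shift [-2.1  1.5  1.9] roll -0.1 minrows 0.1 cur psi 0.088 z-axis [ 5.870e-02 -4.000e-04 -9.983e-01] pos [425.9 213.2  10. ] F [-0.6 -0.   0.1] w 85.2 t 52.9
```

View pics/w53.png

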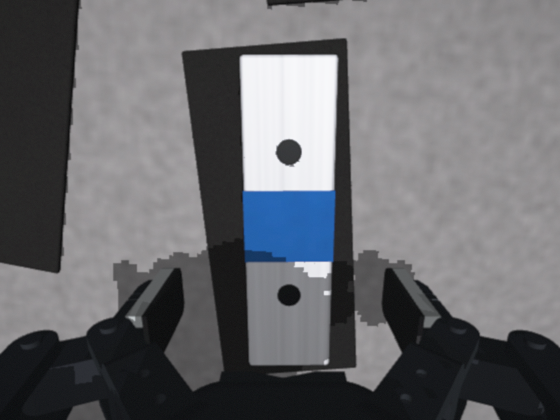

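Call:
arm_command(
  commands=[-0.001,0.001,0.002,0,0,0,0,0,0,0,0,0,0,0,0,0,0,0,0,0],
  jaw=0.3,
)

```text
clock: 53.4
position: [425.7, 212.6, 9.1]
ee_rot: [0.999, 0.044, 0.03, 0.001]
contact_force: [0.2, 0.2, -1.9]
gripper_width: 35.0
```

Call:
arm_command(
  commands=[0,0,0,0,0,0,-0.005,0,0,0,-0.015,0,0,0,-0.025,0,0,0,-0.025,0],
)

```text
clock: 53.9
position: [418.1, 209.3, 77.3]
ee_rot: [0.999, 0.043, 0.025, 0.005]
contact_force: [-0.4, 0.1, -2.7]
gripper_width: 34.8
```

```bash
python3 - <<'E'
from h import *
for i in range(1): im=arm.get_image("wrist")
save("w54.png",im)
go(g2w(-155,0,60),GY)
E
```

```text
shift [-14.9 195.5  21.9] roll 17.4 minrows 3.9 cur psi 0.088 z-axis [ 0.0567 -0.0025 -0.9984] pos [420.  211.2  81.2] F [ 0.8  0.9 -0.2] w 34.4 t 53.95
```

View pics/w54.png

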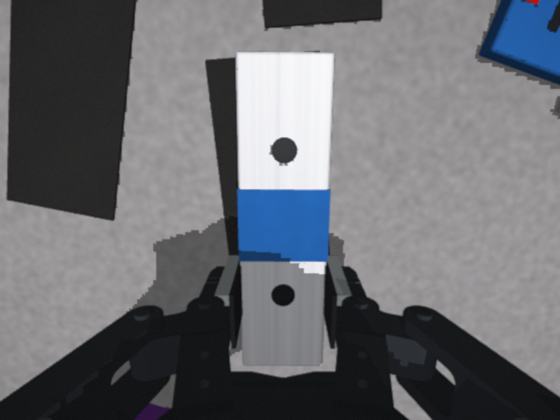

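Call:
arm_command(
  commands=[0,0.03,0,2,-0.002,0.04,0,3,-0.001,0.042,0,3,0.002,0.04,0,3,0.002,0.02,0.004,3],
)

```text
clock: 54.45
position: [423.0, 38.4, 79.9]
ee_rot: [0.996, -0.079, 0.032, -0.005]
contact_force: [0.5, 0.1, -2.9]
gripper_width: 34.6
```

Call:
arm_command(
  commands=[0,0.01,0.005,2.5,0,0.003,0.008,0.8,0,0,0.008,0,0,0,0.006,0,0,0,0.003,0],
)

```text
clock: 54.95
position: [421.8, 24.3, 47.0]
ee_rot: [0.993, -0.11, 0.031, -0.006]
contact_force: [-0.7, -0.6, -3.2]
gripper_width: 34.6
```

```bash
python3 - <<'E'
from h import *
for i in range(2): im=arm.get_image("wrist")
save("w55.png",im)
go(g2w(-150,0,34),GY);print(w2g(pose()[0]))
E
```

```text
shift [ 7.9  8.9 13.5] roll -0.4 minrows 0.4 cur psi -0.222 z-axis [ 0.0624  0.0047 -0.998 ] pos [421.8  24.3  47.2] F [-0.7  0.5 -3. ] w 35.0 t 55.05
[-158.65859883    8.66088094]
```

View pics/w55.png

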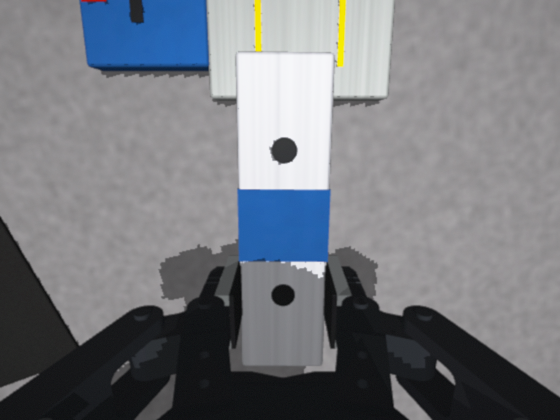

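Call:
arm_command(
  commands=[0.003,0.004,0.005,-0.4,0.012,0.003,0.006,0,0.025,0.001,0.004,0,0.03,0,0.002,0,0.022,0,0.001,0],
)

```text
clock: 55.55
position: [514.2, -3.6, 33.0]
ee_rot: [0.994, -0.104, 0.03, -0.006]
contact_force: [1.1, 1.0, -2.2]
gripper_width: 34.8
```

```bash
python3 - <<'E'
from h import *
for i in range(1): im=arm.get_image("wrist")
save("w56.png",im)
go(g2w(-28,0,29),GY);print(w2g(pose()[0]))
E
```

```text
shift [29.9  2.5  6.4] roll 0.4 minrows 0.6 cur psi -0.208 z-axis [ 0.0666  0.0052 -0.9978] pos [518.5  -3.5  33.5] F [ 5.3 -0.1 -1.4] w 34.4 t 55.6
[-58.31521474   2.15265679]
```

View pics/w56.png

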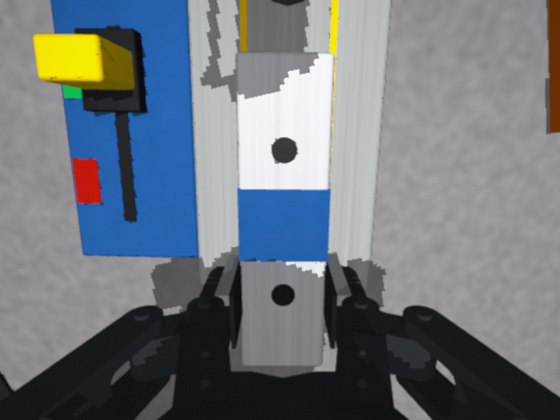

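Call:
arm_command(
  commands=[0.005,0.001,0.001,0.4,0.008,0.001,0.001,0,0.008,0,0.001,0,0.004,0,0.001,0,0.001,0,0,0],
)

```text
clock: 56.1
position: [546.5, -13.0, 29.2]
ee_rot: [0.994, -0.108, 0.032, -0.006]
contact_force: [0.0, 0.0, -1.9]
gripper_width: 34.5
```

```bash
python3 - <<'E'
from h import *
for i in range(1): im=arm.get_image("wrist")
save("w57.png",im)
go(g2w(-28,0,22),GY);print(w2g(pose()[0]))
E
```

```text
shift [ 0.5 -1.   7.3] roll -0.1 minrows 0.1 cur psi -0.217 z-axis [ 0.0652  0.0047 -0.9979] pos [546.5 -13.   29.3] F [-0.2  0.2 -2.3] w 34.8 t 56.15
[-28.9154776   -1.15225498]
```

View pics/w57.png

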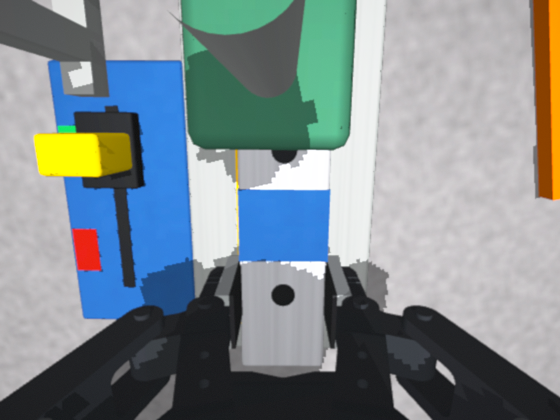

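Call:
arm_command(
  commands=[0,0,0.002,0,0,0,0.002,0,0,0,0.002,0,0,0,0.001,0,0,0,0.001,0],
)

```text
clock: 56.65
position: [545.7, -12.5, 21.3]
ee_rot: [0.994, -0.107, 0.032, -0.006]
contact_force: [-2.9, 0.5, 8.5]
gripper_width: 34.6
```

```bash
python3 - <<'E'
from h import *
go(g2w(-28,0,22),GY);print(w2g(pose()[0]))
E
```

```text
shift [ 1.8 -0.9 -0.6] roll -0.0 minrows 0.0 cur psi -0.215 z-axis [ 0.0644  0.0046 -0.9979] pos [545.7 -12.5  21.3] F [-2.9  0.5  8.5] w 34.6 t 56.65
[-29.7644986  -0.8439454]
```

Call:
arm_command(
  commands=[0,0,0,0,0,0,0,0,0,0,0,0,0,0,0,0,0,0,0,0],
  jaw=0.7,
)

```text
clock: 57.15
position: [547.8, -12.0, 22.9]
ee_rot: [0.994, -0.107, 0.034, -0.006]
contact_force: [0.2, -0.3, -0.1]
gripper_width: 59.6
```

Call:
arm_command(
  commands=[-0.003,0,-0.02,0,-0.003,0,-0.035,0,-0.002,0,-0.04,0,0,0,-0.045,0,0,0,-0.045,0],
)

```text
clock: 57.65
position: [522.7, -12.3, 205.6]
ee_rot: [0.994, -0.107, 0.026, -0.003]
contact_force: [1.5, 1.1, 0.5]
gripper_width: 59.3
```

```bash
python3 - <<'E'
from h import *
save("w58.png",arm.get_image("wrist"))
go([618.8,-27.7,215],GY);print(w2g(pose()[0]))
E
```

```text
shift [92.6 -3.9  5.8] roll 0.1 minrows 1.9 cur psi -0.214 z-axis [ 0.0681  0.0026 -0.9977] pos [527.3 -12.  214.6] F [ 2.3 -0.1  5.4] w 59.8 t 57.7
[-47.89762259  -4.30946629]
```

View pics/w58.png

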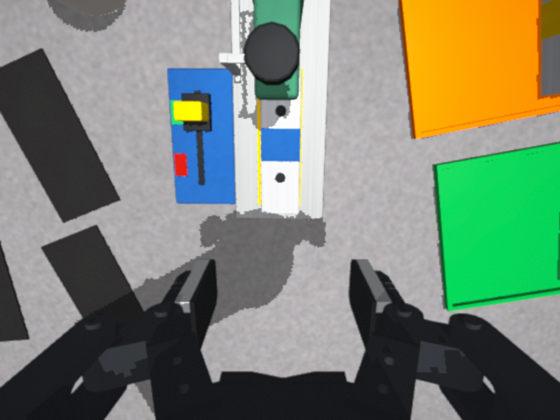

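```bash
python3 - <<'E'
from h import *
np.set_printoptions(precision=1,suppress=True)
p,r,s=pose()
def at(q,z): 
    w=px2w("wrist",[q],z)[0]; return w,w2g(w)
im=arm.get_image("wrist"); save("w59.png",im,(160,0,360,230),3.4)
print("band",at([280,145],37),"near",at([279,213],37),"plate near",at([280,217],15),"blueplate",at([205,203],15))
go([618.8,-27.7,215],GY)
E
```

```text
band (array([577.9, -16.5,  37. ]), array([2.5, 2.1])) near (array([514.6,  -1.7,  37. ]), array([-62.5,   3.1])) plate near (array([505.1,  -0. ,  15. ]), array([-72.1,   2.7])) blueplate (array([535.9,  72.9,  15. ]), array([-57.6,  80.4]))
shift [93.  -3.7  2.5] roll 0.0 minrows 1.9 cur psi -0.214 z-axis [ 0.1  0.  -1. ] pos [527.2 -11.6 211.4] F [0.1 0.5 0.6] w 59.6 t 57.75
```

View pics/w59.png

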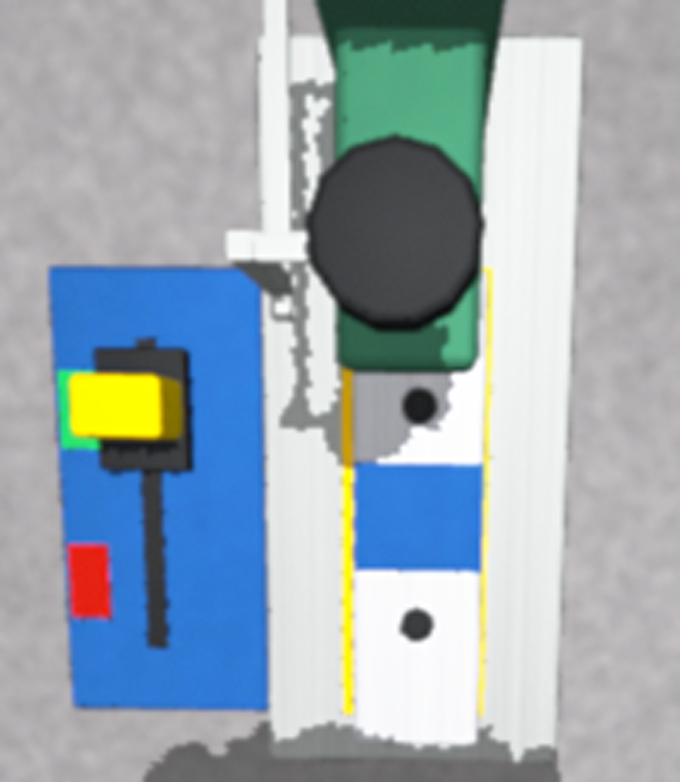

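Call:
arm_command(
  commands=[0.005,0,-0.012,0,0.018,-0.001,-0.004,0,0.022,-0.001,0.001,0,0.02,-0.001,0.001,0,0.01,0,0.001,0],
  jaw=0.0,
)

```text
clock: 58.25
position: [600.7, -24.7, 231.9]
ee_rot: [0.994, -0.106, 0.035, -0.007]
contact_force: [-0.0, 0.2, -0.6]
gripper_width: -0.1
```

```bash
python3 - <<'E'
from h import *
arm.get_image("wrist"); im=arm.get_image("wrist"); save("w60.png",im)
go([618.8,-27.7,193],GY);print(w2g(pose()[0]))
E
```

```text
shift [16.3 -0.2 39.5] roll 0.0 minrows 0.9 cur psi -0.214 z-axis [ 0.0705  0.0066 -0.9975] pos [600.1 -24.7 231.3] F [-1.1 -0.7 -0.4] w 0.2 t 58.35
[25.93396659 -1.23331531]
```

View pics/w60.png

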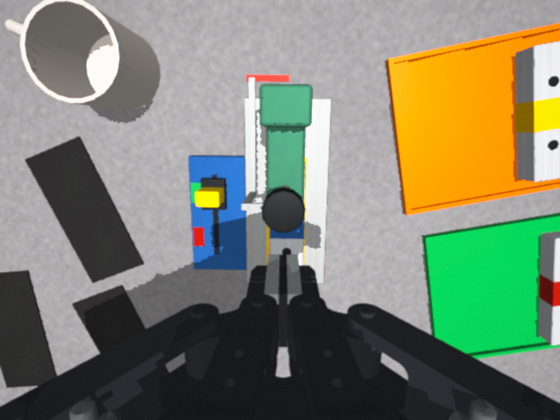

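Call:
arm_command(
  commands=[0.004,0,0.007,0,0.005,0,0.01,0,0.004,0,0.01,0,0.002,0,0.007,0,0.001,0,0.003,0],
)

```text
clock: 58.85
position: [616.5, -27.8, 191.2]
ee_rot: [0.994, -0.107, 0.033, -0.007]
contact_force: [-0.2, 0.4, 0.2]
gripper_width: -0.3
```

```bash
python3 - <<'E'
from h import *
im=arm.get_image("wrist"); save("w61.png",im,(200,150,380,320),4)
go([618.8,-27.7,160],GY);print(w2g(pose()[0]))
E
```

```text
shift [ 0.4  0.  30.9] roll 0.0 minrows 0.6 cur psi -0.214 z-axis [ 0.0662  0.0069 -0.9978] pos [616.4 -27.8 190.8] F [ 0.4 -0.3 -0.8] w 0.1 t 58.9
[42.55280419 -0.7589996 ]
```

View pics/w61.png

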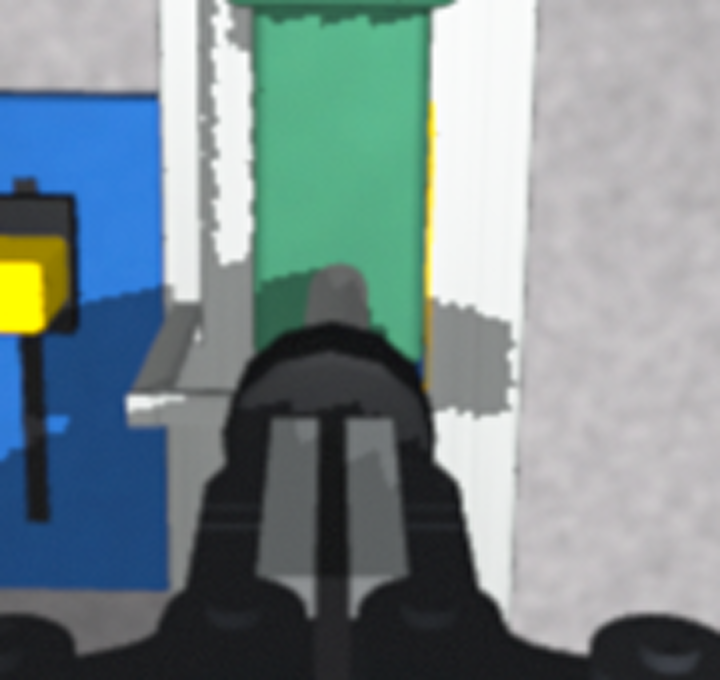

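Call:
arm_command(
  commands=[0,0,0.006,0,0,0,0.007,0,-0.0005,0,0.007,0,-0.0005,0,0.006,0,0,0,0.004,0],
)

```text
clock: 59.4
position: [617.9, -27.8, 160.5]
ee_rot: [0.994, -0.106, 0.034, -0.007]
contact_force: [-1.0, -0.5, 2.6]
gripper_width: -0.0
```

Call:
arm_command(
  commands=[0,0,0.004,0,0,0,0.003,0,0,0,0.002,0,0,0,0.002,0,0,0,0.001,0],
)

```text
clock: 59.9
position: [617.9, -27.7, 155.6]
ee_rot: [0.994, -0.105, 0.035, -0.006]
contact_force: [-2.6, 0.4, 3.3]
gripper_width: 0.1
```

Call:
arm_command(
  commands=[0,0,0.002,0,0,0,0.002,0,0,0,0.002,0,0,0,0.001,0,0,0,0.001,0],
)

```text
clock: 60.4
position: [618.0, -27.7, 155.5]
ee_rot: [0.994, -0.104, 0.036, -0.005]
contact_force: [-2.5, -0.6, 6.1]
gripper_width: 0.1
```

```bash
python3 - <<'E'
from h import *
go([618.8,-27.7,155],GY);print(w2g(pose()[0]))
save("s62.png",arm.get_image("scene"),(180,130,300,250),5)
E
```

```text
shift [ 0.8 -0.2  0.6] roll 0.4 minrows 0.0 cur psi -0.208 z-axis [ 0.0733  0.0026 -0.9973] pos [618.  -27.7 155.5] F [-2.5 -0.6  6.1] w 0.1 t 60.4
[44.05281329 -0.32633197]
```

View pics/s62.png

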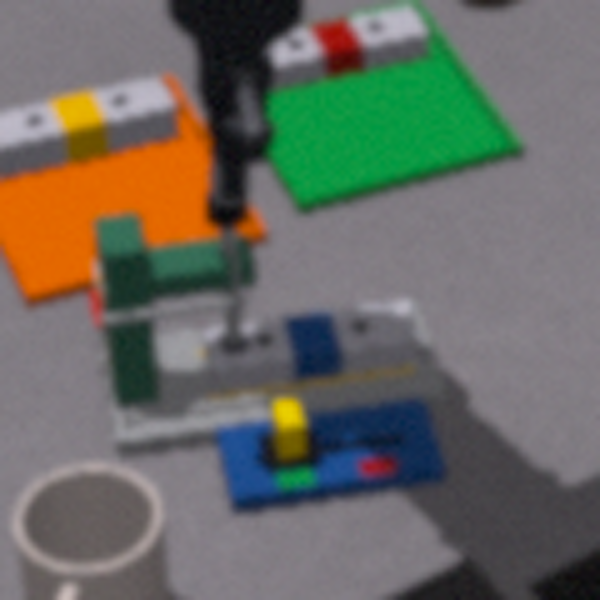

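Blue stops the knob at z = 155.5, so it reads 22 mm and goes to the green tray. I'll hold a little longer and then retreat.

Call:
arm_command(
  commands=[0,0,0.002,0,0,0,0.001,0,0,0,0.001,0,0,0,0.001,0,0,0,0.001,0],
)

```text
clock: 60.95
position: [618.0, -27.7, 155.5]
ee_rot: [0.994, -0.103, 0.038, -0.005]
contact_force: [-3.5, 0.7, 7.4]
gripper_width: 0.3
```

Call:
arm_command(
  commands=[0,0,-0.012,0,0,0,-0.025,0,-0.003,0,-0.03,0,-0.02,0,-0.006,0,-0.03,0,0,0],
)

```text
clock: 61.45
position: [563.9, -16.2, 227.4]
ee_rot: [0.994, -0.103, 0.04, -0.005]
contact_force: [-0.4, 0.0, -0.2]
gripper_width: -0.1
```

Call:
arm_command(
  commands=[-0.022,0,0,0,0,0,0.01,0,-0.001,0,0.03,0,-0.001,0,0.04,0,-0.001,0,0.025,0],
  jaw=0.7,
)

```text
clock: 61.95
position: [551.3, -8.5, 124.8]
ee_rot: [0.993, -0.102, 0.049, -0.009]
contact_force: [-1.1, 0.0, -0.3]
gripper_width: 59.8
```

```bash
python3 - <<'E'
from h import *
np.set_printoptions(precision=1,suppress=True)
for i in range(2):im=arm.get_image("wrist")
save("w63.png",im)
go(g2w(-31,0,21),GY); print(w2g(pose()[0]))
E
```

```text
shift [-13.6   6.  101.3] roll 0.5 minrows 2.0 cur psi -0.207 z-axis [ 0.1  0.  -1. ] pos [549.8  -9.  123.2] F [-0.1 -0.9  0.7] w 59.9 t 62.05
[-26.6   3.5]
```

View pics/w63.png

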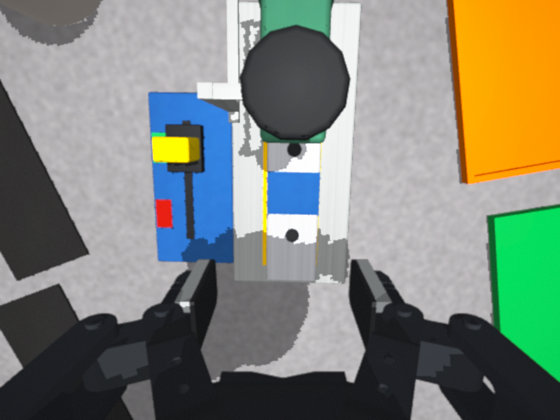

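Call:
arm_command(
  commands=[0,0,-0.05,0,0,0,-0.05,0,0,0,0,0,0,0,0,0,0,0,0,0],
)

```text
clock: 62.55
position: [544.1, -9.8, 229.8]
ee_rot: [0.994, -0.102, 0.048, -0.008]
contact_force: [-0.4, -0.6, 0.0]
gripper_width: 59.9
```

```bash
python3 - <<'E'
from h import *
go(g2w(-31,0,21),GY); print(w2g(pose()[0]))
E
```

```text
shift [-18.8   6.7 207.9] roll 0.5 minrows 4.2 cur psi -0.206 z-axis [ 0.0975  0.0057 -0.9952] pos [544.1  -9.8 229.8] F [-0.4 -0.6  0. ] w 59.9 t 62.55
[-31.9490324    1.40802859]
```

Call:
arm_command(
  commands=[-0.002,0.001,0.03,0.5,-0.004,0.001,0.045,0,-0.005,0.001,0.045,0,-0.004,0.001,0.03,0,-0.003,0,0.015,0],
)

```text
clock: 63.05
position: [545.2, -9.0, 60.6]
ee_rot: [0.993, -0.107, 0.052, -0.009]
contact_force: [0.3, 0.5, -0.7]
gripper_width: 59.4
```

```bash
python3 - <<'E'
from h import *
np.set_printoptions(precision=1,suppress=True)
for i in range(2):im=arm.get_image("wrist")
save("w64.png",im)
go(g2w(-31,0,21),GY); print(w2g(pose()[0]))
E
```

```text
shift [-3.3  3.3 39.4] roll -0.0 minrows 0.8 cur psi -0.215 z-axis [ 0.1  0.  -1. ] pos [544.5  -9.1  60.6] F [-0.4  0.6 -0.6] w 59.8 t 63.15
[-31.7   2.2]
```

View pics/w64.png

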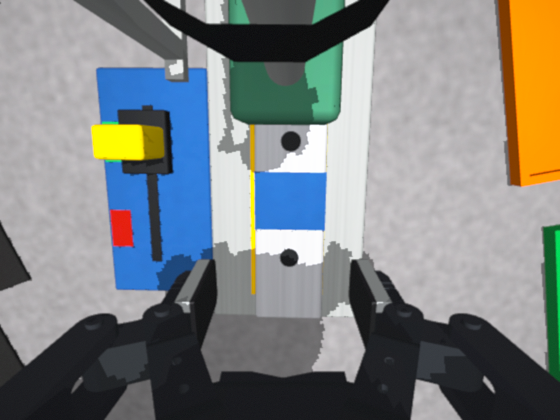

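```bash
python3 - <<'E'
from h import *
np.set_printoptions(precision=1,suppress=True)
c=px2w("wrist",[[290,200]],37)[0]; print(c,w2g(c),w2g(px2w("wrist",[[155,290]],15)[0]))
x=np.array([np.cos(GY),np.sin(GY)]); g=c[:2]-28*x; print(g); go([g[0],g[1],22],GY)
E
```

```text
[572.7 -18.   37. ] [-2.2 -0.5] [-62.8  82.7]
[545.4 -12. ]
shift [-2.4  3.7 38.5] roll -0.0 minrows 0.8 cur psi -0.215 z-axis [ 0.1  0.  -1. ] pos [544.5  -9.1  60.6] F [-0.4  0.6 -0.6] w 59.8 t 63.15
```

Call:
arm_command(
  commands=[-0.001,0.001,0.008,0,-0.001,0.001,0.011,0,-0.001,0.001,0.01,0,0,0,0.006,0,0,0,0.003,0],
)

```text
clock: 63.65
position: [548.0, -10.8, 22.5]
ee_rot: [0.993, -0.106, 0.054, -0.009]
contact_force: [0.4, 0.2, 0.4]
gripper_width: 60.0
```

```bash
python3 - <<'E'
from h import *
arm.get_image("wrist")
go([545.4,-12,22],GY); print(w2g(pose()[0]))
E
```

```text
shift [-2.1  1.6 -0.1] roll 0.0 minrows 0.1 cur psi -0.215 z-axis [ 0.1083  0.007  -0.9941] pos [547.7 -10.9  22.2] F [ 0.3 -0.2 -0.8] w 59.6 t 63.7
[-28.14358342   1.1471603 ]
```

Call:
arm_command(
  commands=[-0.001,0.001,0,0,0,0,0,0,0,0,0,0,0,0,0,0,0,0,0,0],
  jaw=0.3,
)

```text
clock: 64.2
position: [546.1, -11.7, 22.8]
ee_rot: [0.993, -0.106, 0.054, -0.009]
contact_force: [0.2, 0.0, -1.3]
gripper_width: 34.7
```

```bash
python3 - <<'E'
from h import *
save("w65.png",arm.get_image("wrist"))
go([545.4,-12,22],GY); print(w2g(pose()[0]))
E
```

```text
shift [-0.7  0.4  0.7] roll -0.0 minrows 0.0 cur psi -0.215 z-axis [ 0.1082  0.007  -0.9941] pos [546.1 -11.8  22.8] F [ 0.7  0.4 -2.4] w 34.2 t 64.25
[-29.55606424  -0.07517106]
```

View pics/w65.png

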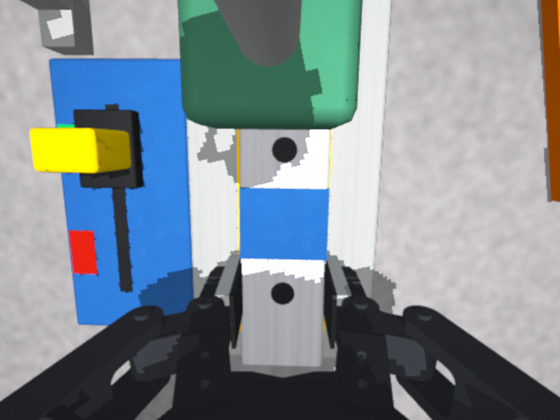

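Call:
arm_command(
  commands=[0,0,-0.005,0,0,0,-0.006,0,-0.015,0,-0.003,0,-0.03,0,-0.004,0,-0.035,0,-0.004,0],
)

```text
clock: 64.75
position: [469.3, 5.9, 38.3]
ee_rot: [0.993, -0.107, 0.056, -0.01]
contact_force: [-0.4, 1.0, -1.8]
gripper_width: 34.5
```

```bash
python3 - <<'E'
from h import *
go([406,-214.3,60],-0.047); print(w2g(pose()[0]))
E
```

```text
shift [-11.9 227.8 -30.6] roll -9.8 minrows 4.6 cur psi -0.217 z-axis [ 0.1144  0.0083 -0.9934] pos [469.3   5.9  38.3] F [-0.4  1.  -1.8] w 34.5 t 64.75
[-108.36416671    0.83212974]
```

Call:
arm_command(
  commands=[-0.015,0.01,-0.02,0,-0.005,0.03,-0.02,0,0,0.045,-0.005,-3,0,0.045,0,-3,0.002,0.04,0,-3],
)

```text
clock: 65.25
position: [412.3, -158.5, 81.0]
ee_rot: [0.998, -0.019, 0.058, -0.005]
contact_force: [0.7, 0.3, -2.0]
gripper_width: 34.4
```

Call:
arm_command(
  commands=[0.002,0.03,0,-1,0.001,0.015,0.003,0,0,0.005,0.004,0,0,0.001,0.004,0,0,0,0.002,0],
)

```text
clock: 65.75
position: [414.6, -215.2, 70.1]
ee_rot: [0.998, -0.013, 0.061, -0.004]
contact_force: [-1.0, -0.2, -2.9]
gripper_width: 34.3
```

```bash
python3 - <<'E'
from h import *
arm.get_image("wrist");save("w66.png",arm.get_image("wrist"))
go([406,-214.3,40],-0.047)
E
```

```text
shift [-12.1  -0.   28.8] roll 1.2 minrows 0.6 cur psi -0.025 z-axis [ 0.1204  0.0075 -0.9927] pos [ 414.6 -214.8   70. ] F [ 0.  -0.4 -1.7] w 34.6 t 65.85
```

View pics/w66.png

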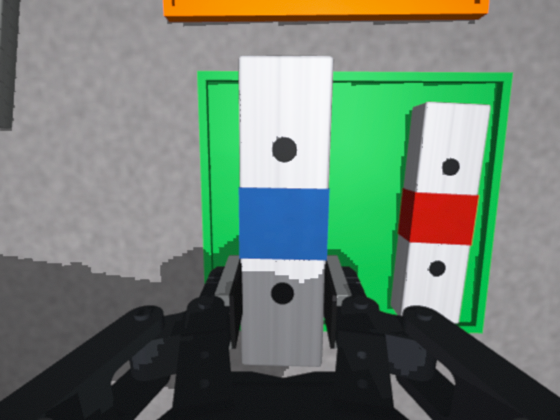

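Call:
arm_command(
  commands=[-0.003,0,0.007,0.7,-0.003,0,0.01,0.5,-0.003,0,0.01,0,-0.002,0,0.007,0,-0.001,0,0.003,0],
)

```text
clock: 66.35
position: [407.4, -210.9, 30.2]
ee_rot: [0.998, -0.021, 0.061, -0.005]
contact_force: [0.3, -1.2, -2.4]
gripper_width: 34.7
```

```bash
python3 - <<'E'
from h import *
arm.get_image("wrist")
go([406,-214.3,12],-0.047)
E
```

```text
shift [-3.1  3.7 17.6] roll 0.2 minrows 0.4 cur psi -0.043 z-axis [ 0.1208  0.0083 -0.9926] pos [ 407.1 -210.9   29.9] F [-1.3  0.7 -2.5] w 34.7 t 66.4
```

Call:
arm_command(
  commands=[-0.001,0.001,0.005,0,-0.001,0.001,0.005,0,-0.001,0.001,0.004,0,0,0,0.002,0,0,0,0.001,0],
)

```text
clock: 66.9
position: [407.2, -213.9, 12.0]
ee_rot: [0.998, -0.021, 0.062, -0.005]
contact_force: [-0.3, 0.9, 3.0]
gripper_width: 34.6
```

```bash
python3 - <<'E'
from h import *
go([406,-214.3,12],-0.047)
E
```

```text
shift [-1.1  0.4 -0.2] roll 0.3 minrows 0.0 cur psi -0.042 z-axis [ 0.123   0.0078 -0.9924] pos [ 407.2 -213.9   12. ] F [-0.3  0.9  3. ] w 34.6 t 66.9
```

Contact at floor height. Releasing, then up.

Call:
arm_command(
  commands=[0,0,0,0,0,0,0,0,0,0,0,0,0,0,-0.004,0,0,0,-0.012,0],
  jaw=0.58,
)

```text
clock: 67.4
position: [406.7, -214.5, 28.8]
ee_rot: [0.998, -0.02, 0.063, -0.005]
contact_force: [-0.0, 0.3, 0.5]
gripper_width: 49.6
```

Call:
arm_command(
  commands=[0,0,-0.03,0,0,0,-0.045,0,0,-0.01,-0.045,0,0,-0.03,-0.03,0,0,-0.04,-0.01,0],
)

```text
clock: 67.9
position: [389.7, -136.5, 196.6]
ee_rot: [0.998, -0.024, 0.064, -0.005]
contact_force: [2.1, 0.3, -0.2]
gripper_width: 49.8
```

```bash
python3 - <<'E'
from h import *
for i in range(2): im=arm.get_image("wrist")
save("w67.png",im); save("s67.png",arm.get_image("scene"),(150,110,350,260),4)
go(g2w(25,75,150),GY); print(pose()[2]["joints"])
E
```

```text
shift [ 211.5 -193.2   73.5] roll 9.9 minrows 5.9 cur psi -0.042 z-axis [ 0.1241  0.0076 -0.9922] pos [ 388.8 -134.8  194.3] F [ 0.8 -0.7  0.2] w 49.6 t 68.05
[ 6.54510887e-02 -1.35108157e-02 -6.06756605e-01  7.01341318e-04
 -8.52906216e-01  1.46385532e+00]
```

View pics/w67.png

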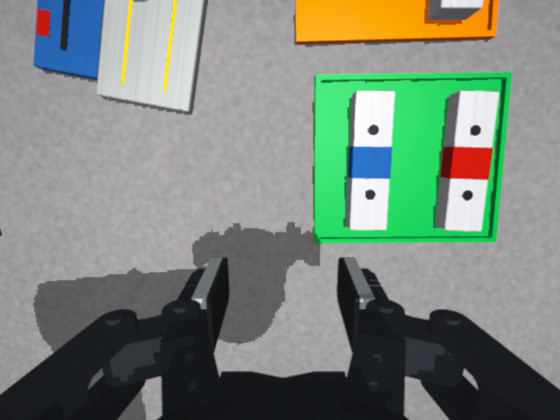

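View pics/s67.png

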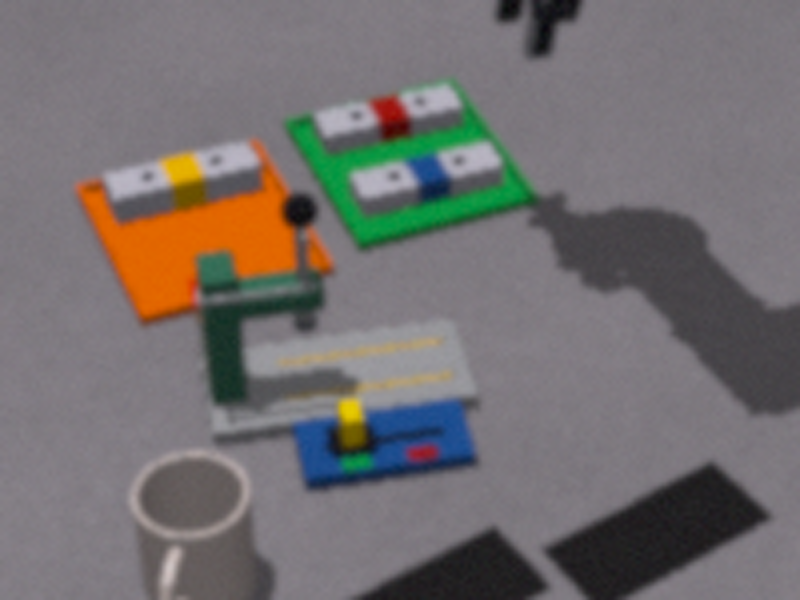

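Call:
arm_command(
  commands=[0.005,-0.03,0,0,0.01,-0.045,0,2,0.02,-0.045,0,2,0.03,-0.04,0,2,0.035,-0.03,0,2],
  jaw=0.6,
)

```text
clock: 68.55
position: [500.6, 42.4, 208.0]
ee_rot: [0.993, -0.098, 0.059, -0.008]
contact_force: [-0.2, 0.1, 0.9]
gripper_width: 51.5
```

```bash
python3 - <<'E'
from h import *
go(g2w(25,75,150),GY)
E
```

```text
shift [103.7 -28.   71.3] roll 1.0 minrows 2.6 cur psi -0.198 z-axis [ 0.1185  0.0052 -0.9929] pos [500.6  42.4 208. ] F [-0.2  0.1  0.9] w 51.5 t 68.55
```

Call:
arm_command(
  commands=[0.025,-0.012,0.01,0.5,0.03,-0.01,0.02,0.5,0.028,-0.005,0.02,0,0.014,0,0.012,0,0.003,0,0.006,0],
)

```text
clock: 69.05
position: [620.5, 47.9, 146.6]
ee_rot: [0.993, -0.107, 0.057, -0.008]
contact_force: [-0.3, -1.1, -0.1]
gripper_width: 51.3
```

```bash
python3 - <<'E'
from h import *
arm.get_image("wrist");save("w69.png",arm.get_image("wrist"))
go(g2w(25,75,80),GY)
E
```

```text
shift [-11.1   0.6  66. ] roll -0.1 minrows 1.3 cur psi -0.217 z-axis [ 0.1141  0.003  -0.9935] pos [618.8  48.  146.8] F [-0.7 -0.6  0.1] w 51.3 t 69.15
```

View pics/w69.png

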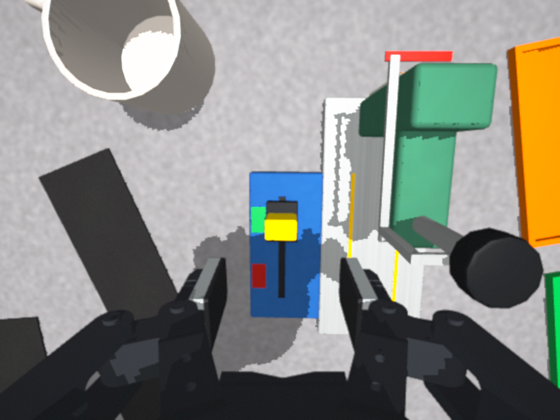

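```bash
python3 - <<'E'
from h import *
go([617.9,52.6,70],GY)
E
```

```text
shift [-10.4  -2.2  76.2] roll -0.1 minrows 1.5 cur psi -0.217 z-axis [ 0.1141  0.003  -0.9935] pos [618.8  48.  146.8] F [-0.7 -0.6  0.1] w 51.3 t 69.15
```

Call:
arm_command(
  commands=[-0.003,-0.001,0.014,0,-0.003,-0.001,0.02,0,-0.003,0,0.02,0,-0.002,0,0.013,0,-0.001,0,0.006,0],
)

```text
clock: 69.65
position: [613.8, 50.9, 76.2]
ee_rot: [0.992, -0.108, 0.06, -0.009]
contact_force: [-0.5, -0.1, -0.1]
gripper_width: 51.3
```

```bash
python3 - <<'E'
from h import *
arm.get_image("wrist");save("w70.png",arm.get_image("wrist"))
go([617.9,52.6,30],GY)
E
```

```text
shift [-2.1 -1.  46.6] roll -0.2 minrows 0.9 cur psi -0.219 z-axis [ 0.1201  0.0044 -0.9927] pos [614.1  51.   76.5] F [-0.  -0.   0.2] w 51.3 t 69.75
```

View pics/w70.png

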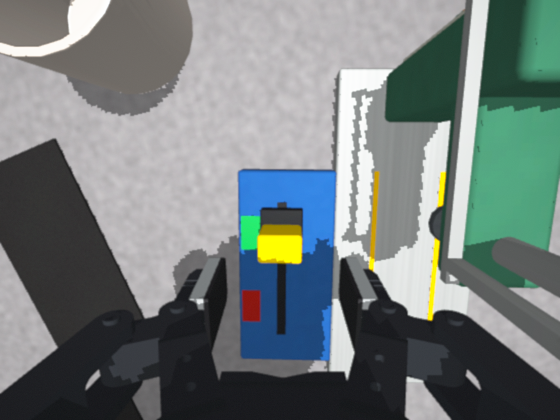

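Call:
arm_command(
  commands=[-0.001,0,0.01,0,-0.001,-0.001,0.013,0,0,0,0.01,0,0,0,0.006,0,0,0,0.003,0],
)

```text
clock: 70.25
position: [619.2, 53.1, 34.6]
ee_rot: [0.992, -0.108, 0.062, -0.01]
contact_force: [0.5, -0.9, 0.3]
gripper_width: 51.2
```

```bash
python3 - <<'E'
from h import *
arm.get_image("wrist");save("w71.png",arm.get_image("wrist"),(190,150,400,350),3)
go([617.9,52.6,30],GY)
E
```

```text
shift [-1.7  0.9  4.6] roll -0.2 minrows 0.1 cur psi -0.219 z-axis [ 0.1254  0.0061 -0.9921] pos [619.1  53.1  34.8] F [-0.3 -0.5  0.5] w 51.6 t 70.35
```

View pics/w71.png

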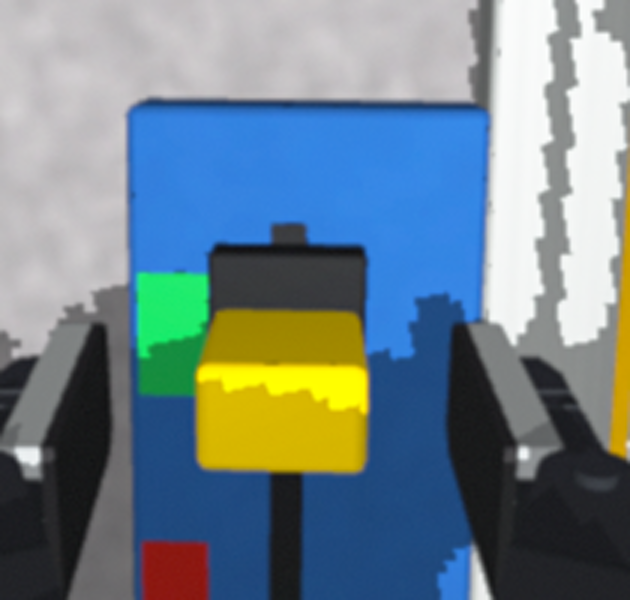

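Call:
arm_command(
  commands=[-0.001,0,0.002,0,0,0,0.001,0,0,0,0.001,0,0,0,0,0,0,0,0,0],
)

```text
clock: 70.85
position: [619.6, 53.6, 31.5]
ee_rot: [0.992, -0.108, 0.063, -0.01]
contact_force: [-0.2, 0.6, 0.1]
gripper_width: 51.0
```

Call:
arm_command(
  commands=[0,0,0,0,0,0,0,0,0,0,0,0,0,0,0,0,0,0,0,0],
  jaw=0.2,
)

```text
clock: 71.35
position: [619.2, 52.5, 32.2]
ee_rot: [0.992, -0.108, 0.063, -0.009]
contact_force: [0.4, -0.1, 0.4]
gripper_width: 22.6
```

Call:
arm_command(
  commands=[-0.003,0,-0.0003,0,-0.008,0,-0.001,0,-0.011,0,-0.0013,0,-0.011,0,-0.0013,0,-0.008,0,-0.001,0],
)

```text
clock: 71.85
position: [578.0, 61.8, 32.2]
ee_rot: [0.992, -0.108, 0.065, -0.01]
contact_force: [2.6, -1.3, -0.9]
gripper_width: 22.6
```

```bash
python3 - <<'E'
from h import *
go(g2w(-25,75,30),GY); print(w2g(pose()[0]))
E
```

```text
shift [-11.1   3.7   0.7] roll -0.2 minrows 0.2 cur psi -0.218 z-axis [ 0.1306  0.0058 -0.9914] pos [578.   61.8  32.2] F [ 2.6 -1.3 -0.9] w 22.6 t 71.85
[-14.06382982  78.61584517]
```

Call:
arm_command(
  commands=[-0.004,0,-0.0005,0,-0.004,0,-0.0005,0,-0.003,0,-0.0004,0,-0.003,0,-0.0004,0,-0.003,0,-0.0004,0],
)

```text
clock: 72.35
position: [570.3, 63.7, 32.3]
ee_rot: [0.992, -0.106, 0.074, -0.012]
contact_force: [13.9, -8.2, -10.1]
gripper_width: 22.6
```

```bash
python3 - <<'E'
from h import *
go(g2w(-25,75,30),GY); print(w2g(pose()[0]),w2g([617.9,52.6]))
E
```

```text
shift [-3.3  3.9  1.7] roll -0.0 minrows 0.1 cur psi -0.216 z-axis [ 0.1494  0.0074 -0.9888] pos [570.3  63.7  32.3] F [ 13.9  -8.2 -10.1] w 22.6 t 72.35
[-22.03006428  78.81680805] [26.84995887 78.12713811]
```

Call:
arm_command(
  commands=[-0.003,0,-0.0004,0,-0.003,0,-0.0004,0,-0.003,0,-0.0004,0,0,0,0,0,0,0,0,0],
)

```text
clock: 72.85
position: [570.9, 63.3, 32.3]
ee_rot: [0.991, -0.107, 0.081, -0.013]
contact_force: [0.5, 2.2, 1.1]
gripper_width: 22.8
```

```bash
python3 - <<'E'
from h import *
go(g2w(-25,75,30),GY); print(w2g(pose()[0]));save("w74.png",arm.get_image("wrist"),(190,150,400,350),3)
E
```

```text
shift [-4.   3.6  1.5] roll -0.2 minrows 0.1 cur psi -0.218 z-axis [ 0.1632  0.0081 -0.9866] pos [570.9  63.3  32.3] F [0.5 2.2 1.1] w 22.8 t 72.85
[-21.32255165  78.5600989 ]
```

View pics/w74.png

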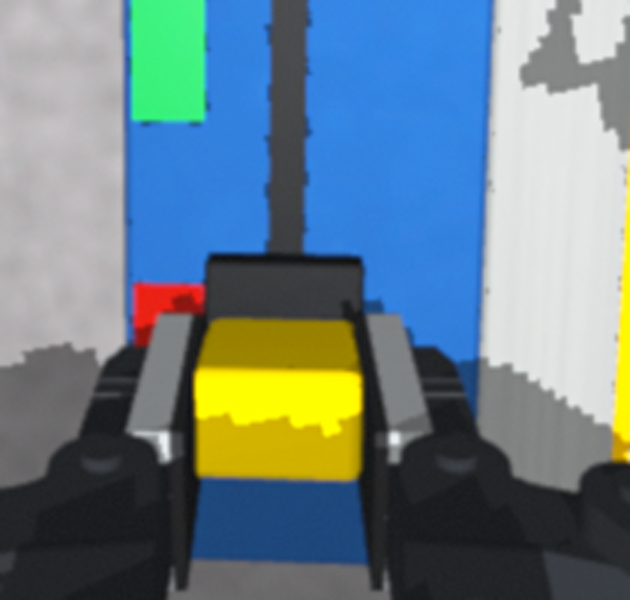

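Call:
arm_command(
  commands=[-0.003,0,-0.0004,0,-0.003,0,-0.0004,0,-0.003,0,-0.0004,0,-0.003,0,-0.0004,0,-0.004,0,-0.0004,0],
)

```text
clock: 73.4
position: [570.4, 63.8, 32.5]
ee_rot: [0.99, -0.105, 0.092, -0.015]
contact_force: [24.4, -15.8, -14.1]
gripper_width: 22.3
```

Call:
arm_command(
  commands=[-0.004,0,0,0,0,0,0,0,0,0,0,0,0,0,0,0,0,0,0,0],
  jaw=0.6,
)

```text
clock: 73.9
position: [564.6, 64.5, 31.2]
ee_rot: [0.99, -0.106, 0.091, -0.015]
contact_force: [0.4, -0.0, 0.9]
gripper_width: 51.0
```

```bash
python3 - <<'E'
from h import *
go(g2w(-25,75,30),GY); print(w2g(pose()[0]));save("w75.png",arm.get_image("wrist"),(190,150,400,350),3)
E
```

```text
shift [2.5 3.4 1.5] roll -0.1 minrows 0.1 cur psi -0.217 z-axis [ 0.1841  0.0101 -0.9829] pos [564.6  64.5  31.2] F [ 0.4 -0.   0.9] w 51.0 t 73.9
[-27.77663591  78.3588967 ]
```

View pics/w75.png

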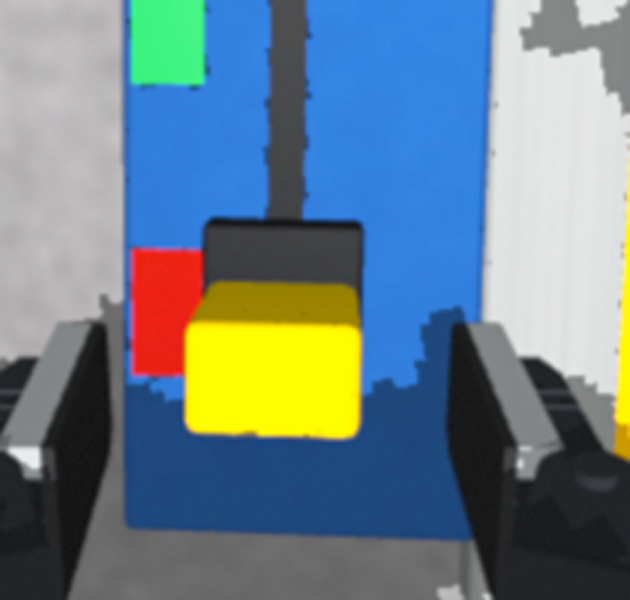

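Call:
arm_command(
  commands=[0,0,-0.015,0,0,0,-0.03,0,0,0,-0.04,0,0,0,-0.045,0,-0.01,0,-0.04,0],
)

```text
clock: 74.45
position: [520.1, 64.6, 195.7]
ee_rot: [0.991, -0.106, 0.084, -0.011]
contact_force: [-0.3, -0.3, 0.3]
gripper_width: 51.2
```

Call:
arm_command(
  commands=[-0.03,0,-0.01,0,-0.04,-0.02,0,0,-0.03,-0.04,0,0,-0.01,-0.04,0,0,0,-0.02,0,0],
)

```text
clock: 74.95
position: [435.7, 208.5, 202.4]
ee_rot: [0.99, -0.107, 0.092, -0.018]
contact_force: [0.2, 1.2, -0.1]
gripper_width: 51.1
```

Call:
arm_command(
  commands=[0,0,0,0,0,0,0,0,0,0,0,0,0,0,0,0,0,0,0,0],
)

```text
clock: 75.45
position: [434.7, 208.7, 202.2]
ee_rot: [0.99, -0.107, 0.092, -0.018]
contact_force: [-0.2, 0.6, 0.3]
gripper_width: 51.3
```

```bash
python3 - <<'E'
from h import *
im=arm.get_image("top"); save("t76.png",im,(110,90,440,280),2.4)
im=arm.get_image("scene"); save("s76.png",im,(150,110,350,260),4);save("w76.png",arm.get_image("wrist"))
go([0,0,0])
E
```

```text
shift [-408.9  305.5  114.5] roll 0 minrows 10.5 cur psi -0.219 z-axis [ 0.1858  0.0165 -0.9824] pos [434.8 209.  202.3] F [-0.6  0.1  0.3] w 51.3 t 75.6
```

View pics/t76.png

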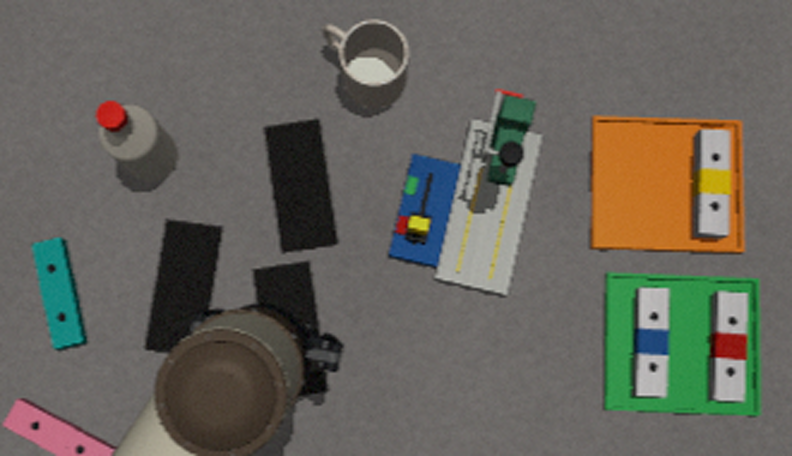

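View pics/s76.png

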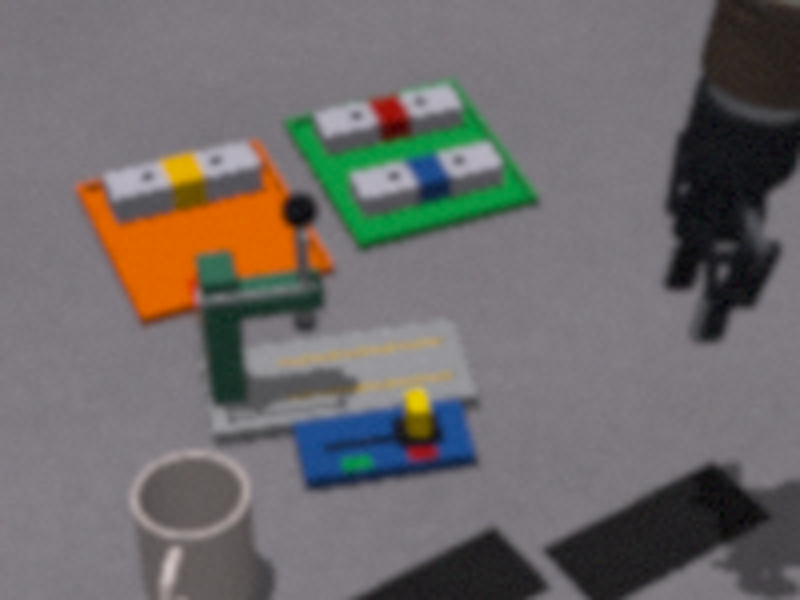

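View pics/w76.png

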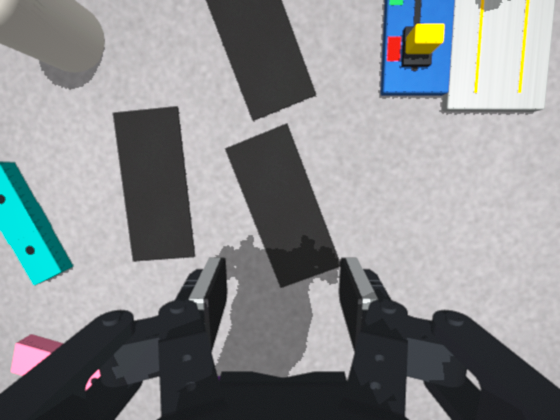

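```bash
python3 - <<'E'
from bench import arm
print(arm.job_done(), arm.read_state()["clock"])
E
```

```text
the job is handed in; nothing more can be done
the job is handed in; nothing more can be done
```

The job is done and handed in at about 76 s on the robot clock, out of the 210 s allowed; `job_done` gives no verdict.

- **Lock at start:** I dragged it to the free (green) end until it stopped, at about 11 N, before touching the foot.
- **Bars, in the order red, yellow, blue:** each was laid on the anvil, and the foot was pushed down and held for over a second. Heights come from where the knob stopped:

| Bar | Knob stop, z (mm) | Height | Tray |
|---|---|---|---|
| Red | 155.4 | 22 mm | green |
| Yellow | 161.2 | 28 mm | orange |
| Blue | 155.5 | 22 mm | green |

- **Lock at end:** with the foot up, I pulled it back to the locked (red) end until it no longer moved at about 24–30 N.

**Last checks:** the final top and scene pictures show:
- red and blue flat and side by side in the green tray, and yellow flat in the orange tray
- the foot up, and the lock beside the red mark, about 50 mm from its free position
- the mug, bottle and look-alike bars where they were; there was no wrench

**What went off plan:**
- Red was found about 20 mm too far along the anvil after its first release, so I re-centred it before measuring.
- The hand slowly tilted during the run, up to about 0.19 rad at the end. That shifted wrist-camera positions by several mm, so I corrected from close-up views.
- I did not read the gauge's scale pointer, because it faces away from the cameras.

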